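# Make up a sweet shop gift order by ticket colour

## Robot

A 7-joint arm with a two-finger parallel gripper is mounted at the origin on the work surface. World frame = base frame: x ahead of the robot, y to its left, z up, the work surface at z = 0. Lengths are in m, angles in degrees, forces in N, time in s.
With the tool pointing down it reaches from about 0.425 to 0.825 m from the base axis. Payload 3.6 kg.
Tool frame: the origin (TCP) lies between the finger pads; the fingertips stand 11 mm ahead of it and the grasp point (between the pads) lies 8 mm behind it (arm.tip_reach is the z of the fingertips in the tool frame, in m); z points along the fingers, y is the direction in which the jaws open and shut (so a half turn about z gives the same grasp; the last joint's range is limited). The gripper opens to 85 mm and grips with 20 to 120 N. Pads are 22 mm wide; open, the fingers measure 114 mm over their backs; the gripper's body (76 mm by 85 mm) begins 54 mm behind the grasp point. The pads swing forward as they close: fully open they stand 13 mm farther back than shut.
Start: joints at [68.268, 35.231, -0.722, 81.555, 0.464, 63.22, -2.315], TCP at [0.225, -0.61, 0.208] pointing down, gripper open.
Joint ranges: [-178.69, 178.69], [-17.37, 117.87], [-77.05, 75.6], [15.02, 138.74], [-78.02, 258.01], [0.78, 113.62], [-162.83, 162.83]. Speed limits (degrees/s): [159.86, 159.86, 180, 180, 180, 180, 180].

## Interface

Orientations are given as [roll, pitch, yaw] about the fixed x, y, z axes, in that order (R = Rz(yaw) Ry(pitch) Rx(roll)).
In Python, from plant import arm, viewer gives the robot as it stands.
- The arm moves only by the tool arm_command, never from a script. Its argument "rows" is a list that holds one entry, the list of rows, each a list of 7 numbers: the gripper command: -1 is shut, 1 is fully open, values between are in proportion, then the shift along the tool's x, y, z in cm, then the turn, a rotation vector about the tool's x, y, z in rad. A call has exactly 5 rows; each row shifts and turns the commanded pose from where the row before left it, along the tool's axes as they then stand; what a row does not reach is not made up. A row lasts 1/12 s, in which the tool goes at most 41.7 mm and 7.16 degrees, less where a joint would pass 70% of its speed; a pose out of reach is approached as far as the arm can. A call is refused whole if a number of a shift passes 4.17 or a number of a turn 0.125, either way. A call with a gripper value outside its range is refused whole. The fingers move at their own pace and stop on an object; the grip force is fixed at half the most. Time passes only in rows, so rows that do not move let the fingers close, or fill a call up. It gives the time, the measured TCP pose, the force and the opening at its end, in the units of the state.
- arm.get_state(): the state, without advancing time (a new reading comes with each control period).
- viewer.read_camera(name): name is "scene" or "side" or "wrist"; returns a dict with "color" (400x640x3 uint8, red, green, blue), "fx", "fy", "cx", "cy" (pixels), "eye" and "attitude" of the camera in the world. Camera axes: x right, y down, z forward; pixel columns grow to the right and rows downward; lengths in m; the calibration is good to about 2 mm. A picture is of the moment at which its call begins. There is no depth.
- arm.finish_job(): hands the job in, once; it reports no verdict.
The state is a dict: "time": time; "q": joint angles; "dq": joint speeds; "joint_efforts": joint torques, N m; "tool_pos": TCP position; "ee_rot": TCP orientation; "wrist_force": force on the tool from outside, world axes, zero at the start; "torque": the same for the moment, N m; "finger_gap": opening from 0.0 (shut) to 1.0 (fully open).
Only numpy, scipy, OpenCV 4.12 (cv2) and the standard library are available. Lean on these libraries where they do the work, as an engineer would, in place of code of your own. Each camera call takes 0.05 s, during which the arm holds its last target.

## Task

Make up the gift order for the colour of the ticket lying on the dark wooden order stand (pink or green): first set the funnel in the jar's mouth, then tip all the sweets of that colour out of their scoop through the funnel into the jar, and lay the emptied scoop back on the scoop board, upright. Then hang the funnel back in its grey rest, stand the filled jar upright in the wicker gift basket, and lay every carton with a sleeve of that colour flat, right way up, on the basket's floor. Leave the other colour's scoop, sweets and cartons as they are, and do not shift or tip the cream jar with the black cap.

Things in the scene. Friction and masses are not known exactly. Their poses are not given: they have to be found in the camera images.
- ticket_pink: pink square ticket, fixed plaque 80 x 80 x 6 mm; one ticket lies on the order stand (that colour is ordered), the other on a plain grey block of the same size (ignore). Origin: centre of its underside
- ticket_green: green square ticket, fixed plaque 80 x 80 x 6 mm; one ticket lies on the order stand (that colour is ordered), the other on a plain grey block of the same size (ignore). Origin: centre of its underside
- order_stand: dark wooden square plinth 120 x 120 x 20 mm with a short brass post at each corner, fixed at the far side of the counter; the ticket lying on it names the order. Origin: centre of its underside
- scoop_board: flat wooden board 250 (x) x 220 (y) x 10 mm, fixed, the place of both scoops. Origin: centre of its underside
- scoop_pink: steel scoop with the pink sweets. Bowl 92 (x) x 70 (y) x 44 mm, open above and at its front, -x; front lip at x = -46, z = 17 mm. Its floor falls 8 degrees to the back: tip the front down 30 to 40 degrees and the sweets roll out. Black handle 22 x 22 mm, x = 45 to 145, mid z = 36 mm: grip across y at x = 95. Origin: centre of bowl underside, x towards handle, z up
- scoop_green: steel scoop with the green sweets. Bowl 92 (x) x 70 (y) x 44 mm, open above and at its front, -x; front lip at x = -46, z = 17 mm. Its floor falls 8 degrees to the back: tip the front down 30 to 40 degrees and the sweets roll out. Black handle 22 x 22 mm, x = 45 to 145, mid z = 36 mm: grip across y at x = 95. Origin: centre of bowl underside, x towards handle, z up
- sweet_pink0: pink round hard sweet, ball of 20 mm diameter, 10 g; may be absent. Origin: its centre
- sweet_pink1: pink round hard sweet, ball of 20 mm diameter, 10 g; may be absent. Origin: its centre
- sweet_pink2: pink round hard sweet, ball of 20 mm diameter, 10 g; may be absent. Origin: its centre
- sweet_green0: green round hard sweet, ball of 20 mm diameter, 10 g; may be absent. Origin: its centre
- sweet_green1: green round hard sweet, ball of 20 mm diameter, 10 g; may be absent. Origin: its centre
- sweet_green2: green round hard sweet, ball of 20 mm diameter, 10 g; may be absent. Origin: its centre
- jar: open clear round jar with a metal foot band, straight walls, 66 mm outside and 59 mm inside diameter, 100 mm tall, floor 6 mm thick. Origin: centre of its underside, z up
- funnel: blue funnel, loose, 94 mm tall; spout 50 mm outside, 44 inside, 50 long; 45 degree cone to the 133 mm rim. Three lugs (undersides at z = 42, out to 48 mm from the axis) sit on the jar rim, spout end 58 mm above the jar underside. Upright tab on the rim, 40 (x) x 10 (y) mm, centred at y = +67, up to z = 134 mm: grip across y at z = 118. Origin: centre of the spout end, z up
- funnel_rest: grey thick round ring, fixed: 108 mm outside and 68 mm inside diameter, 55 mm tall, open above. The funnel hangs in it by its lugs, spout down, its lower end 13 mm above the counter. Origin: centre of its underside
- basket: low wicker gift basket, fixed: 170 (x) x 340 (y) x 45 mm outside, walls and floor 8 mm thick (rims bulge to 50 mm height). Origin: centre of its underside
- carton_pink0: white slim chocolate carton with a pink sleeve, 95 (x) x 34 (y) x 26 mm (z), 70 g; may be absent. Origin: centre of its underside
- carton_pink1: white slim chocolate carton with a pink sleeve, 95 (x) x 34 (y) x 26 mm (z), 70 g; may be absent. Origin: centre of its underside
- carton_pink2: white slim chocolate carton with a pink sleeve, 95 (x) x 34 (y) x 26 mm (z), 70 g; may be absent. Origin: centre of its underside
- carton_green0: white slim chocolate carton with a green sleeve, 95 (x) x 34 (y) x 26 mm (z), 70 g; may be absent. Origin: centre of its underside
- carton_green1: white slim chocolate carton with a green sleeve, 95 (x) x 34 (y) x 26 mm (z), 70 g; may be absent. Origin: centre of its underside
- carton_green2: white slim chocolate carton with a green sleeve, 95 (x) x 34 (y) x 26 mm (z), 70 g; may be absent. Origin: centre of its underside
- show_jar: cream closed jar with a black cap, 60 mm diameter, 95 mm tall, a bystander. Origin: centre of its underside
Things that resemble listed ones, but are neither listed nor needed, are in the scene too. Leave any orange look-alike of the carton_pink1 alone.

How it is judged (in metres and radians):
On the way, in this order (a step that is already met when the one before it is completed fails the run):
1. the funnel stands in the jar's mouth (horizontal distance between funnel and jar below 0.012 m and z of funnel in the frame of jar between 0.045 and 0.068 m and angle between funnel's own z axis and vertical below 0.15 rad), for 0.3 s.
2. all sweets of the ordered colour lie in the jar, with the funnel in its mouth (((horizontal distance between ticket_pink and order_stand below 0.04 m and horizontal distance between each of sweet_pink0, sweet_pink1, sweet_pink2 and jar below 0.034 m and z of sweet_pink0 in the frame of jar between 0 and 0.085 m and z of sweet_pink1 in the frame of jar between 0 and 0.085 m and z of sweet_pink2 in the frame of jar between 0 and 0.085 m and horizontal distance between funnel and jar below 0.012 m and z of funnel in the frame of jar between 0.045 and 0.068 m and angle between funnel's own z axis and vertical below 0.15 rad) or (horizontal distance between ticket_green and order_stand below 0.04 m and horizontal distance between each of sweet_green0, sweet_green1, sweet_green2 and jar below 0.034 m and z of sweet_green0 in the frame of jar between 0 and 0.085 m and z of sweet_green1 in the frame of jar between 0 and 0.085 m and z of sweet_green2 in the frame of jar between 0 and 0.085 m and horizontal distance between funnel and jar below 0.012 m and z of funnel in the frame of jar between 0.045 and 0.068 m and angle between funnel's own z axis and vertical below 0.15 rad))), for 0.3 s.
3. the jar with these sweets stands upright in the gift basket (((horizontal distance between ticket_pink and order_stand below 0.04 m and horizontal distance between each of sweet_pink0, sweet_pink1, sweet_pink2 and jar below 0.034 m and z of sweet_pink0 in the frame of jar between 0 and 0.085 m and z of sweet_pink1 in the frame of jar between 0 and 0.085 m and z of sweet_pink2 in the frame of jar between 0 and 0.085 m and x of jar in the frame of basket between -0.077 and 0.077 m and y of jar in the frame of basket between -0.162 and 0.162 m and z of jar in the frame of basket below 0.022 m and angle between jar's own z axis and vertical below 0.12 rad and linear speed of jar below 0.03 m/s) or (horizontal distance between ticket_green and order_stand below 0.04 m and horizontal distance between each of sweet_green0, sweet_green1, sweet_green2 and jar below 0.034 m and z of sweet_green0 in the frame of jar between 0 and 0.085 m and z of sweet_green1 in the frame of jar between 0 and 0.085 m and z of sweet_green2 in the frame of jar between 0 and 0.085 m and x of jar in the frame of basket between -0.077 and 0.077 m and y of jar in the frame of basket between -0.162 and 0.162 m and z of jar in the frame of basket below 0.022 m and angle between jar's own z axis and vertical below 0.12 rad and linear speed of jar below 0.03 m/s))), for 0.2 s.
At the end, for the whole second after the job is handed in: Ordered sweets in the jar; jar upright (0.12 rad) and every carton of that colour right way up (0.15 rad) on the basket floor; funnel hung in its rest (20 mm, 0.2 rad); both scoops level on the board, the other one still full; other cartons within 80 mm of their starts; all at rest ((((horizontal distance between ticket_pink and order_stand below 0.04 m and horizontal distance between each of sweet_pink0, sweet_pink1, sweet_pink2 and jar below 0.034 m and z of sweet_pink0 in the frame of jar between 0 and 0.085 m and z of sweet_pink1 in the frame of jar between 0 and 0.085 m and z of sweet_pink2 in the frame of jar between 0 and 0.085 m and x of jar in the frame of basket between -0.077 and 0.077 m and y of jar in the frame of basket between -0.162 and 0.162 m and z of jar in the frame of basket below 0.022 m and angle between each of jar, scoop_pink's own z axis and vertical below 0.12 rad and linear speed of jar below 0.03 m/s and z of scoop_pink in the frame of scoop_board between 0.004 and 0.02 m) and (x of scoop_pink in the frame of scoop_board between -0.12 and 0.12 m and y of scoop_pink in the frame of scoop_board between -0.1 and 0.1 m and linear speed of each of scoop_pink, scoop_green, funnel below 0.03 m/s and angle between scoop_green's own z axis and vertical below 0.12 rad and z of scoop_green in the frame of scoop_board between 0.004 and 0.02 m and x of scoop_green in the frame of scoop_board between -0.12 and 0.12 m and y of scoop_green in the frame of scoop_board between -0.1 and 0.1 m and horizontal distance between funnel and funnel_rest below 0.02 m and angle between funnel's own z axis and vertical below 0.2 rad and z of funnel in the frame of funnel_rest below 0.04 m and x of carton_pink0 in the frame of basket between -0.077 and 0.077 m and y of carton_pink0 in the frame of basket below 0.162 m) and (y of each of carton_pink0, carton_pink1 in the frame of basket above -0.162 m and z of each of carton_pink0, carton_pink1 in the frame of basket below 0.022 m and angle between each of carton_pink0, carton_pink1's own z axis and vertical below 0.15 rad and linear speed of each of carton_pink0, carton_pink1 below 0.03 m/s and distance of each of carton_green0, carton_green1 from where it was at the start of the episode below 0.08 m and horizontal distance between each of sweet_green0, sweet_green1 and scoop_green below 0.055 m and z of each of sweet_green0, sweet_green1 in the frame of scoop_green below 0.045 m and x of carton_pink1 in the frame of basket between -0.077 and 0.077 m and y of each of carton_pink1, carton_pink2 in the frame of basket below 0.162 m and x of carton_pink2 in the frame of basket between -0.077 and 0.077 m) and (y of carton_pink2 in the frame of basket above -0.162 m and z of carton_pink2 in the frame of basket below 0.022 m and angle between carton_pink2's own z axis and vertical below 0.15 rad and linear speed of carton_pink2 below 0.03 m/s and distance of carton_green2 from where it was at the start of the episode below 0.08 m and horizontal distance between sweet_green2 and scoop_green below 0.055 m and z of sweet_green2 in the frame of scoop_green below 0.045 m)) or ((horizontal distance between ticket_green and order_stand below 0.04 m and horizontal distance between each of sweet_green0, sweet_green1, sweet_green2 and jar below 0.034 m and z of sweet_green0 in the frame of jar between 0 and 0.085 m and z of sweet_green1 in the frame of jar between 0 and 0.085 m and z of sweet_green2 in the frame of jar between 0 and 0.085 m and x of jar in the frame of basket between -0.077 and 0.077 m and y of jar in the frame of basket between -0.162 and 0.162 m and z of jar in the frame of basket below 0.022 m and angle between each of jar, scoop_green's own z axis and vertical below 0.12 rad and linear speed of jar below 0.03 m/s and z of scoop_green in the frame of scoop_board between 0.004 and 0.02 m) and (x of scoop_green in the frame of scoop_board between -0.12 and 0.12 m and y of scoop_green in the frame of scoop_board between -0.1 and 0.1 m and linear speed of each of scoop_green, scoop_pink, funnel below 0.03 m/s and angle between scoop_pink's own z axis and vertical below 0.12 rad and z of scoop_pink in the frame of scoop_board between 0.004 and 0.02 m and x of scoop_pink in the frame of scoop_board between -0.12 and 0.12 m and y of scoop_pink in the frame of scoop_board between -0.1 and 0.1 m and horizontal distance between funnel and funnel_rest below 0.02 m and angle between funnel's own z axis and vertical below 0.2 rad and z of funnel in the frame of funnel_rest below 0.04 m and x of carton_green0 in the frame of basket between -0.077 and 0.077 m and y of carton_green0 in the frame of basket below 0.162 m) and (y of each of carton_green0, carton_green1 in the frame of basket above -0.162 m and z of each of carton_green0, carton_green1 in the frame of basket below 0.022 m and angle between each of carton_green0, carton_green1's own z axis and vertical below 0.15 rad and linear speed of each of carton_green0, carton_green1 below 0.03 m/s and distance of each of carton_pink0, carton_pink1 from where it was at the start of the episode below 0.08 m and horizontal distance between each of sweet_pink0, sweet_pink1 and scoop_pink below 0.055 m and z of each of sweet_pink0, sweet_pink1 in the frame of scoop_pink below 0.045 m and x of carton_green1 in the frame of basket between -0.077 and 0.077 m and y of each of carton_green1, carton_green2 in the frame of basket below 0.162 m and x of carton_green2 in the frame of basket between -0.077 and 0.077 m) and (y of carton_green2 in the frame of basket above -0.162 m and z of carton_green2 in the frame of basket below 0.022 m and angle between carton_green2's own z axis and vertical below 0.15 rad and linear speed of carton_green2 below 0.03 m/s and distance of carton_pink2 from where it was at the start of the episode below 0.08 m and horizontal distance between sweet_pink2 and scoop_pink below 0.055 m and z of sweet_pink2 in the frame of scoop_pink below 0.045 m)))); the robot touches nothing.
It fails at once if the cream jar is shifted by more than 40 mm or tipped (distance of show_jar from where it was at the start of the episode above 0.04 m or angle between show_jar's own z axis and vertical above 0.5 rad).
It fails at once if the jar is tipped over (more than 0.6 rad) (angle between jar's own z axis and vertical above 0.6 rad).
It fails at once if a sweet of the colour not ordered gets into the jar ((horizontal distance between ticket_pink and order_stand below 0.04 m and ((horizontal distance between sweet_green0 and jar below 0.03 m and z of sweet_green0 in the frame of jar below 0.1 m) or (horizontal distance between sweet_green1 and jar below 0.03 m and z of sweet_green1 in the frame of jar below 0.1 m) or (horizontal distance between sweet_green2 and jar below 0.03 m and z of sweet_green2 in the frame of jar below 0.1 m))) or (horizontal distance between ticket_green and order_stand below 0.04 m and ((horizontal distance between sweet_pink0 and jar below 0.03 m and z of sweet_pink0 in the frame of jar below 0.1 m) or (horizontal distance between sweet_pink1 and jar below 0.03 m and z of sweet_pink1 in the frame of jar below 0.1 m) or (horizontal distance between sweet_pink2 and jar below 0.03 m and z of sweet_pink2 in the frame of jar below 0.1 m)))).
Of sweet_pink0, sweet_pink1, sweet_pink2 only 2 to 3 are there at a start; the rules pass over those that are not, and their reading is None.
Of sweet_green0, sweet_green1, sweet_green2 only 2 to 3 are there at a start; the rules pass over those that are not, and their reading is None.
Of carton_pink0, carton_pink1, carton_pink2 only 2 to 3 are there at a start; the rules pass over those that are not, and their reading is None.
Of carton_green0, carton_green1, carton_green2 only 2 to 3 are there at a start; the rules pass over those that are not, and their reading is None.
At some moment in a run one of carton_pink0, carton_pink1, carton_pink2, carton_green0, carton_green1, carton_green2 may be knocked a few centimetres aside while the robot is not near it.
It also fails if it takes over 200 s, if anything falls off the work surface, if the arm or the gripper's body presses on something with over 40 N, if the wrist force passes 120 N, or if a joint passes its speed limit or range.

## Working session

There is one attempt and no reset: what is moved stays moved. The work goes in short steps, Python scripts to look and compute and a tool call to move; the robot and the scene stay as the last step left them, time stands still between calls to the robot, and variables do not carry over. Pictures are saved under pics/ and viewed, and the job is handed in when it is done.

Besides the shell and the picture viewer there is one more tool, called after "Emit:" as name([rows], argument=value, ...), one row to a line, values as JSON. arm_command: Moves the arm, as the interface text tells. Its arguments: {"type":"object","properties":{"rows":{"type":"array"}},"required":["rows"]}

```bash
ls; mkdir -p pics
cat > h.py <<'E'
import numpy as np, cv2
from scipy.spatial.transform import Rotation as R
from plant import arm, viewer
def snap(name,fn):
    d=viewer.read_camera(name)
    cv2.imwrite('pics/'+fn,d['color'][:,:,::-1]); return d
E
python3 - <<'E'
from h import *
for n in ['scene','side','wrist']:
    d=snap(n,n+'0.png'); print(n,d['fx'],d['fy'],d['cx'],d['cy'],d['eye'],d['attitude'])
print(arm.get_state())
E
```

```text
pics
scene 486.4328862756549 486.4328862756549 313.7399262328088 201.78189373455388 [1.34468647 0.91573125 1.02160667] [-128.98529675   -0.44230136  140.47097104]
side 420.0230415533091 420.0230415533091 323.18677318836205 194.94680686808084 [0.33259471 0.70606213 0.72856269] [-130.65429776    0.41571864 -160.29124136]
wrist 287.2624565787521 287.2624565787521 313.3959338085854 200.65374463123408 [ 0.3015004  -0.58149044  0.37279999] [ 1.61474437e+02  6.19655112e-02 -6.97796355e+01]
{'time': 0.15, 'q': array([68.2707571 , 35.27790466, -0.72170135, 81.61825925,  0.4630051 ,
       63.22097373, -2.31634914]), 'dq': array([ 0.08848271, -0.21778956, -0.07783966, -0.30832112,  0.0165429 ,
       -0.0269634 , -0.0133299 ]), 'joint_efforts': array([ 8.15612875e-04, -4.69656193e+01,  2.59690499e-01, -1.71253091e+01,
        1.00191325e-02,  7.05347105e-03, -3.84021007e-06]), 'tool_pos': array([ 0.22435235, -0.60938816,  0.20680012]), 'ee_rot': array([-1.79885711e+02,  7.44230329e-04,  2.02115118e+01]), 'wrist_force': array([-1.03291203,  0.13064662, -0.79877584]), 'torque': array([ 0.00779843, -0.03340372, -0.00039741]), 'finger_gap': 1.004453902545409}
```

View pics/scene0.png

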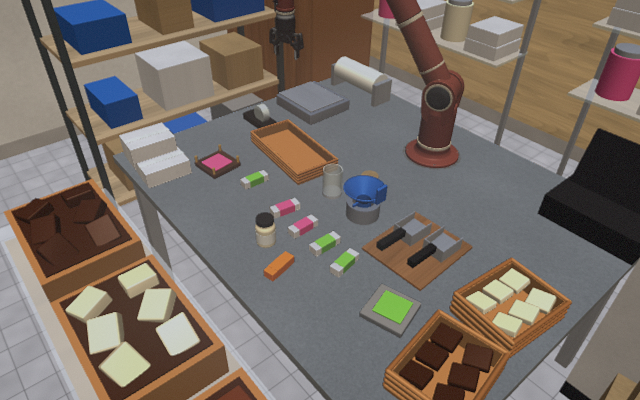

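View pics/side0.png

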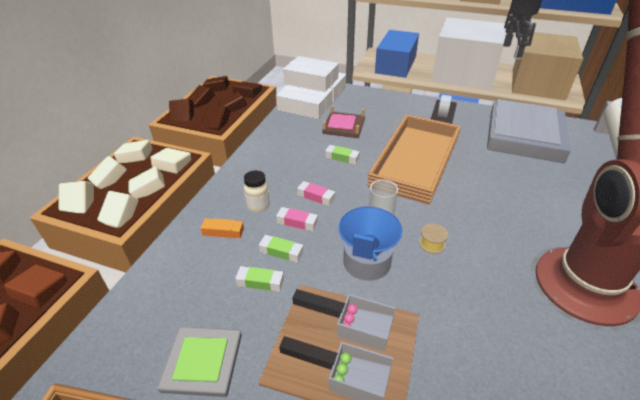

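View pics/wrist0.png

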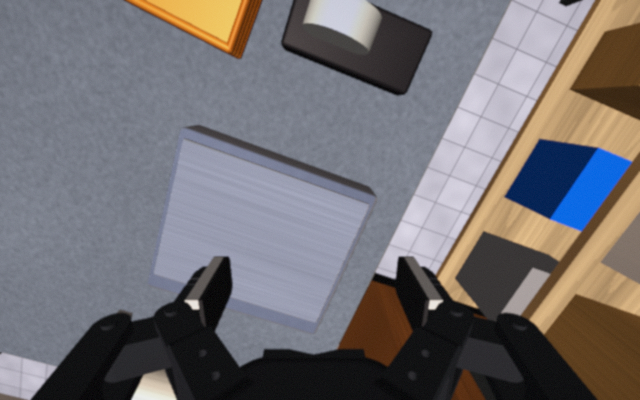

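```bash
cat >> h.py <<'E'
def cam(d):
    K=np.array([[d['fx'],0,d['cx']],[0,d['fy'],d['cy']],[0,0,1]])
    Rm=R.from_euler('xyz',d['attitude'],degrees=True).as_matrix()
    return K,Rm,np.array(d['eye'])
def p2w(d,u,v,z):
    K,Rm,e=cam(d); r=Rm@np.linalg.solve(K,[u,v,1]); return e+r*(z-e[2])/r[2]
def w2p(d,p):
    K,Rm,e=cam(d); c=K@(Rm.T@(np.array(p)-e)); return c[:2]/c[2]
def tri(d1,uv1,d2,uv2):
    A=[];b=[]
    for d,uv in((d1,uv1),(d2,uv2)):
        K,Rm,e=cam(d); r=Rm@np.linalg.solve(K,[*uv,1]); r/=np.linalg.norm(r)
        P=np.eye(3)-np.outer(r,r); A.append(P); b.append(P@e)
    return np.linalg.lstsq(np.vstack(A),np.hstack(b),rcond=None)[0]
def crop(d,fn,x0,y0,x1,y1,s):
    c=d['color'][y0:y1,x0:x1,::-1]
    c=cv2.resize(c,None,fx=s,fy=s,interpolation=cv2.INTER_CUBIC)
    st=20
    for x in range(x0-x0%st+st,x1,st):
        cv2.line(c,((x-x0)*s,0),((x-x0)*s,6),(0,0,255),1); cv2.putText(c,str(x),((x-x0)*s,16),0,.35,(0,0,255),1)
    for y in range(y0-y0%st+st,y1,st):
        cv2.line(c,(0,(y-y0)*s),(6,(y-y0)*s),(0,0,255),1); cv2.putText(c,str(y),(8,(y-y0)*s+4),0,.35,(0,0,255),1)
    cv2.imwrite('pics/'+fn,c)
E
python3 - <<'E'
from h import *
import pickle
a=viewer.read_camera('scene'); b=viewer.read_camera('side')
pickle.dump((a,b),open('cams.pkl','wb'))
crop(a,'a1.png',180,100,380,250,4)
crop(a,'a2.png',300,150,480,300,4)
crop(b,'b1.png',190,100,380,300,4)
crop(b,'b2.png',240,170,460,400,3)
crop(b,'b3.png',310,80,480,220,4)
E
```

```text
(no output)
```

View pics/a1.png

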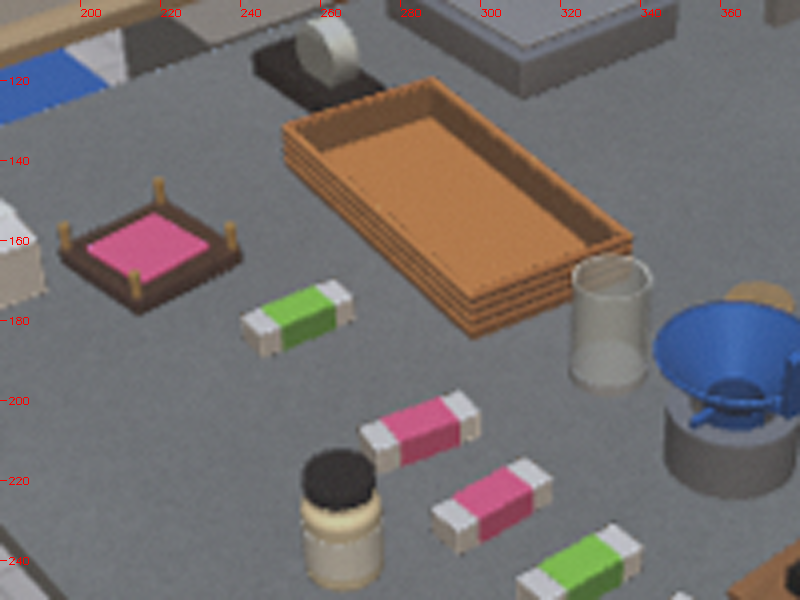

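View pics/a2.png

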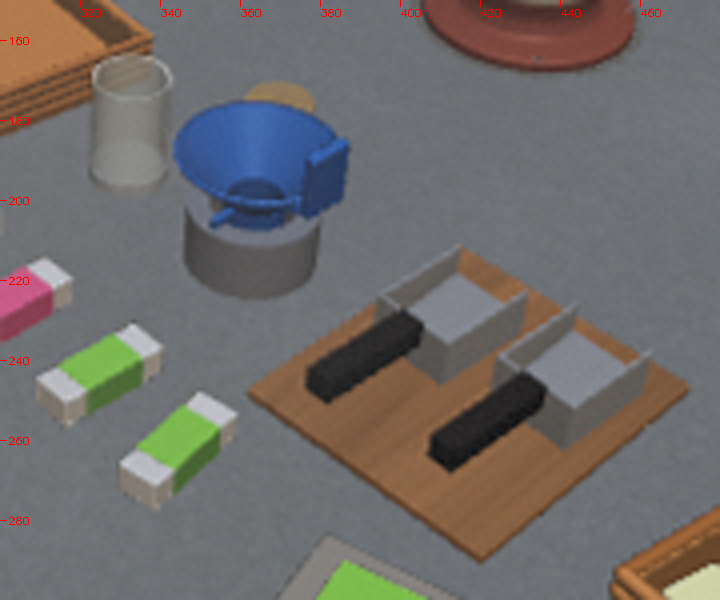

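View pics/b1.png

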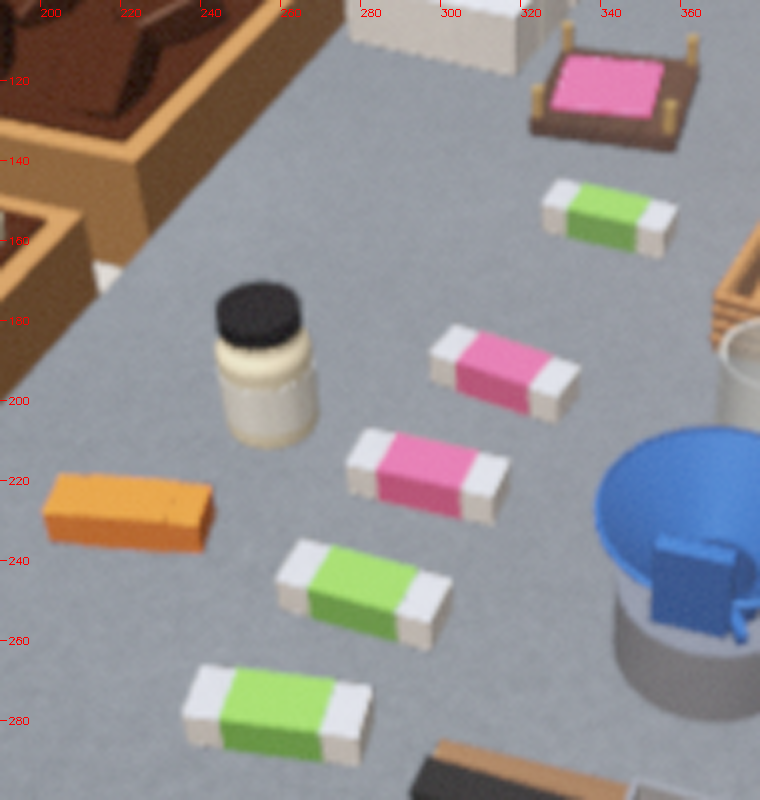

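View pics/b2.png

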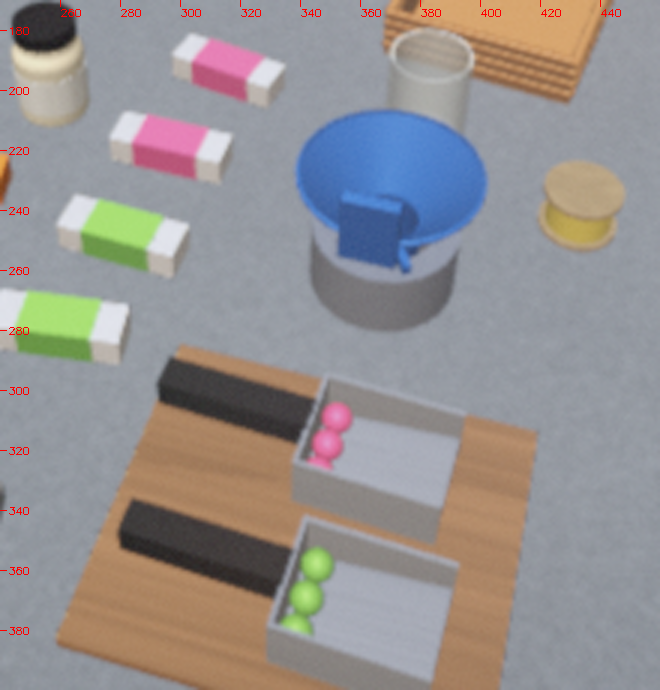

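View pics/b3.png

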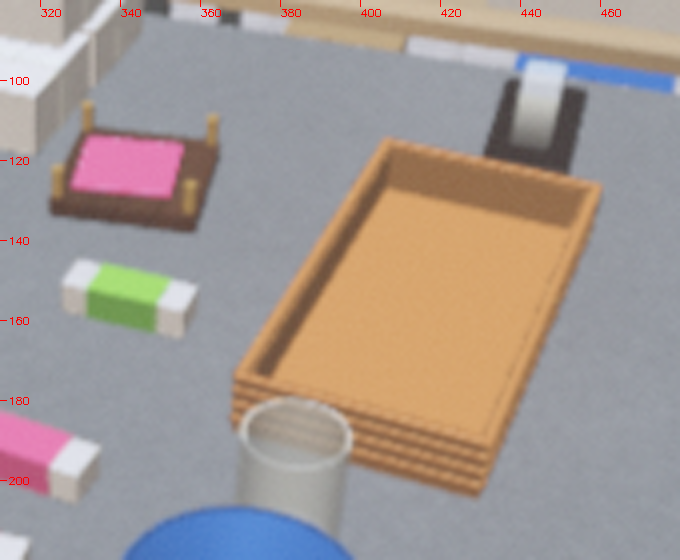

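```bash
cat > fit.py <<'E'
from h import *
import pickle
from scipy.optimize import least_squares
A,B=pickle.load(open('cams.pkl','rb'))
a1=lambda p:(180+p[0]/4,100+p[1]/4)
a2=lambda p:(300+p[0]/4,150+p[1]/4)
b1=lambda p:(190+p[0]/4,100+p[1]/4)
b2=lambda p:(240+p[0]/3,170+p[1]/3)
b3=lambda p:(310+p[0]/4,80+p[1]/4)
def fit(obs,x0,z0=0,name=''):
    # obs: list of (cam, uv, local xyz)
    def f(p):
        c,s=np.cos(p[2]),np.sin(p[2]); r=[]
        for d,uv,l in obs:
            w=[p[0]+c*l[0]-s*l[1],p[1]+s*l[0]+c*l[1],l[2]+z0]
            r+=list(w2p(d,w)-np.array(uv))
        return r
    s=least_squares(f,x0,loss='soft_l1'); r=np.array(f(s.x)).reshape(-1,2)
    print(name,np.round(s.x[:2],4),round(np.degrees(s.x[2]),1),'res',np.round(np.abs(r).max(1),1)); return s.x
E
python3 - <<'E'
from fit import *
print('jar scene rim',p2w(A,*a1((612,275)),.1),'base',p2w(A,*a1((609,372)),.0),'side rim',p2w(B,*b3((297,435)),.1))
print('tri',tri(A,a1((612,275)),B,b3((297,435))))
print('funnel rim scene',p2w(A,*a2((257,150)),.107),'side',p2w(B,*b2((391,178)),.107))
print('tab', tri(A,a2((325,178)),B,b2((371,228))))
print('show',p2w(A,*a1((340,480)),.095),p2w(B,*b1((258,308)),.095))
for n,u in [('left',(250.8,131.8)),('top',(288.2,120)),('right',(338,159.5)),('front',(298,174.2))]: print(n,p2w(A,*u,.048))
for n,u in [('tl',(406.8,115.5)),('tr',(460.5,126.8)),('br',(433,191.8)),('l',(369.3,174.5))]: print(n,p2w(B,*u,.048))
print('cartons side')
for q in [(455,326),(580,367),(432,357),(369,430),(510,458),(494,488),(349,464)]: print(p2w(B,*b1(q),.026))
print('cartons scene')
for q in [(361,434),(460,392),(479,411),(433,516),(523,459),(551,479)]: print(p2w(A,*a1(q),.026))
print('ticket',p2w(A,*a1((148,247)),.026))
print('board', [p2w(A,*a2(q),.01)[:2].round(3) for q in [(247,393),(461,247),(689,388),(481,560)]])
print('handle end pink', p2w(A,*a2((318,370)),.057),p2w(B,*b2((166,370)),.057))
E
```

```text
jar scene rim [ 0.45527293 -0.05138567  0.1       ] base [ 0.45569281 -0.04984605  0.        ] side rim [ 0.45667519 -0.04930484  0.1       ]
tri [ 0.45657808 -0.04956191  0.10073351]
funnel rim scene [0.45318037 0.09290518 0.107     ] side [0.45184886 0.09693431 0.107     ]
tab [0.44971004 0.16027493 0.12038181]
show [0.77328132 0.01314662 0.095     ] [0.76675663 0.00494597 0.095     ]
left [ 0.48877573 -0.49160243  0.048     ]
top [ 0.32092162 -0.47411986  0.048     ]
right [ 0.35339428 -0.13779432  0.048     ]
front [ 0.51965472 -0.15684482  0.048     ]
tl [ 0.48418901 -0.49108808  0.048     ]
tr [ 0.31636805 -0.4770229   0.048     ]
br [ 0.34917744 -0.14020894  0.048     ]
l [ 0.51772421 -0.15615495  0.048     ]
cartons side
[ 0.68085308 -0.09720618  0.026     ]
[ 0.58870164 -0.0844727   0.026     ]
[ 0.68308949 -0.06227461  0.026     ]
[0.6931781  0.01610023 0.026     ]
[0.60173034 0.01094914 0.026     ]
[0.60170197 0.03857382 0.026     ]
[0.69218849 0.04818921 0.026     ]
cartons scene
[ 0.68555476 -0.08930793  0.026     ]
[ 0.59107505 -0.08213257  0.026     ]
[ 0.59426535 -0.05290154  0.026     ]
[0.69981148 0.02451611 0.026     ]
[0.60444366 0.01595144 0.026     ]
[0.60266809 0.04820148 0.026     ]
ticket [ 0.68115704 -0.42529342  0.026     ]
board [array([0.572, 0.215]), array([0.321, 0.203]), array([0.313, 0.418]), array([0.561, 0.431])]
handle end pink [0.55196306 0.26237977 0.057     ] [0.55340347 0.26346925 0.057     ]
```

Run:
```python
from fit import *
o=[]
for uv,l in zip([(250.8,131.8),(288.2,120),(338,159.5),(298,174.2)],[(.085,-.17),(-.085,-.17),(-.085,.17),(.085,.17)]): o.append((A,uv,(*l,.048)))
for uv,l in zip([(406.8,115.5),(460.5,126.8),(433,191.8),(369.3,174.5)],[(.085,-.17),(-.085,-.17),(-.085,.17),(.085,.17)]): o.append((B,uv,(*l,.048)))
fit(o,[.42,-.32,0],0,'basket')
h,w=.0475,.017
fit([(B,b1((455,326)),(h,-w,.026)),(B,b1((580,367)),(-h,-w,.026)),(B,b1((432,357)),(h,w,.026)),(B,b1((557,420)),(-h,w,0)),(B,b1((432,378)),(h,w,0)),
 (A,a1((361,434)),(h,-w,.026)),(A,a1((460,392)),(-h,-w,.026)),(A,a1((479,411)),(-h,w,.026)),(A,a1((386,470)),(h,w,0)),(A,a1((479,430)),(-h,w,0))],[.64,-.07,0],0,'pinkA')
fit([(B,b1((369,430)),(h,-w,.026)),(B,b1((510,458)),(-h,-w,.026)),(B,b1((494,488)),(-h,w,.026)),(B,b1((349,464)),(h,w,.026)),(B,b1((492,523)),(-h,w,0)),(B,b1((348,492)),(h,w,0)),
 (A,a1((433,516)),(h,-w,.026)),(A,a1((523,459)),(-h,-w,.026)),(A,a1((551,479)),(-h,w,.026)),(A,a1((460,551)),(h,w,0)),(A,a1((551,497)),(-h,w,0))],[.65,.03,0],0,'pinkB')
# scoop: board z .01
def sc(z):
  return z
fit([(B,b2((172,358)),(.145,-.011,.047)),(B,b2((162,385)),(.145,.011,.047)) ,(B,b2((325,376)),(.046,-.035,.044)),(B,b2((294,462)),(.046,.035,.044)),(B,b2((466,412)),(-.046,-.035,.044)),(B,b2((437,510)),(-.046,.035,.044)),
 (A,a2((306,372)),(.145,-.011,.047)),(A,a2((325,382)),(.145,.011,.047)),(A,a2((376,298)),(.046,-.035,.044)),(A,a2((461,247)),(-.046,-.035,.044)),(A,a2((526,295)),(-.046,.035,.044)),(A,a2((441,382)),(.046,.035,.0))],[.4,.26,0],.01,'scoop')
fit([(A,a2(q),(*l,.01)) for q,l in zip([(247,393),(461,247),(689,388),(481,560)],[(.125,-.11),(-.125,-.11),(-.125,.11),(.125,.11)])],[.44,.31,0],0,'board')
```

```text
basket [ 0.4178 -0.3171] -5.6 res [0.5 0.7 0.6 0.3 0.6 0.2 0.2 0.4]
pinkA [ 0.6368 -0.0756] -6.6 res [0.3 0.7 0.7 1.6 1.6 1.8 1.1 0.6 1.4 1. ]
pinkB [0.6476 0.0296] 2.7 res [0.8 0.4 1.8 0.9 0.8 0.6 2.2 1.3 1.1 1.  0.6]
scoop [0.4103 0.2647] -0.1 res [0.9 2.  0.9 0.8 0.7 1.3 1.7 0.7 1.1 0.7 1.1 1.1]
board [0.4412 0.3162] 2.6 res [0.6 0.6 0.8 0.3]
```

```bash
cat >> h.py <<'E'
def st():
    s=arm.get_state(); return s
def plan(pos,rpy=(180,0,0),n=None,prof=False,start=None):
    s=st(); p0,r0=(np.array(s['tool_pos']),R.from_euler('xyz',s['ee_rot'],degrees=True)) if start is None else (np.array(start[0]),R.from_euler('xyz',start[1],degrees=True))
    p1=np.array(pos,float); r1=R.from_euler('xyz',rpy,degrees=True)
    rv=(r0.inv()*r1).as_rotvec(); dist=np.linalg.norm(p1-p0)
    m=int(np.ceil(max(dist/.04,np.linalg.norm(rv)/.118,1)))
    n=n or m
    k=np.arange(n+1)/n
    if prof: k=(1-np.cos(np.pi*k))/2
    for i in range(n):
        ra=r0*R.from_rotvec(rv*k[i]); d=ra.inv().apply((p1-p0)*(k[i+1]-k[i]))*100
        print(i,np.round(d,2),np.round(rv*(k[i+1]-k[i]),3))
    print('from',p0.round(4),r0.as_euler('xyz',degrees=True).round(1),'t',s['time'],'gap',round(s['finger_gap'],3),'F',np.round(s['wrist_force'],1))
E
python3 - <<'E'
from h import *
print(arm.tip_reach)
plan((.45,-.30,.27)); plan((.45,.15,.27),start=((.45,-.3,.27),(180,0,0)))
E
```

```text
0.011
0 [ 3.19 -2.13 -0.63] [-0.     0.     0.035]
1 [ 3.11 -2.24 -0.63] [-0.     0.     0.035]
2 [ 3.03 -2.35 -0.63] [-0.     0.     0.035]
3 [ 2.94 -2.45 -0.63] [-0.     0.     0.035]
4 [ 2.86 -2.55 -0.63] [-0.     0.     0.035]
5 [ 2.76 -2.65 -0.63] [-0.     0.     0.035]
6 [ 2.67 -2.75 -0.63] [-0.     0.     0.035]
7 [ 2.57 -2.84 -0.63] [-0.     0.     0.035]
8 [ 2.47 -2.93 -0.63] [-0.     0.     0.035]
9 [ 2.36 -3.01 -0.63] [-0.     0.     0.035]
from [ 0.2244 -0.6096  0.2071] [-179.9    0.    20.2] t 0.25 gap 1.001 F [0.  0.3 0.2]
0 [ 0.   -3.75 -0.  ] [0. 0. 0.]
1 [ 0.   -3.75 -0.  ] [0. 0. 0.]
2 [ 0.   -3.75 -0.  ] [0. 0. 0.]
3 [ 0.   -3.75 -0.  ] [0. 0. 0.]
4 [ 0.   -3.75 -0.  ] [0. 0. 0.]
5 [ 0.   -3.75 -0.  ] [0. 0. 0.]
6 [ 0.   -3.75 -0.  ] [0. 0. 0.]
7 [ 0.   -3.75 -0.  ] [0. 0. 0.]
8 [ 0.   -3.75 -0.  ] [0. 0. 0.]
9 [ 0.   -3.75 -0.  ] [0. 0. 0.]
10 [ 0.   -3.75 -0.  ] [0. 0. 0.]
11 [ 0.   -3.75 -0.  ] [0. 0. 0.]
from [ 0.45 -0.3   0.27] [180.   0.   0.] t 0.25 gap 1.001 F [0.  0.3 0.2]
```

Emit:
arm_command([
  [[0.2, 3.2, -2.1, -0.6, 0, 0, 0.035], [0.2, 3.1, -2.2, -0.6, 0, 0, 0.035], [0.2, 3.0, -2.35, -0.6, 0, 0, 0.035], [0.2, 2.95, -2.45, -0.6, 0, 0, 0.035], [0.2, 2.85, -2.55, -0.6, 0, 0, 0.035]],
])

```text
time: 0.67
tool_pos: [0.338, -0.4541, 0.2379]
ee_rot: [-180.0, -0.0, 10.1]
wrist_force: [0.2, -1.3, -0.3]
finger_gap: 0.603
```

Emit:
arm_command([
  [[0.2, 2.75, -2.65, -0.6, 0, 0, 0.035], [0.2, 2.65, -2.75, -0.6, 0, 0, 0.035], [0.2, 2.6, -2.85, -0.6, 0, 0, 0.035], [0.2, 2.5, -2.9, -0.6, 0, 0, 0.035], [0.2, 2.4, -3.0, -0.6, 0, 0, 0.035]],
])

```text
time: 1.08
tool_pos: [0.4512, -0.2993, 0.2682]
ee_rot: [180.0, -0.0, 0.1]
wrist_force: [0.5, -0.4, -0.0]
finger_gap: 0.6
```

Emit:
arm_command([
  [[0.2, 0, -3.8, 0, 0, 0, 0], [0.2, 0, -3.8, 0, 0, 0, 0], [0.2, 0, -3.8, 0, 0, 0, 0], [0.2, 0, -3.8, 0, 0, 0, 0], [0.2, 0, -3.8, 0, 0, 0, 0]],
])

```text
time: 1.5
tool_pos: [0.4495, -0.1092, 0.2679]
ee_rot: [180.0, -0.0, 0.2]
wrist_force: [0.2, 0.1, 0.0]
finger_gap: 0.6
```

Emit:
arm_command([
  [[0.2, 0, -3.8, 0, 0, 0, 0], [0.2, 0, -3.8, 0, 0, 0, 0], [0.2, 0, -3.8, 0, 0, 0, 0], [0.2, 0, -3.8, 0, 0, 0, 0], [0.2, 0, -3.0, 0, 0, 0, 0]],
])

```text
time: 1.92
tool_pos: [0.4488, 0.0744, 0.2681]
ee_rot: [-179.9, -0.0, 0.3]
wrist_force: [1.0, 0.0, -0.2]
finger_gap: 0.601
```

Run:
```python
from h import *
d=snap('wrist','w1.png'); print(d['eye'],d['attitude'],st()['tool_pos'])
import pickle; pickle.dump(d,open('w1.pkl','wb'))
```

```text
[0.53074757 0.07446708 0.43423377] [ 1.61530365e+02  1.74056598e-02 -8.96717514e+01] [0.44847059 0.08157906 0.26814409]
```

View pics/w1.png

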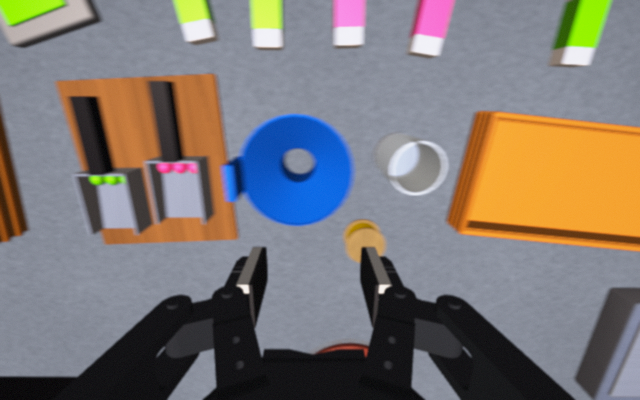

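Run:
```python
from h import *
import pickle; d=pickle.load(open('w1.pkl','rb'))
crop(d,'w1a.png',210,100,400,240,4)
crop(d,'w1b.png',60,70,240,250,4)
crop(d,'w1c.png',340,100,480,240,4)
```

```text
(no output)
```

View pics/w1a.png

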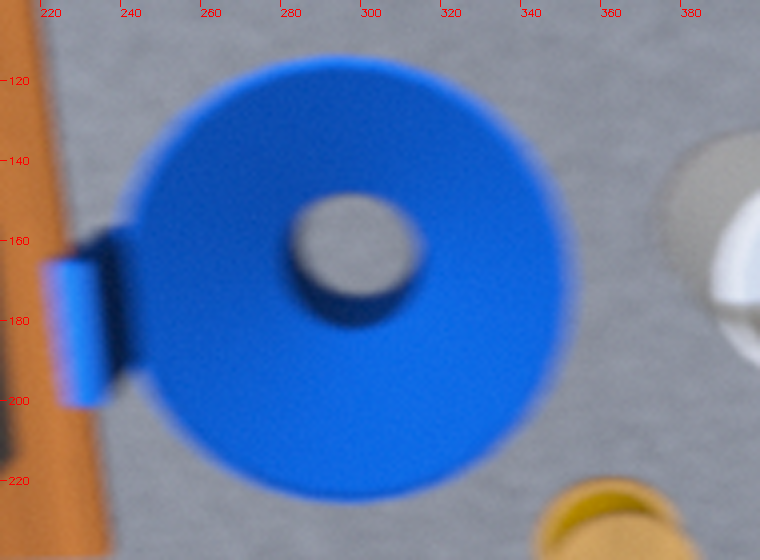

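View pics/w1b.png

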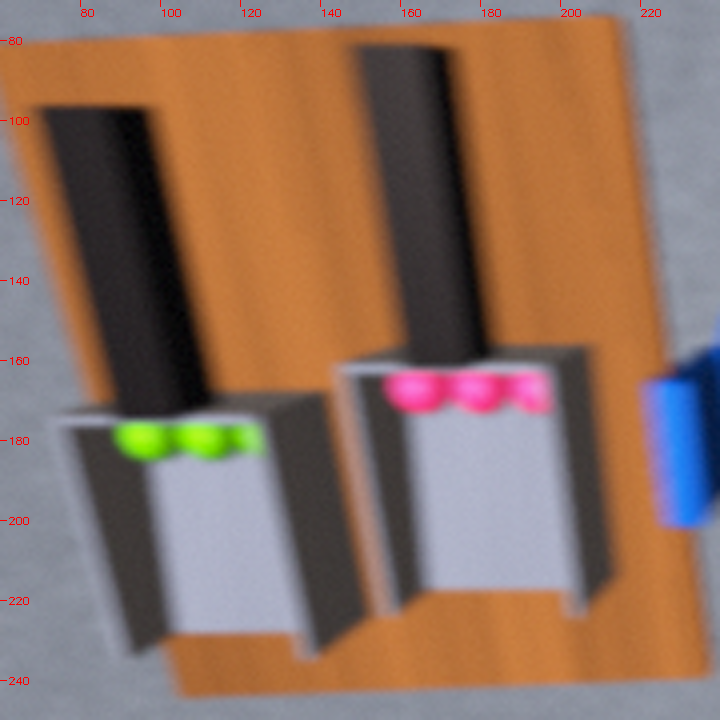

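View pics/w1c.png

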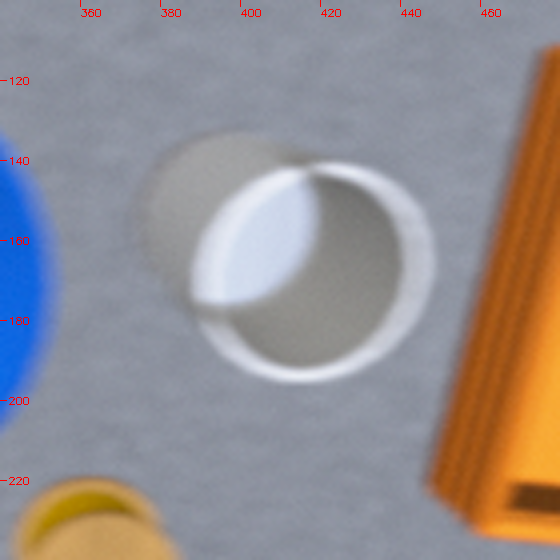

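Run:
```python
from h import *
import pickle; d=pickle.load(open('w1.pkl','rb'))
c=lambda x,y:(210+x/4,100+y/4)
b=lambda x,y:(60+x/4,70+y/4)
e=lambda x,y:(340+x/4,100+y/4)
print('tab',p2w(d,*c(79,334),.147),p2w(d,*c(72,262),.147),p2w(d,*c(86,406),.147))
print('rim',p2w(d,*c(354,279),.107)); print('jar',p2w(d,*e(313,271),.1))
print('handle far', p2w(d,*b(358,50),.057),p2w(d,*b(430,50),.057))
print('bowl top back', p2w(d,*b(335,370),.054),p2w(d,*b(555,370),.054),'front',p2w(d,*b(395,612),.054),p2w(d,*b(578,612),.054))
```

```text
tab [0.45300078 0.16057346 0.147     ] [0.47184661 0.16071547 0.147     ] [0.43336533 0.16042549 0.147     ]
rim [0.45912391 0.0914263  0.107     ]
jar [ 0.46081648 -0.04970491  0.1       ]
handle far [0.55524656 0.27426561 0.057     ] [0.55537167 0.25234816 0.057     ]
bowl top back [0.45618703 0.30088931 0.054     ] [0.4566125  0.22737457 0.054     ] front [0.36869572 0.29526658 0.054     ] [0.36907978 0.22969945 0.054     ]
```

Emit:
arm_command([
  [[0.2, 0.45, -3.0, 0, 0, 0, -0.005], [0.2, 0, -3.0, 1.0, 0, 0, 0], [0.2, 0, -1.9, 2.0, 0, 0, 0], [0.2, 0, 0, 3.0, 0, 0, 0], [0.2, 0, 0, 2.5, 0, 0, 0]],
])

```text
time: 2.38
tool_pos: [0.4532, 0.1515, 0.1818]
ee_rot: [-179.9, -0.0, 0.6]
wrist_force: [0.2, -0.0, -0.9]
finger_gap: 0.599
```

Emit:
arm_command([
  [[0.2, 0, 0, 2.0, 0, 0, 0], [0.2, 0, 0, 2.0, 0, 0, 0], [0.2, 0, 0, 1.0, 0, 0, 0], [0.2, 0, 0, 0, 0, 0, 0], [0.2, 0, 0, 0, 0, 0, 0]],
])

```text
time: 2.8
tool_pos: [0.4533, 0.1497, 0.1326]
ee_rot: [180.0, 0.1, 0.4]
wrist_force: [-0.0, -0.5, -0.5]
finger_gap: 0.599
```

Run:
```python
from h import *
plan((.453,.1606,.125))
d=snap('scene','s2.png'); crop(d,'s2c.png',300,130,440,250,5)
```

```text
0 [-0.02 -1.09  0.76] [0.    0.001 0.008]
from [0.4533 0.1497 0.1326] [1.8e+02 1.0e-01 4.0e-01] t 2.8 gap 0.599 F [-0.  -0.5 -0.5]
```

View pics/s2c.png

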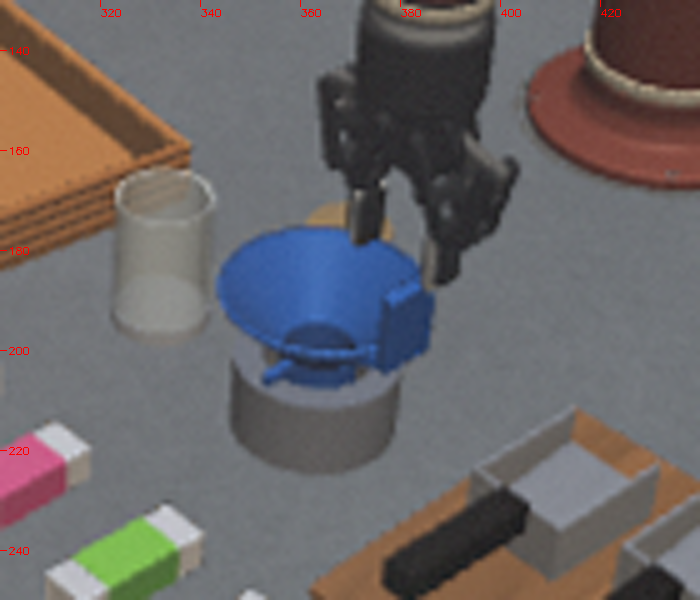

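Emit:
arm_command([
  [[0.2, 0, -1.1, 0, 0, 0, 0.008], [0.2, 0, 0, 0.7, 0, 0, 0], [0.2, 0, 0, 0, 0, 0, 0], [-0.4, 0, 0, 0, 0, 0, 0], [-0.6, 0, 0, 0, 0, 0, 0]],
])

```text
time: 3.27
tool_pos: [0.4534, 0.1604, 0.126]
ee_rot: [180.0, -0.0, -0.0]
wrist_force: [0.0, 0.1, -0.7]
finger_gap: 0.329
```

Emit:
arm_command([
  [[-1, 0, 0, 0, 0, 0, 0], [-1, 0, 0, 0, 0, 0, 0], [-1, 0, 0, 0, 0, 0, 0], [-1, 0, 0, 0, 0, 0, 0], [-1, 0, 0, 0, 0, 0, 0]],
])

```text
time: 3.68
tool_pos: [0.4533, 0.1609, 0.1258]
ee_rot: [-180.0, -0.0, -0.0]
wrist_force: [-0.3, 0.2, 0.3]
finger_gap: 0.0
```

Run:
```python
from h import *
plan((.453,.1606,.125))
d=snap('side','s3.png'); crop(d,'s3c.png',290,130,460,280,4)
```

```text
0 [-0.03  0.03  0.08] [-0. -0. -0.]
from [0.4533 0.1609 0.1258] [-180.   -0.   -0.] t 3.6833 gap 0.0 F [-0.3  0.2  0.3]
```

View pics/s3c.png

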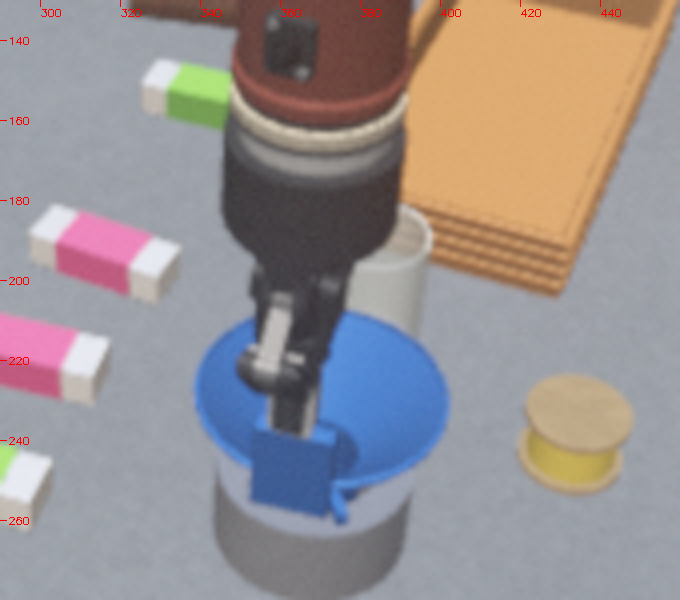

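Run:
```python
from h import *
d=viewer.read_camera('side')
for p in [(.4533,.1609,.115),(.4533,.1609,.147),(.4533,.1609,.160),(.433,.165,.147),(.473,.165,.147),(.453,.165,.107),(.433,.155,.147),(.4533,.1409,.115),(.453,.0936,.107)]: print(p,w2p(d,p))
d=viewer.read_camera('scene')
for p in [(.4533,.1609,.115),(.453,.165,.147),(.453,.165,.107)]: print(p,w2p(d,p))
crop(d,'s4c.png',300,130,440,250,5)
```

```text
(0.4533, 0.1609, 0.115) [361.44939824 248.34424451]
(0.4533, 0.1609, 0.147) [362.32591577 236.97271533]
(0.4533, 0.1609, 0.16) [362.69520985 232.18166651]
(0.433, 0.165, 0.147) [372.15059287 241.06264954]
(0.473, 0.165, 0.147) [351.76824002 235.96346231]
(0.453, 0.165, 0.107) [360.81378361 252.62421796]
(0.433, 0.155, 0.147) [373.48883046 237.41149667]
(0.4533, 0.1409, 0.115) [364.19265049 241.23430542]
(0.453, 0.0936, 0.107) [370.208397   228.12185159]
(0.4533, 0.1609, 0.115) [380.18373604 196.04800238]
(0.453, 0.165, 0.147) [382.25807344 188.20726243]
(0.453, 0.165, 0.107) [380.98092159 198.74490555]
```

View pics/s4c.png

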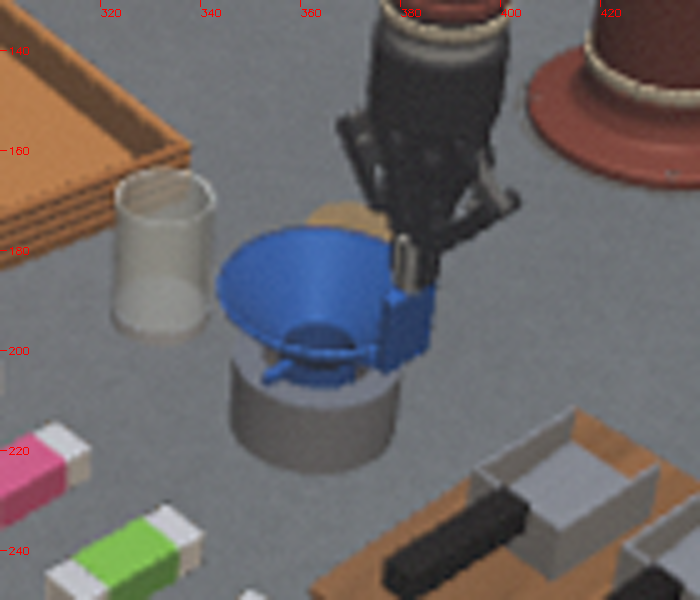

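Run:
```python
from h import *
d=viewer.read_camera('scene')
for z in (.12,.13,.14,.15,.16):
  print(z,w2p(d,(.4533,.1497+.0255,z)).round(1),w2p(d,(.4533,.1497-.0255,z)).round(1))
d=snap('wrist','w2.png')
print(d['eye'])
for z in (.115,.13,.147): print(w2p(d,(.4533,.1609,z)))
print('tab',w2p(d,(.453,.155,.147)),w2p(d,(.473,.155,.147)),w2p(d,(.473,.166,.147)))
```

```text
0.12 [383.8 197. ] [371.7 189. ]
0.13 [384.1 194.4] [372.  186.3]
0.14 [384.4 191.8] [372.2 183.7]
0.15 [384.8 189.1] [372.5 181.1]
0.16 [385.1 186.4] [372.8 178.4]
[0.53535129 0.16082446 0.29190706]
[313.05409779 232.77918151]
[313.04899752 242.938194  ]
[313.04214406 256.58928456]
tab [323.40497187 257.05086148] [323.80594081 224.67097079] [303.70537697 224.67984356]
```

View pics/w2.png

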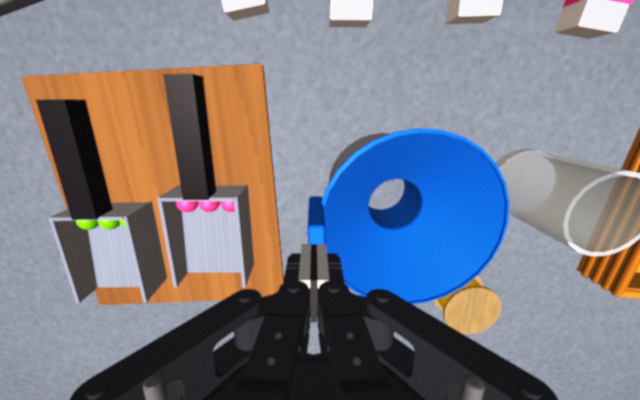

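Run:
```python
from h import *
a=viewer.read_camera('scene');b=viewer.read_camera('side');w=viewer.read_camera('wrist')
print(tri(a,(382.5,188),b,(362,239)))
print(tri(a,(382.5,188),w,(314,246)))
crop(a,'s5.png',340,150,420,220,8);crop(b,'s6.png',320,190,400,260,8);crop(w,'s7.png',270,180,370,300,6)
```

```text
[0.45244151 0.16574188 0.14732276]
[0.45455509 0.1623265  0.14474083]
```

View pics/s5.png

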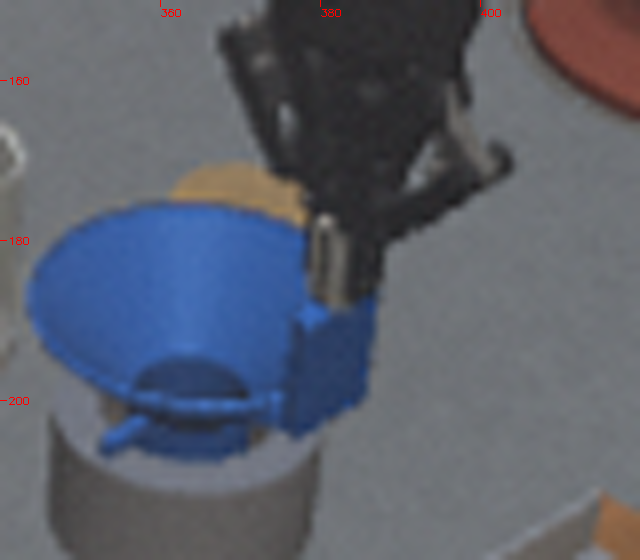

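View pics/s6.png

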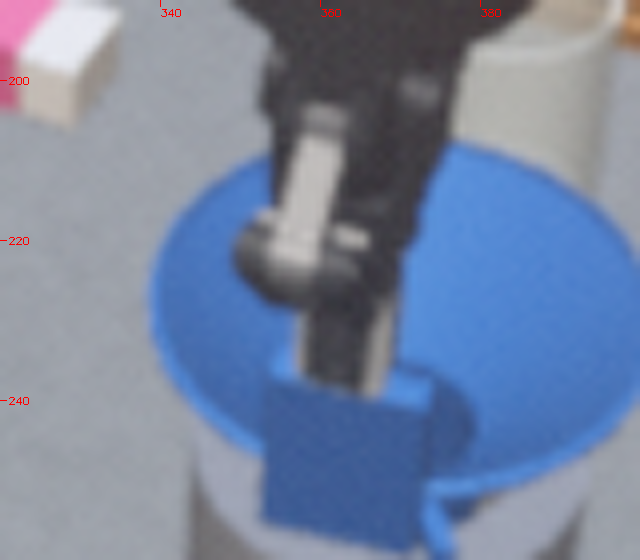

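View pics/s7.png

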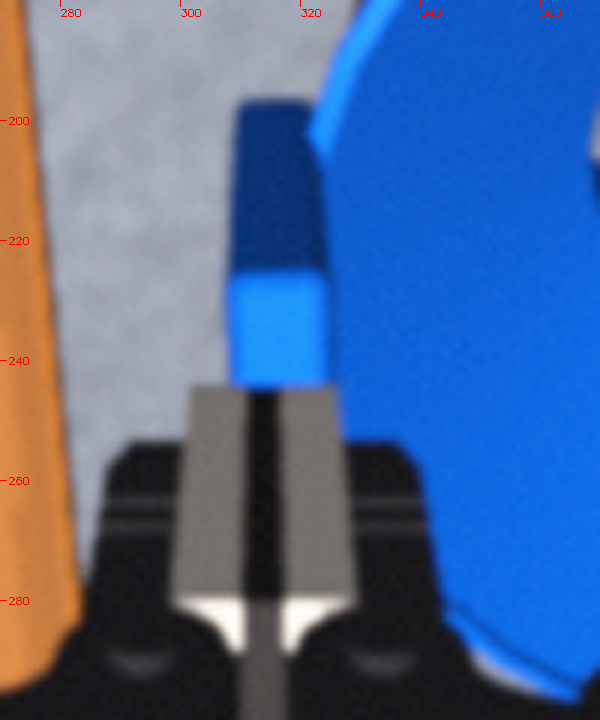

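Run:
```python
from h import *
a=viewer.read_camera('scene');b=viewer.read_camera('side');w=viewer.read_camera('wrist')
for z in (.125,.135,.14,.145,.15,.155,.16,.165):
    print(z,'side',w2p(b,(.464,.165,z)).round(1),w2p(b,(.442,.165,z)).round(1),'scene',w2p(a,(.464,.165,z)).round(1),w2p(a,(.464,.157,z)).round(1),'wr',w2p(w,(.464,.161,z)).round(1),w2p(w,(.442,.161,z)).round(1))
s=st(); print(s['tool_pos'],s['q'],s['finger_gap'])
```

```text
0.125 side [355.8 245. ] [366.8 247.8] scene [379.  195.5] [377.  194.2] wr [312.9 224. ] [312.9 255. ]
0.135 side [356.  241.4] [367.1 244.2] scene [379.3 192.8] [377.3 191.5] wr [312.9 230.6] [312.9 263. ]
0.14 side [356.1 239.6] [367.3 242.4] scene [379.4 191.5] [377.5 190.2] wr [312.9 234.2] [312.9 267.3]
0.145 side [356.3 237.8] [367.5 240.6] scene [379.6 190.2] [377.7 188.9] wr [312.9 238. ] [312.9 271.9]
0.15 side [356.4 236. ] [367.6 238.8] scene [379.7 188.8] [377.8 187.5] wr [312.9 242. ] [312.9 276.8]
0.155 side [356.5 234.2] [367.8 237. ] scene [379.9 187.5] [378.  186.2] wr [312.8 246.3] [312.9 281.9]
0.16 side [356.6 232.3] [367.9 235.1] scene [380.1 186.1] [378.1 184.8] wr [312.8 250.8] [312.9 287.3]
0.165 side [356.7 230.4] [368.1 233.2] scene [380.2 184.8] [378.3 183.5] wr [312.8 255.7] [312.9 293.1]
[0.45329044 0.16101432 0.12574931] [ -15.85717682   27.10067045   -8.951131    114.40481038    6.46983774
   38.95502481 -118.88574276] 0.00020780259721007164
```

Emit:
arm_command([
  [[0, 0, 0, -0.5, 0, 0, 0], [0, 0, 0, 0, 0, 0, 0], [0, 0, 0, 0, 0, 0, 0], [0, 0, 0, 0, 0, 0, 0], [0, 0, 0, 0.5, 0, 0, 0]],
])

```text
time: 4.65
tool_pos: [0.4539, 0.1612, 0.1263]
ee_rot: [-180.0, -0.1, -0.0]
wrist_force: [0.3, 0.2, -0.2]
finger_gap: 0.501
```

Emit:
arm_command([
  [[0, 0, 0, 0.5, 0, 0, 0], [0, 0, 0, 0.5, 0, 0, 0], [0, 0, 0, 0.5, 0, 0, 0], [0, 0, 0, 0.5, 0, 0, 0], [0, 0, 0, 0, 0, 0, 0]],
])

```text
time: 5.07
tool_pos: [0.4525, 0.1607, 0.1045]
ee_rot: [179.9, 0.1, -0.0]
wrist_force: [0.8, 0.4, 0.0]
finger_gap: 0.497
```

Run:
```python
from h import *
plan((.453,.1606,.105))
d=snap('side','s8.png'); crop(d,'s8c.png',320,190,400,260,6)
d=snap('scene','s8.png'); crop(d,'s8d.png',340,150,420,220,6)
d=snap('wrist','s8.png'); crop(d,'s8e.png',250,150,400,300,4)
```

```text
0 [ 0.05  0.01 -0.05] [ 0.001  0.002 -0.   ]
from [0.4525 0.1607 0.1045] [ 1.799e+02  1.000e-01 -0.000e+00] t 5.0667 gap 0.497 F [0.8 0.4 0. ]
```

View pics/s8c.png

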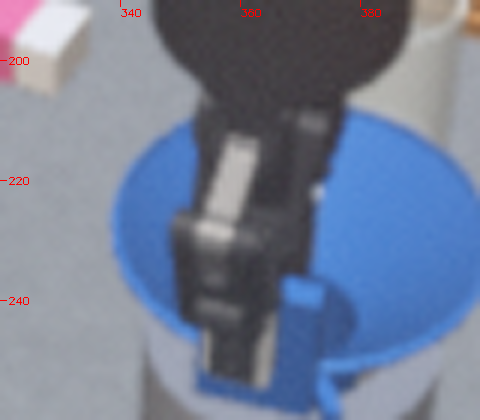

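View pics/s8d.png

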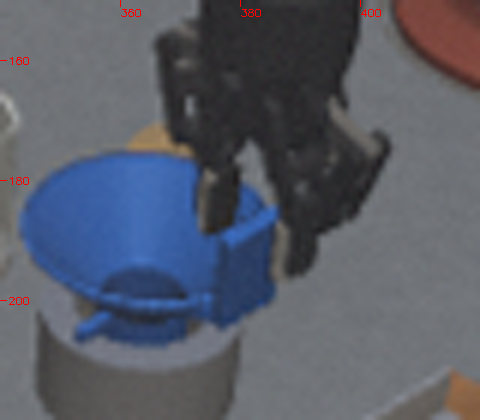

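View pics/s8e.png

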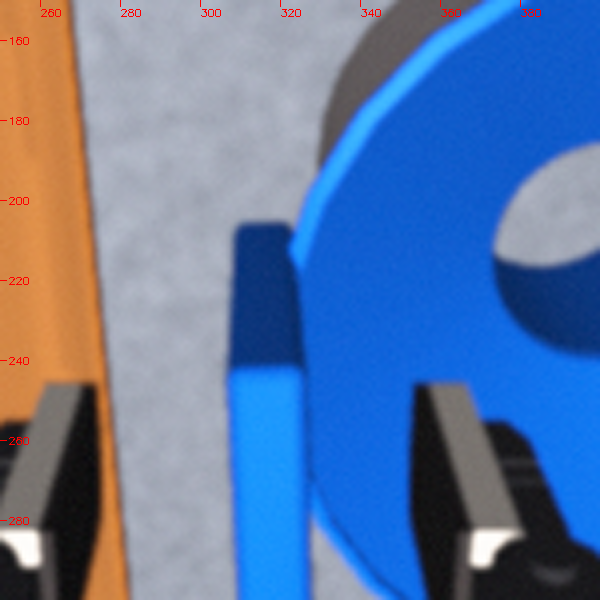

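Emit:
arm_command([
  [[0, 0, 0, 0.5, 0, 0, 0], [0, 0, 0, 0.5, 0, 0, 0], [-0.5, 0, 0, 0, 0, 0, 0], [-0.7, 0, 0, 0, 0, 0, 0], [-0.8, 0, 0, 0, 0, 0, 0]],
])

```text
time: 5.63
tool_pos: [0.4535, 0.1609, 0.0958]
ee_rot: [180.0, -0.0, -0.0]
wrist_force: [-5.4, 3.7, 11.0]
finger_gap: 0.109
```

Emit:
arm_command([
  [[-1, 0, 0, 0, 0, 0, 0], [-1, 0, 0, 0, 0, 0, 0], [-1, 0, 0, 0, 0, 0, 0], [-1, 0, 0, 0, 0, 0, 0], [-1, 0, 0, 0, 0, 0, 0]],
])

```text
time: 6.05
tool_pos: [0.4533, 0.161, 0.096]
ee_rot: [-180.0, -0.0, -0.0]
wrist_force: [-1.1, 0.3, 3.0]
finger_gap: 0.102
```

Emit:
arm_command([
  [[-1, 0, 0, -0.5, 0, 0, 0], [-1, 0, 0, -1.5, 0, 0, 0], [-1, 0, 0, -2.0, 0, 0, 0], [-1, 0, 0, -2.5, 0, 0, 0], [-1, 0, 0, -2.0, 0, 0, 0]],
])

```text
time: 6.47
tool_pos: [0.4534, 0.1613, 0.1821]
ee_rot: [-180.0, -0.0, 0.0]
wrist_force: [0.8, 0.1, -1.9]
finger_gap: 0.108
```

Emit:
arm_command([
  [[-1, 0, 0, -2.0, 0, 0, 0], [-1, 0, 0, -0.8, 0, 0, 0], [-1, 0.3, 1.0, 0, 0, 0, 0], [-1, 0, 2.0, 0, 0, 0, 0], [-1, 0, 2.5, 0, 0, 0, 0]],
])

```text
time: 6.88
tool_pos: [0.4557, 0.1061, 0.2076]
ee_rot: [-180.0, 0.1, 0.2]
wrist_force: [0.8, -0.6, -1.1]
finger_gap: 0.104
```

Emit:
arm_command([
  [[-1, 0, 2.5, 0, 0, 0, 0], [-1, 0, 2.5, 0, 0, 0, 0], [-1, 0, 2.0, 0, 0, 0, 0], [-1, 0, 1.3, 0, 0, 0, 0], [-1, 0, 0.5, 0, 0, 0, 0]],
])

```text
time: 7.3
tool_pos: [0.4551, 0.0141, 0.2072]
ee_rot: [179.9, 0.2, -0.3]
wrist_force: [0.4, -0.6, -0.5]
finger_gap: 0.098
```

Emit:
arm_command([
  [[-1, 0, 0, 0, 0, 0, 0], [-1, 0, 0, 0, 0, 0, 0], [-1, 0, 0, 0, 0, 0, 0], [-1, 0, 0, 0, 0, 0, 0], [-1, 0, 0, 0, 0, 0, 0]],
])

```text
time: 7.72
tool_pos: [0.4563, 0.0191, 0.2087]
ee_rot: [-180.0, 0.0, 0.1]
wrist_force: [-0.1, 0.9, -0.7]
finger_gap: 0.111
```

Run:
```python
from h import *
plan((.456,.018,.206))
d=snap('side','s9.png'); crop(d,'s9c.png',310,110,460,240,5)
d=snap('scene','s9.png'); crop(d,'s9d.png',280,110,400,220,6)
d=snap('wrist','s9.png')
```

```text
0 [-0.03  0.11  0.27] [-0.     0.     0.002]
from [0.4563 0.0191 0.2087] [-1.8e+02  0.0e+00  1.0e-01] t 7.7167 gap 0.111 F [-0.1  0.9 -0.7]
```

View pics/s9c.png

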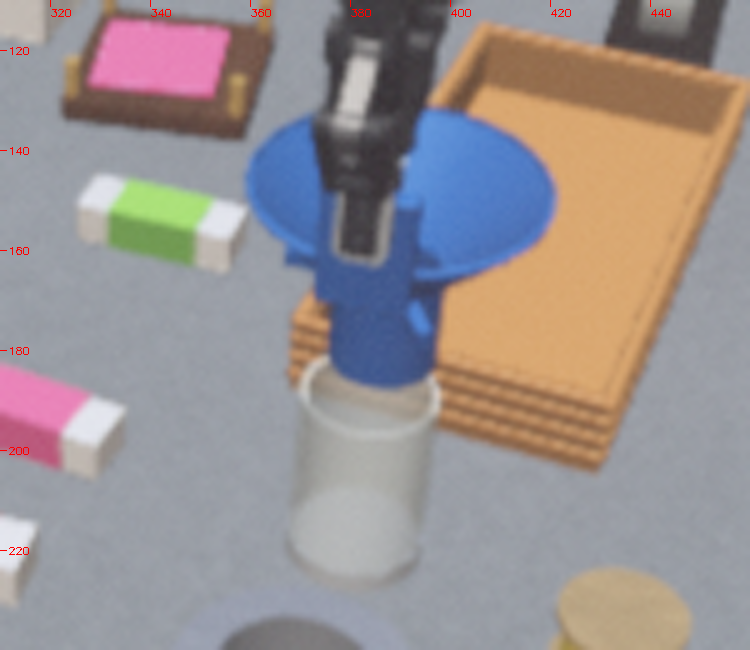

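View pics/s9d.png

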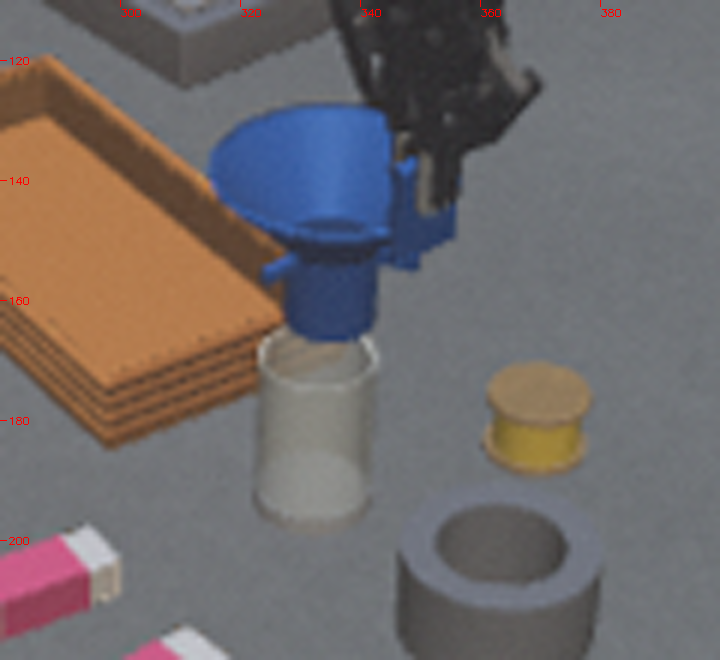

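View pics/s9.png

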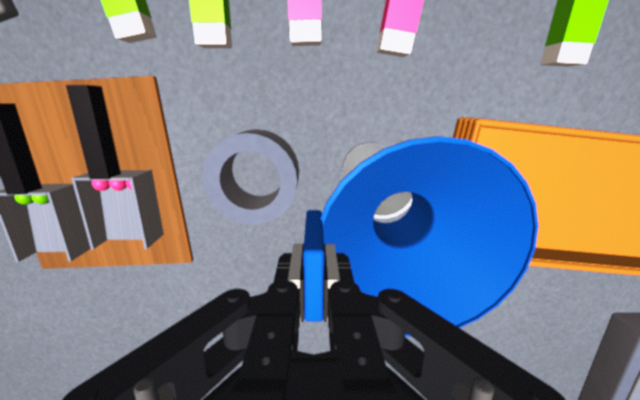

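Run:
```python
from h import *
a=viewer.read_camera('scene');b=viewer.read_camera('side')
print('spout',tri(a,(335.3,163.2),b,(386.6,181.4)),p2w(a,335.3,163.2,.1257),p2w(b,386.6,181.4,.1257))
print('jar',tri(a,(333.2,170.2),b,(384,189.2)),p2w(a,333.2,170.2,.1),p2w(b,384,189.2,.1))
# rim of funnel
print('rim',p2w(b,310+400/5,110+192/5,.1257+.094))
```

```text
spout [ 0.45264878 -0.04472573  0.12548458] [ 0.45360355 -0.04324027  0.1257    ] [ 0.45265731 -0.04582925  0.1257    ]
jar [ 0.45722009 -0.04858784  0.09776458] [ 0.46020611 -0.04477618  0.1       ] [ 0.45684247 -0.04751221  0.1       ]
rim [ 0.45281516 -0.04076113  0.2197    ]
```

Emit:
arm_command([
  [[-1, 0.4, 0.2, 0.5, 0, 0, 0], [-1, 0, 0, 0.5, 0, 0, 0], [-1, 0, 0, 0.6, 0, 0, 0], [-1, 0, 0, 0, 0, 0, 0], [-1, 0, 0, 0, 0, 0, 0]],
])

```text
time: 8.38
tool_pos: [0.4597, 0.0159, 0.192]
ee_rot: [180.0, 0.1, -0.0]
wrist_force: [-0.3, 0.1, -0.6]
finger_gap: 0.105
```

Run:
```python
from h import *
plan((.456,.018,.206))
d=snap('side','s10.png'); crop(d,'s10c.png',350,140,430,220,8)
d=snap('scene','s10.png'); crop(d,'s10d.png',295,130,375,210,8)
```

```text
0 [-0.37 -0.21 -1.4 ] [ 0.     0.002 -0.   ]
from [0.4597 0.0159 0.192 ] [ 1.8e+02  1.0e-01 -0.0e+00] t 8.3833 gap 0.105 F [-0.3  0.1 -0.6]
```

View pics/s10c.png

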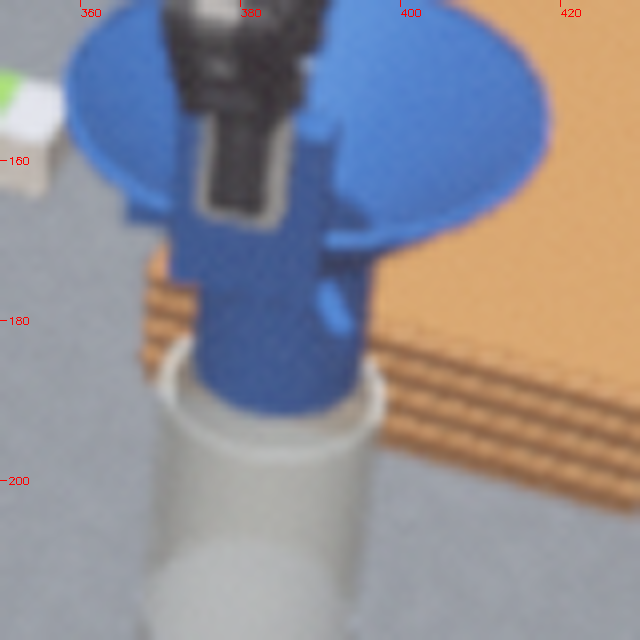

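View pics/s10d.png

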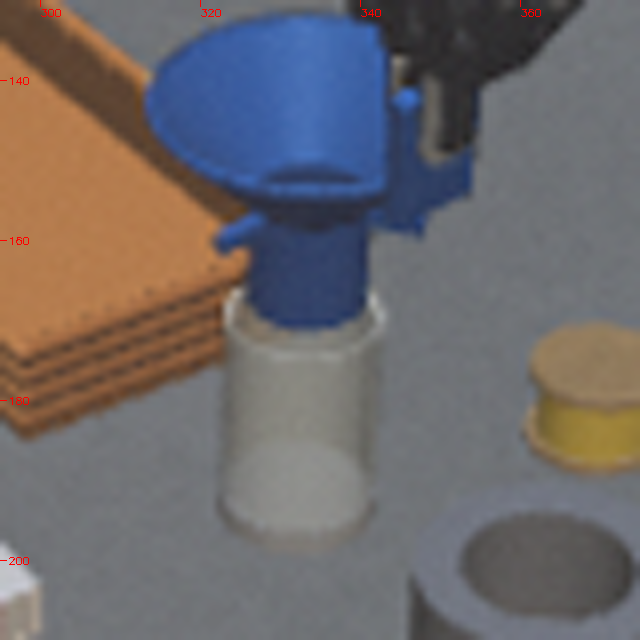

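Emit:
arm_command([
  [[-1, 0.1, 0.05, 0.6, 0, 0, 0], [-1, 0, 0, 1.0, 0, 0, 0], [-1, 0, 0, 1.0, 0, 0, 0], [-1, 0, 0, 1.0, 0, 0, 0], [-1, 0, 0, 0.8, 0, 0, 0]],
])

```text
time: 8.9
tool_pos: [0.4612, 0.0155, 0.1479]
ee_rot: [-180.0, 0.0, -0.0]
wrist_force: [-0.5, -0.4, -0.8]
finger_gap: 0.104
```

Run:
```python
from h import *
plan((.456,.018,.206))
d=snap('side','s11.png'); crop(d,'s11c.png',350,140,430,220,6)
d=snap('scene','s11.png'); crop(d,'s11d.png',295,130,375,210,6)
```

```text
0 [-0.26 -0.13 -2.9 ] [-0.  0. -0.]
1 [-0.26 -0.13 -2.9 ] [-0.  0. -0.]
from [0.4612 0.0155 0.1479] [-180.    0.   -0.] t 8.9 gap 0.104 F [-0.5 -0.4 -0.8]
```

View pics/s11c.png

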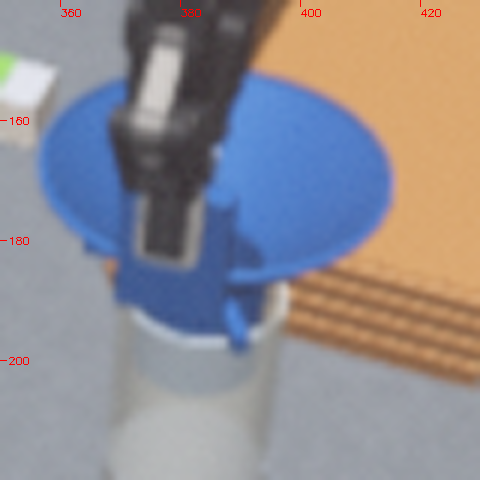

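View pics/s11d.png

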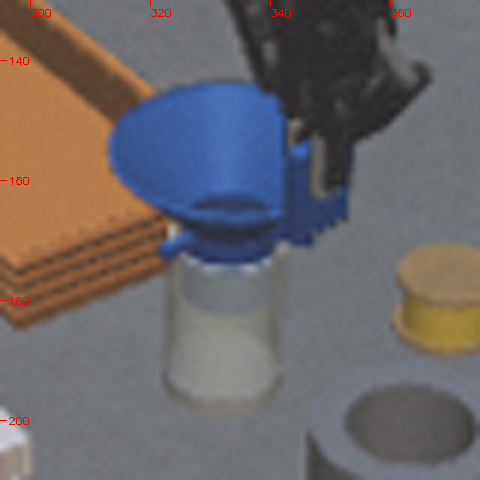

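Emit:
arm_command([
  [[-1, 0, 0, 0.3, 0, 0, 0], [-1, 0, 0, 0.3, 0, 0, 0], [-1, 0, 0, 0.1, 0, 0, 0], [-1, 0, 0, 0, 0, 0, 0], [-1, 0, 0, 0, 0, 0, 0]],
])

```text
time: 9.42
tool_pos: [0.4614, 0.0155, 0.1419]
ee_rot: [-180.0, -0.0, -0.0]
wrist_force: [-0.6, 0.1, -1.0]
finger_gap: 0.106
```

Emit:
arm_command([
  [[-0.6, 0, 0, 0, 0, 0, 0], [-0.4, 0, 0, 0, 0, 0, 0], [-0.2, 0, 0, 0, 0, 0, 0], [-0.2, 0, 0, 0, 0, 0, 0], [-0.2, 0, 0, 0, 0, 0, 0]],
])

```text
time: 9.83
tool_pos: [0.4614, 0.0155, 0.1419]
ee_rot: [-180.0, -0.0, -0.0]
wrist_force: [0.3, -0.4, 0.0]
finger_gap: 0.399
```

Run:
```python
from h import *
plan((.456,.018,.206))
d=snap('side','s12.png'); crop(d,'s12c.png',350,140,430,220,6)
d=snap('scene','s12.png'); crop(d,'s12d.png',295,130,375,210,6)
```

```text
0 [-0.27 -0.12 -3.21] [-0. -0. -0.]
1 [-0.27 -0.12 -3.21] [-0. -0. -0.]
from [0.4614 0.0155 0.1419] [-180.   -0.   -0.] t 9.8333 gap 0.399 F [ 0.3 -0.4  0. ]
```

View pics/s12c.png

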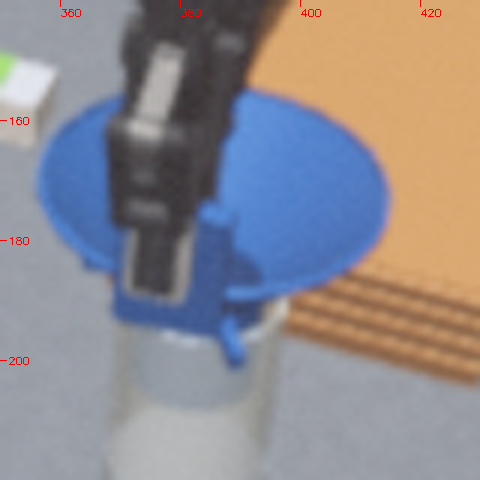

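View pics/s12d.png

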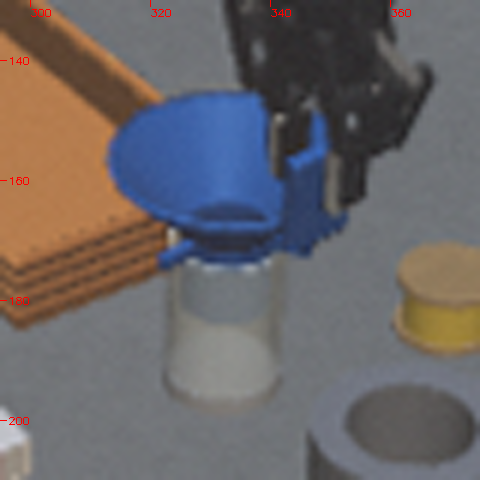

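Emit:
arm_command([
  [[-0.2, 0, 0, -1.0, 0, 0, 0], [-0.2, 0, 0, -2.5, 0, 0, 0], [-0.2, 0, 0, -3.5, 0, 0, 0], [-0.2, 0, -0.5, -1.0, 0, 0, 0], [-0.2, 0.4, -2.0, 0, 0, 0, 0]],
])

```text
time: 10.35
tool_pos: [0.4671, 0.0374, 0.225]
ee_rot: [179.9, -0.4, -0.4]
wrist_force: [0.3, 0.5, -0.2]
finger_gap: 0.395
```

Emit:
arm_command([
  [[0, 0.8, -4.0, 0, 0, 0, 0], [0, 0.8, -4.0, 0, 0, 0, 0], [0, 0.8, -4.0, 0, 0, 0, 0], [0, 0.8, -4.0, 0, 0, 0, 0], [0, 0.8, -4.0, 0, 0, 0, 0]],
])

```text
time: 10.77
tool_pos: [0.5054, 0.2423, 0.2218]
ee_rot: [180.0, -0.0, -0.0]
wrist_force: [1.5, 0.4, 0.4]
finger_gap: 0.501
```

Emit:
arm_command([
  [[0, 0, -1.5, 3.0, 0, 0, 0], [0, 0, -0.5, 3.0, 0, 0, 0], [0, 0, 0, 3.0, 0, 0, 0], [0, 0, 0, 2.0, 0, 0, 0], [0, 0, 0, 0, 0, 0, 0]],
])

```text
time: 11.18
tool_pos: [0.5019, 0.2588, 0.1071]
ee_rot: [179.7, 0.5, 0.0]
wrist_force: [-0.8, -1.1, -0.5]
finger_gap: 0.507
```

Run:
```python
from h import *
plan((.505,.264,.09))
d=snap('side','s13.png'); crop(d,'s13a.png',290,120,460,300,4)
d=snap('wrist','s13w.png')
```

```text
0 [ 0.32 -0.53  1.71] [0.005 0.009 0.001]
from [0.5019 0.2588 0.1071] [179.7   0.5   0. ] t 11.1833 gap 0.507 F [-0.8 -1.1 -0.5]
```

View pics/s13.png

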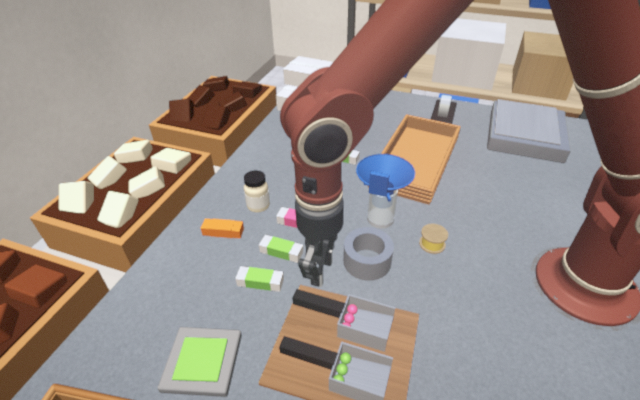

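View pics/s13w.png

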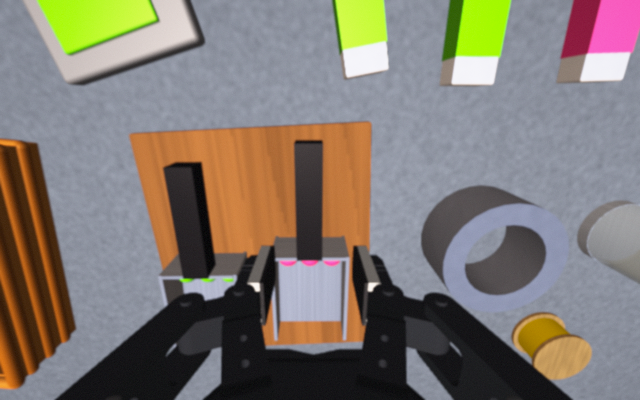

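Emit:
arm_command([
  [[0, 0.3, -0.45, 1.0, 0.005, 0.009, 0], [0, 0, 0, 1.5, 0, 0, 0], [0, 0, 0, 1.5, 0, 0, 0], [0, 0, 0, 1.5, 0, 0, 0], [0, 0, 0, 0, 0, 0, 0]],
])

```text
time: 11.7
tool_pos: [0.5086, 0.2648, 0.0564]
ee_rot: [-179.7, -0.5, -0.0]
wrist_force: [-0.5, -0.1, 0.2]
finger_gap: 0.5
```

Run:
```python
from h import *
plan((.505,.264,.012))
d=snap('side','s14.png'); crop(d,'s14a.png',270,220,400,350,5)
d=snap('wrist','s14w.png'); crop(d,'s14b.png',230,130,400,300,4)
```

```text
0 [-0.2   0.05  2.22] [-0.002 -0.004 -0.   ]
1 [-0.19  0.05  2.22] [-0.002 -0.004 -0.   ]
from [0.5086 0.2648 0.0564] [-179.7   -0.5   -0. ] t 11.7 gap 0.5 F [-0.5 -0.1  0.2]
```

View pics/s14a.png

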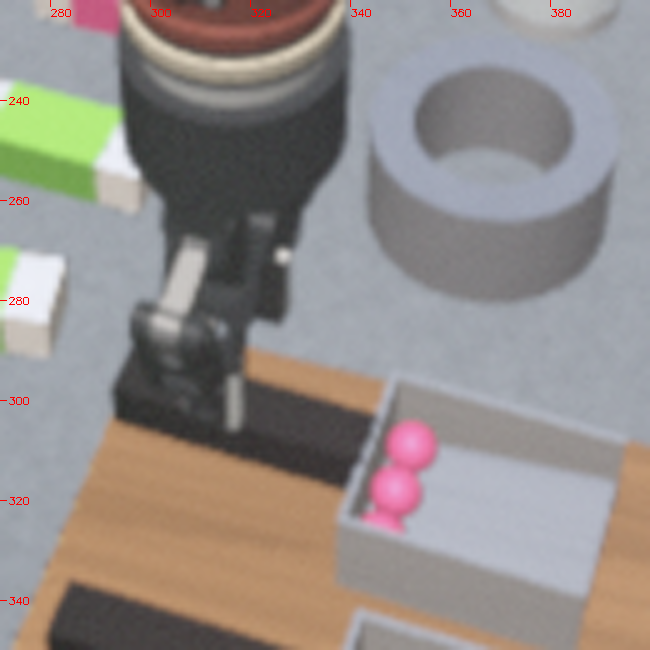

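View pics/s14b.png

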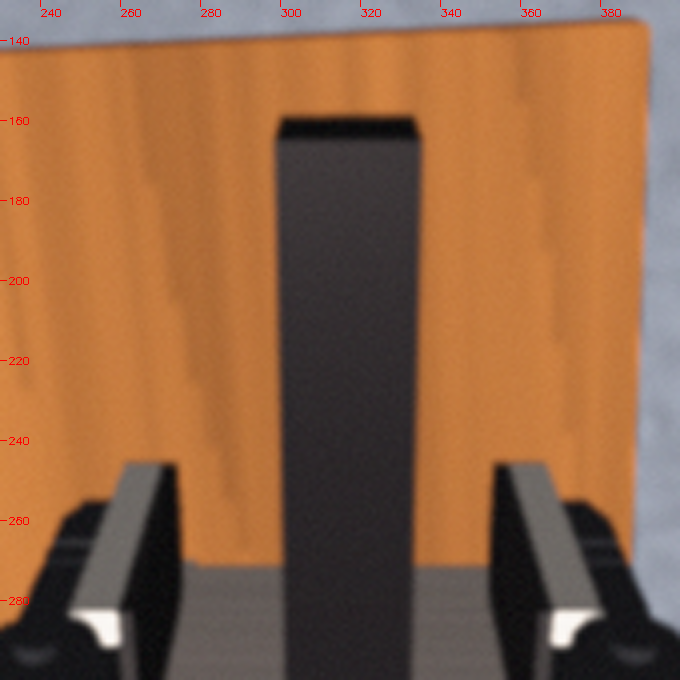

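Emit:
arm_command([
  [[0, -0.3, 0.05, 1.2, -0.002, -0.004, 0], [0, 0, 0, 1.2, 0, 0, 0], [0, 0, 0, 1.0, 0, 0, 0], [0, 0, 0, 0.9, 0, 0, 0], [0, 0, 0, 0, 0, 0, 0]],
])

```text
time: 12.22
tool_pos: [0.505, 0.2643, 0.0121]
ee_rot: [-179.9, -0.1, -0.0]
wrist_force: [-1.2, 1.1, -0.3]
finger_gap: 0.5
```

Run:
```python
from h import *
plan((.505,.264,.012))
d=snap('side','s15.png'); crop(d,'s15a.png',270,220,400,350,5)
```

```text
0 [0.   0.03 0.01] [-0.002 -0.002 -0.   ]
from [0.505  0.2643 0.0121] [-1.799e+02 -1.000e-01 -0.000e+00] t 12.2167 gap 0.5 F [-1.2  1.1 -0.3]
```

View pics/s15a.png

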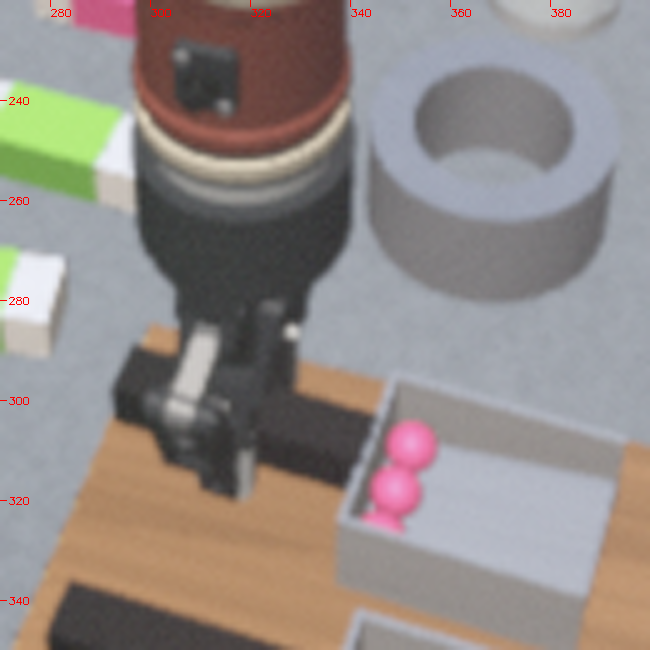

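Emit:
arm_command([
  [[0, 0, 0, 0.5, 0, 0, 0], [0, 0, 0, 0, 0, 0, 0], [-0.3, 0, 0, 0, 0, 0, 0], [-0.45, 0, 0, 0, 0, 0, 0], [-0.55, 0, 0, 0, 0, 0, 0]],
])

```text
time: 12.68
tool_pos: [0.5062, 0.2648, 0.0092]
ee_rot: [-179.8, -0.3, -0.0]
wrist_force: [-0.6, -0.0, 2.3]
finger_gap: 0.243
```

Emit:
arm_command([
  [[-1, 0, 0, 0, 0, 0, 0], [-1, 0, 0, 0, 0, 0, 0], [-1, 0, 0, 0, 0, 0, 0], [-1, 0, 0, 0, 0, 0, 0], [-1, 0, 0, 0, 0, 0, 0]],
])

```text
time: 13.1
tool_pos: [0.5063, 0.2648, 0.0091]
ee_rot: [-179.8, -0.3, -0.0]
wrist_force: [0.5, 0.7, 4.1]
finger_gap: 0.249
```

Emit:
arm_command([
  [[-1, 0, 0, -0.3, 0, 0, 0], [-1, 0, 0, -0.5, 0, 0, 0], [-1, 0, 0, -0.8, 0, 0, 0], [-1, 0, 0, -0.8, 0, 0, 0], [-1, 0, 0, -0.6, 0, 0, 0]],
])

```text
time: 13.52
tool_pos: [0.5061, 0.2652, 0.0398]
ee_rot: [-179.8, -0.3, 0.0]
wrist_force: [-0.6, -0.0, -0.8]
finger_gap: 0.247
```

Run:
```python
from h import *
plan((.505,.264,.012))
d=snap('side','s16.png'); crop(d,'s16a.png',270,220,400,350,5)
d=snap('scene','s16.png'); crop(d,'s16b.png',350,180,480,280,5)
```

```text
0 [-0.13  0.13  2.78] [-0.004 -0.006  0.   ]
from [0.5061 0.2652 0.0398] [-179.8   -0.3    0. ] t 13.5167 gap 0.247 F [-0.6 -0.  -0.8]
```

View pics/s16a.png

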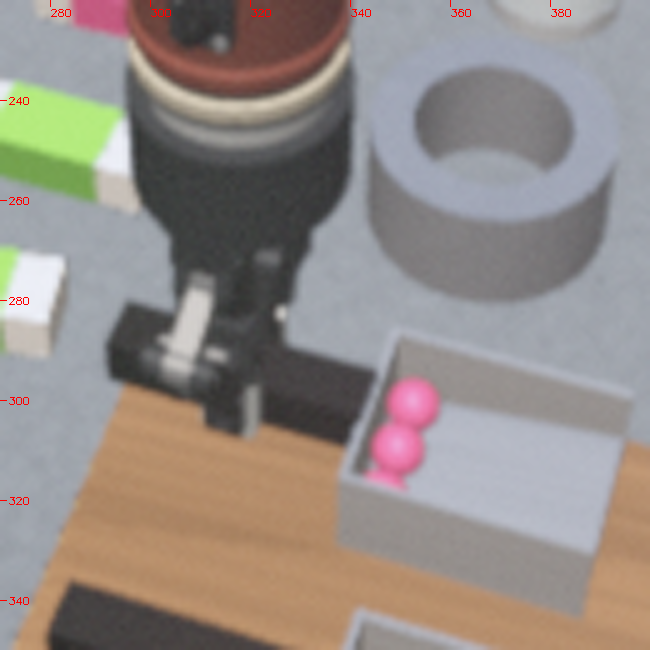

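View pics/s16b.png

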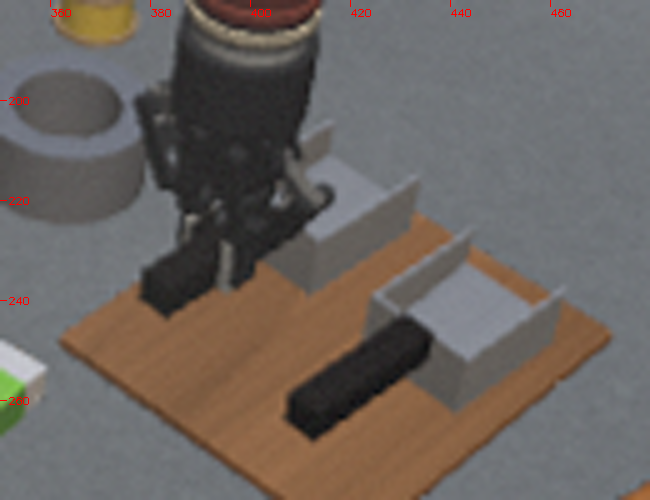

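Emit:
arm_command([
  [[-1, 0, 0, -1.0, 0, 0, 0], [-1, 0.1, 0, -2.0, 0, 0, 0], [-1, 0.2, 0, -3.0, 0, 0, 0], [-1, 0.3, 0, -3.5, 0, 0, 0], [-1, 0.4, 0.5, -3.0, 0, 0, 0]],
])

```text
time: 14.03
tool_pos: [0.5146, 0.2609, 0.166]
ee_rot: [-179.7, -0.3, 0.1]
wrist_force: [1.3, 0.6, -1.7]
finger_gap: 0.249
```

Emit:
arm_command([
  [[-1, 0.5, 1.0, -2.0, 0, 0, 0], [-1, 0.6, 1.5, -1.5, 0, 0, 0], [-1, 0.7, 2.0, -1.0, 0, 0, 0], [-1, 0.8, 2.5, -0.5, 0, 0, 0], [-1, 0.8, 2.5, 0, 0, 0, 0]],
])

```text
time: 14.45
tool_pos: [0.5496, 0.1641, 0.2157]
ee_rot: [-179.8, -0.5, 0.1]
wrist_force: [-0.4, 0.0, -1.5]
finger_gap: 0.245
```

Emit:
arm_command([
  [[-1, 0.8, 2.5, 0, 0, 0, 0], [-1, 0.8, 2.5, 0, 0, 0, 0], [-1, 0.8, 2.5, 0, 0, 0, 0], [-1, 0.8, 2.5, 0, 0, 0, 0], [-1, 0.8, 2.5, 0, 0, 0, 0]],
])

```text
time: 14.87
tool_pos: [0.5887, 0.038, 0.2138]
ee_rot: [-179.8, -0.3, -0.0]
wrist_force: [0.0, -0.4, -1.2]
finger_gap: 0.247
```

Emit:
arm_command([
  [[-1, 0.8, 2.5, 0, 0, 0, 0], [-1, 0.7, 2.3, 0, 0, 0, 0], [-1, 0.5, 2.0, 0, 0, 0, 0], [-1, 0.3, 1.3, 0, 0, 0, 0], [-1, 0.2, 0.7, 0, 0, 0, 0]],
])

```text
time: 15.28
tool_pos: [0.6137, -0.0515, 0.2133]
ee_rot: [-179.9, -0.2, -0.2]
wrist_force: [-0.1, 0.6, -2.0]
finger_gap: 0.246
```

Run:
```python
from h import *
plan((.629,-.05,.165))
d=snap('side','s17.png'); crop(d,'s17a.png',270,70,460,260,4)
d=snap('scene','s17.png'); crop(d,'s17b.png',220,80,400,230,4)
```

```text
0 [ 0.75 -0.07  2.42] [-0.001 -0.002 -0.002]
1 [ 0.76 -0.08  2.42] [-0.001 -0.002 -0.002]
from [ 0.6137 -0.0515  0.2133] [-179.9   -0.2   -0.2] t 15.2833 gap 0.246 F [-0.1  0.6 -2. ]
```

View pics/s17a.png

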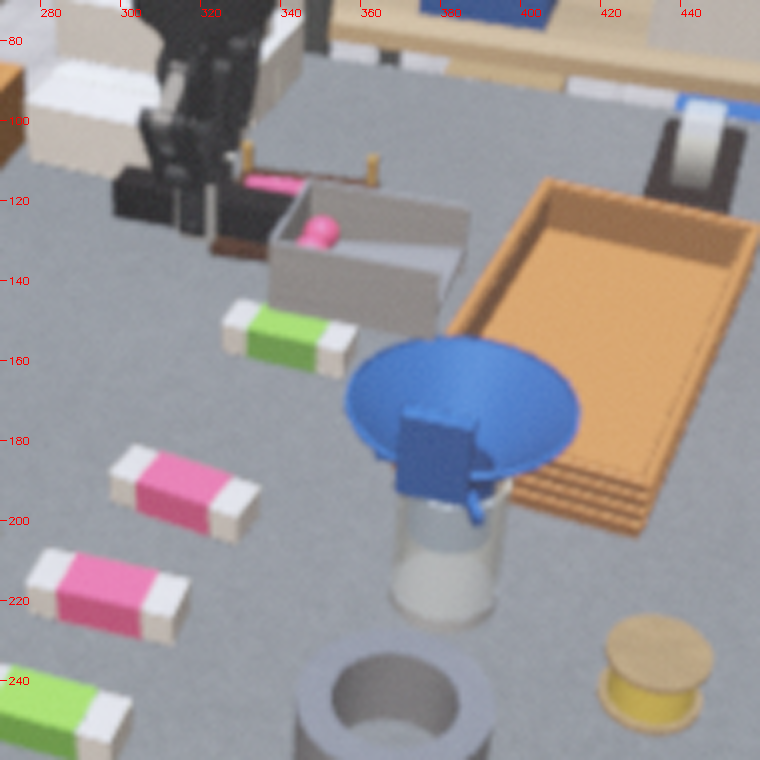

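View pics/s17b.png

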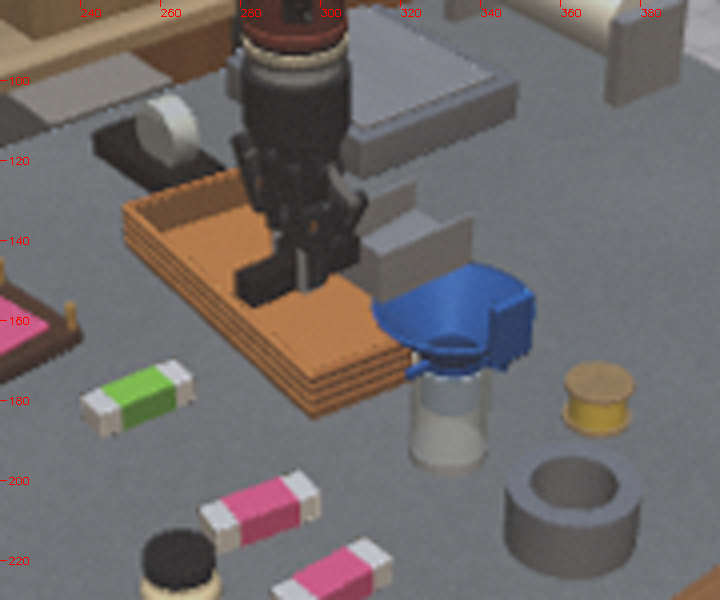

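Emit:
arm_command([
  [[-1, 0.2, -0.1, 0.5, 0, 0, 0], [-1, 0.4, -0.05, 1.0, 0, 0, 0], [-1, 0.5, 0, 1.5, 0, 0, 0], [-1, 0.5, 0, 1.2, 0, 0, 0], [-1, 0.2, 0, 0.6, 0, 0, 0]],
])

```text
time: 15.8
tool_pos: [0.6314, -0.0453, 0.1626]
ee_rot: [-179.8, -0.1, 0.1]
wrist_force: [-0.9, 0.8, -1.8]
finger_gap: 0.246
```

```bash
cat > pour.py <<'E'
from h import *
import sys
# rotate about lip by steps (rad, tool y)
s=st(); p=np.array(s['tool_pos']); r=R.from_euler('xyz',s['ee_rot'],degrees=True)
lt=np.array([-.142,0,-.018]) # lip in tool frame (tool z down)
print('lip',p+r.apply(lt),'pitch',s['ee_rot'],'t',s['time'],s['finger_gap'])
for th in map(float,sys.argv[1:]):
    dR=R.from_rotvec([0,th,0]); d=lt-dR.apply(lt); print(np.round(d*100,3))
E
python3 pour.py .02 .035 .05
python3 - <<'E'
from h import *
d=snap('side','s18.png'); crop(d,'s18a.png',300,90,430,240,5)
d=snap('scene','s18.png'); crop(d,'s18b.png',260,80,390,230,5)
E
```

```text
lip [ 0.48941247 -0.04568964  0.18039362] pitch [-1.79763699e+02 -6.58126483e-02  1.27597321e-01] t 15.8 0.2463473181420965
[ 0.033  0.    -0.284]
[ 0.054  0.    -0.498]
[ 0.072  0.    -0.712]
```

View pics/s18a.png

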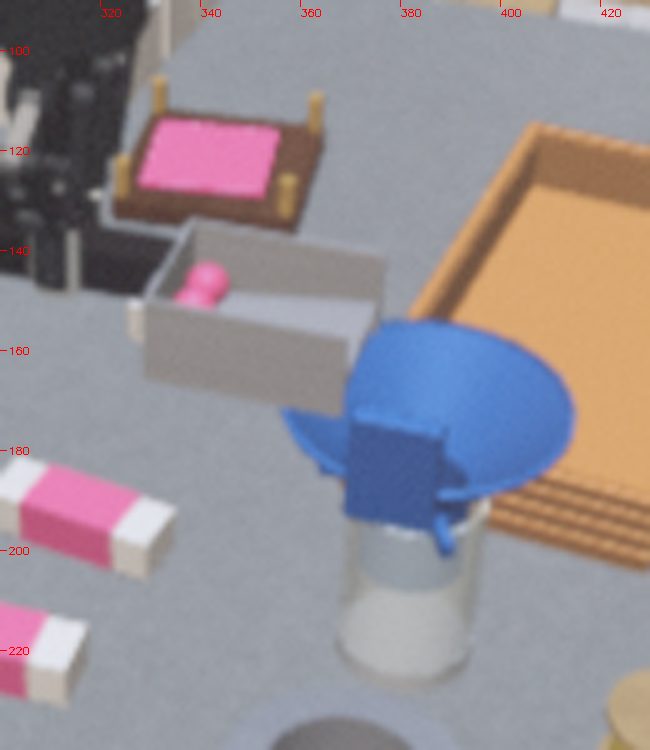

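View pics/s18b.png

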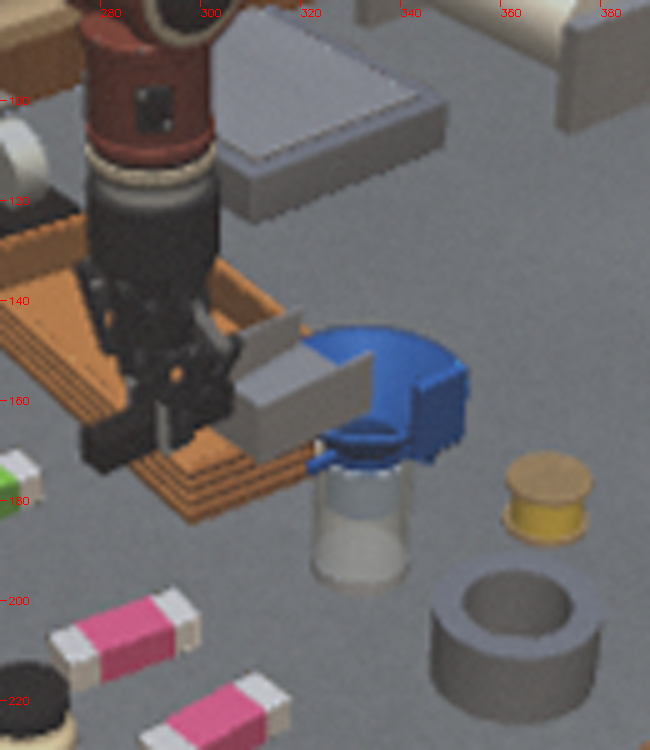

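Emit:
arm_command([
  [[-1, 0.05, 0.2, -0.5, 0, 0.035, 0], [-1, 0.05, 0.2, -0.5, 0, 0.035, 0], [-1, 0.05, 0, -0.5, 0, 0.035, 0], [-1, 0.05, 0, -0.5, 0, 0.035, 0], [-1, 0.03, 0, -0.28, 0, 0.02, 0]],
])

```text
time: 16.32
tool_pos: [0.6328, -0.051, 0.1896]
ee_rot: [-179.8, -9.6, -0.0]
wrist_force: [-0.0, -0.1, -2.0]
finger_gap: 0.242
```

Emit:
arm_command([
  [[-1, 0.03, 0, -0.28, 0, 0.02, 0], [-1, 0.03, 0, -0.28, 0, 0.02, 0], [-1, 0.03, 0, -0.28, 0, 0.02, 0], [-1, 0.03, 0, -0.28, 0, 0.02, 0], [-1, 0.03, 0, -0.28, 0, 0.02, 0]],
])

```text
time: 16.73
tool_pos: [0.6315, -0.0509, 0.2029]
ee_rot: [-179.8, -15.3, -0.0]
wrist_force: [-0.3, 0.9, -1.9]
finger_gap: 0.246
```

```bash
python3 pour.py
python3 - <<'E'
from h import *
d=snap('side','s19.png'); crop(d,'s19a.png',300,90,430,240,4)
E
```

```text
lip [ 0.48981421 -0.05089814  0.18287715] pitch [-1.79813636e+02 -1.52551469e+01 -4.00114272e-02] t 16.7333 0.24563629252198535
```

View pics/s19a.png

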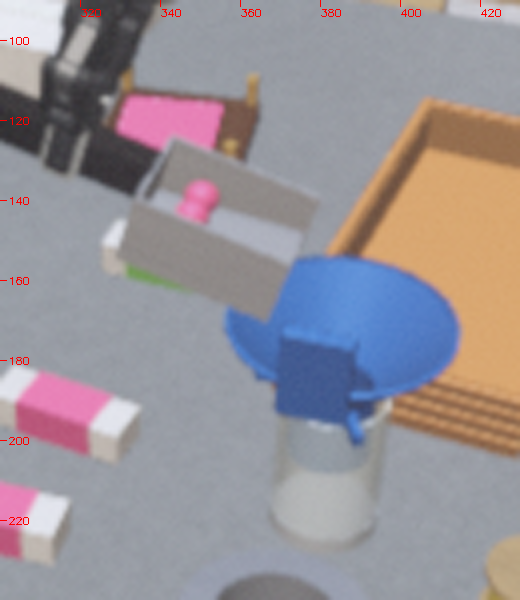

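Sweets beginning to roll. Continue slowly.

Emit:
arm_command([
  [[-1, 0.02, 0, -0.14, 0, 0.01, 0], [-1, 0.02, 0, -0.14, 0, 0.01, 0], [-1, 0.02, 0, -0.14, 0, 0.01, 0], [-1, 0.02, 0, -0.14, 0, 0.01, 0], [-1, 0.02, 0, -0.14, 0, 0.01, 0]],
])

```text
time: 17.2
tool_pos: [0.6306, -0.0512, 0.2094]
ee_rot: [-179.8, -18.1, -0.1]
wrist_force: [0.1, -0.3, -1.6]
finger_gap: 0.247
```

Emit:
arm_command([
  [[-1, 0.03, 0, -0.28, 0, 0.02, 0], [-1, 0.03, 0, -0.28, 0, 0.02, 0], [-1, 0.03, 0, -0.28, 0, 0.02, 0], [-1, 0.03, 0, -0.28, 0, 0.02, 0], [-1, 0.03, 0, -0.28, 0, 0.02, 0]],
])

```text
time: 17.62
tool_pos: [0.627, -0.0513, 0.2232]
ee_rot: [-179.8, -23.9, -0.1]
wrist_force: [-0.8, -0.4, -1.0]
finger_gap: 0.239
```

```bash
python3 pour.py
python3 - <<'E'
from h import *
d=snap('side','s20.png'); crop(d,'s20a.png',300,90,430,240,4)
E
```

```text
lip [ 0.48984728 -0.05115184  0.18220654] pitch [-1.79809007e+02 -2.38533556e+01 -8.81731310e-02] t 17.6167 0.23859788862681083
```

View pics/s20a.png

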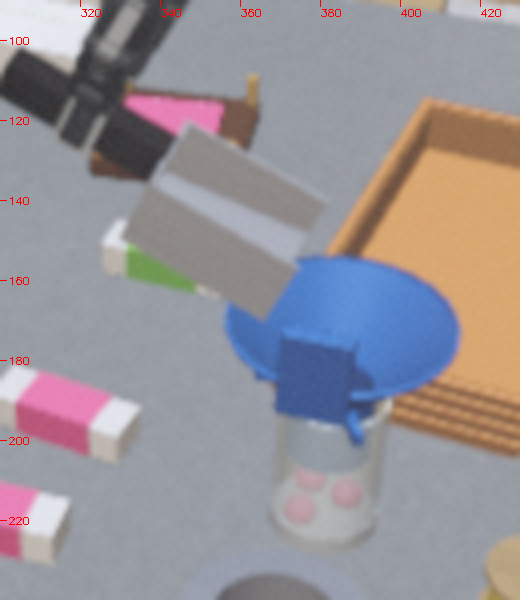

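Emit:
arm_command([
  [[-1, 0.2, 0, -0.4, 0, -0.084, 0], [-1, 0.2, 0, -0.4, 0, -0.084, 0], [-1, 0.2, 0, -0.4, 0, -0.084, 0], [-1, 0, 0, -0.4, 0, -0.084, 0], [-1, 0, 0, 0, 0, -0.08, 0]],
])

```text
time: 18.08
tool_pos: [0.6293, -0.0514, 0.2421]
ee_rot: [-179.8, 0.1, -0.0]
wrist_force: [0.7, -0.3, -0.4]
finger_gap: 0.244
```

Run:
```python
from h import *
plan((.506,.265,.215),n=12)
d=snap('side','s21.png'); crop(d,'s21a.png',300,90,430,240,3)
```

```text
0 [-1.03 -2.64  0.23] [-0.  0. -0.]
1 [-1.03 -2.64  0.23] [-0.  0. -0.]
2 [-1.03 -2.64  0.23] [-0.  0. -0.]
3 [-1.03 -2.64  0.23] [-0.  0. -0.]
4 [-1.03 -2.64  0.23] [-0.  0. -0.]
5 [-1.03 -2.64  0.23] [-0.  0. -0.]
6 [-1.03 -2.64  0.23] [-0.  0. -0.]
7 [-1.03 -2.64  0.23] [-0.  0. -0.]
8 [-1.03 -2.64  0.23] [-0.  0. -0.]
9 [-1.03 -2.64  0.23] [-0.  0. -0.]
10 [-1.03 -2.64  0.23] [-0.  0. -0.]
11 [-1.03 -2.64  0.23] [-0.  0. -0.]
from [ 0.6293 -0.0514  0.2421] [-1.798e+02  1.000e-01 -0.000e+00] t 18.0833 gap 0.244 F [ 0.7 -0.3 -0.4]
```

View pics/s21a.png

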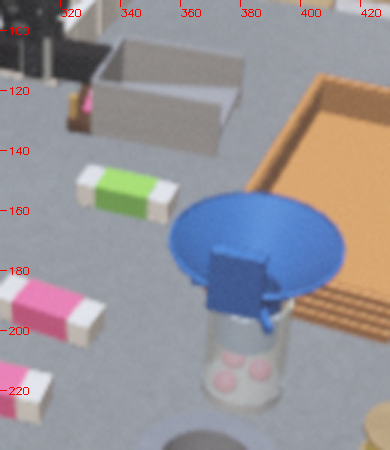

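Emit:
arm_command([
  [[-1, -0.5, -1.5, 0, 0, 0, 0], [-1, -0.8, -2.5, 0, 0, 0, 0], [-1, -1.2, -3.0, 0, 0, 0, 0], [-1, -1.2, -3.2, 0, 0, 0, 0], [-1, -1.2, -3.2, 0, 0, 0, 0]],
])

```text
time: 18.55
tool_pos: [0.5777, 0.0844, 0.2405]
ee_rot: [-179.8, 0.0, -0.0]
wrist_force: [0.3, 0.2, -1.4]
finger_gap: 0.244
```

Emit:
arm_command([
  [[-1, -1.3, -3.2, 0, 0, 0, 0], [-1, -1.3, -3.2, 0, 0, 0, 0], [-1, -1.2, -3.0, 0.5, 0, 0, 0], [-1, -1.2, -2.7, 1.0, 0, 0, 0], [-1, -1.1, -2.5, 1.5, 0, 0, 0]],
])

```text
time: 18.97
tool_pos: [0.5169, 0.2319, 0.2123]
ee_rot: [-179.7, -0.2, 0.1]
wrist_force: [0.3, 0.3, -1.6]
finger_gap: 0.244
```

Emit:
arm_command([
  [[-1, -0.7, -2.0, 2.0, 0, 0, 0], [-1, -0.4, -1.2, 3.0, 0, 0, 0], [-1, -0.2, -0.4, 3.5, 0, 0, 0], [-1, 0, 0, 3.0, 0, 0, 0], [-1, 0, 0, 2.0, 0, 0, 0]],
])

```text
time: 19.38
tool_pos: [0.502, 0.2654, 0.0736]
ee_rot: [-179.9, 0.2, 0.1]
wrist_force: [0.1, -0.7, -1.6]
finger_gap: 0.244
```

Run:
```python
from h import *
plan((.506,.265,.0095))
```

```text
0 [0.21 0.03 3.21] [-0.001  0.002  0.001]
1 [0.21 0.02 3.21] [-0.001  0.002  0.001]
from [0.502  0.2654 0.0736] [-1.799e+02  2.000e-01  1.000e-01] t 19.3833 gap 0.244 F [ 0.1 -0.7 -1.6]
```

Emit:
arm_command([
  [[-1, 0.2, 0, 1.5, 0, 0, 0], [-1, 0.2, 0, 1.5, 0, 0, 0], [-1, 0, 0, 1.2, 0, 0, 0], [-1, 0, 0, 1.0, 0, 0, 0], [-1, 0, 0, 0.7, 0, 0, 0]],
])

```text
time: 19.8
tool_pos: [0.5079, 0.2655, 0.0165]
ee_rot: [-179.8, 0.1, 0.0]
wrist_force: [-0.0, 0.0, -1.7]
finger_gap: 0.245
```

Run:
```python
from h import *
plan((.506,.265,.0095))
d=snap('side','s22.png'); crop(d,'s22a.png',270,220,400,390,4)
```

```text
0 [-0.19  0.05  0.7 ] [-0.003  0.002  0.   ]
from [0.5079 0.2655 0.0165] [-1.798e+02  1.000e-01  0.000e+00] t 19.8 gap 0.245 F [-0.   0.  -1.7]
```

View pics/s22a.png

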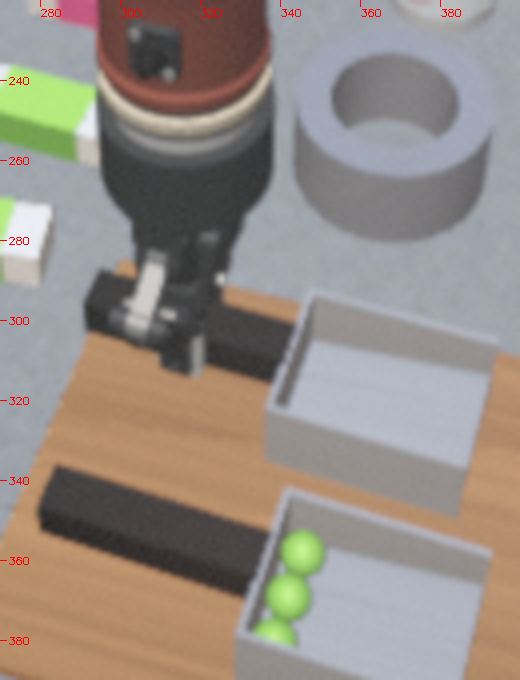

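Emit:
arm_command([
  [[-1, -0.1, 0, 0.3, 0, 0, 0], [-1, 0, 0, 0.3, 0, 0, 0], [-1, 0, 0, 0, 0, 0, 0], [-0.5, 0, 0, 0, 0, 0, 0], [-0.3, 0, 0, 0, 0, 0, 0]],
])

```text
time: 20.27
tool_pos: [0.5084, 0.2656, 0.0118]
ee_rot: [-179.8, -0.0, -0.0]
wrist_force: [0.2, -0.5, 0.2]
finger_gap: 0.349
```

Emit:
arm_command([
  [[-0.1, 0, 0, 0, 0, 0, 0], [-0.1, 0, 0, -0.5, 0, 0, 0], [-0.1, 0, 0, -1.5, 0, 0, 0], [-0.1, 0, 0, -2.0, 0, 0, 0], [-0.1, 0, 0, -2.0, 0, 0, 0]],
])

```text
time: 20.68
tool_pos: [0.5078, 0.2651, 0.0721]
ee_rot: [-179.8, 0.1, -0.0]
wrist_force: [0.6, -0.9, 0.7]
finger_gap: 0.45
```

Run:
```python
from h import *
plan((.4614,.0155,.225),n=10)
d=snap('side','s23.png')
d=snap('scene','s23b.png')
```

```text
0 [-0.47  2.49 -1.54] [-0.  0. -0.]
1 [-0.47  2.49 -1.53] [-0.  0. -0.]
2 [-0.47  2.49 -1.53] [-0.  0. -0.]
3 [-0.47  2.49 -1.53] [-0.  0. -0.]
4 [-0.47  2.49 -1.53] [-0.  0. -0.]
5 [-0.46  2.49 -1.53] [-0.  0. -0.]
6 [-0.46  2.49 -1.53] [-0.  0. -0.]
7 [-0.46  2.49 -1.53] [-0.  0. -0.]
8 [-0.46  2.49 -1.53] [-0.  0. -0.]
9 [-0.46  2.5  -1.53] [-0.  0. -0.]
from [0.5078 0.2651 0.0721] [-1.798e+02  1.000e-01 -0.000e+00] t 20.6833 gap 0.45 F [ 0.6 -0.9  0.7]
```

View pics/s23.png

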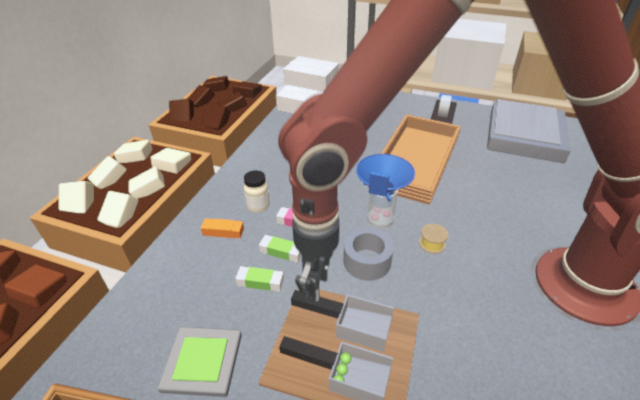

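View pics/s23b.png

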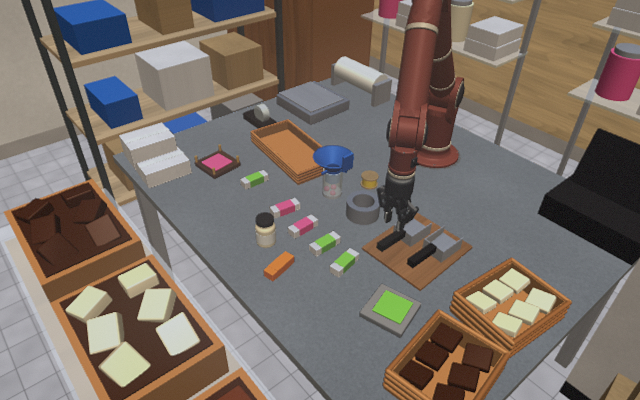

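Emit:
arm_command([
  [[-0.1, -0.2, 1.0, -3.0, 0, 0, 0], [-0.1, -0.4, 2.0, -3.5, 0, 0, 0], [-0.1, -0.5, 3.0, -3.5, 0, 0, 0], [-0.1, -0.5, 3.5, -3.0, 0, 0, 0], [-0.1, -0.6, 3.5, -2.5, 0, 0, 0]],
])

```text
time: 21.2
tool_pos: [0.4874, 0.1425, 0.22]
ee_rot: [-179.8, -0.0, 0.1]
wrist_force: [1.2, -0.4, -0.1]
finger_gap: 0.45
```

Emit:
arm_command([
  [[-0.1, -0.6, 3.5, 0, 0, 0, 0], [-0.1, -0.6, 3.5, 0, 0, 0, 0], [-0.1, -0.6, 3.0, 0, 0, 0, 0], [-0.1, -0.4, 2.0, 0, 0, 0, 0], [-0.1, 0, 0, 0, 0, 0, 0]],
])

```text
time: 21.62
tool_pos: [0.4639, 0.0166, 0.2176]
ee_rot: [180.0, 0.2, -0.5]
wrist_force: [0.1, 0.1, -0.3]
finger_gap: 0.449
```

Run:
```python
from h import *
plan((.4614,.0155,.180))
d=snap('wrist','s24.png'); crop(d,'s24w.png',230,150,400,330,4)
```

```text
0 [-0.24  0.11  3.76] [ 0.001  0.003 -0.009]
from [0.4639 0.0166 0.2176] [180.    0.2  -0.5] t 21.6167 gap 0.449 F [ 0.1  0.1 -0.3]
```

View pics/s24w.png

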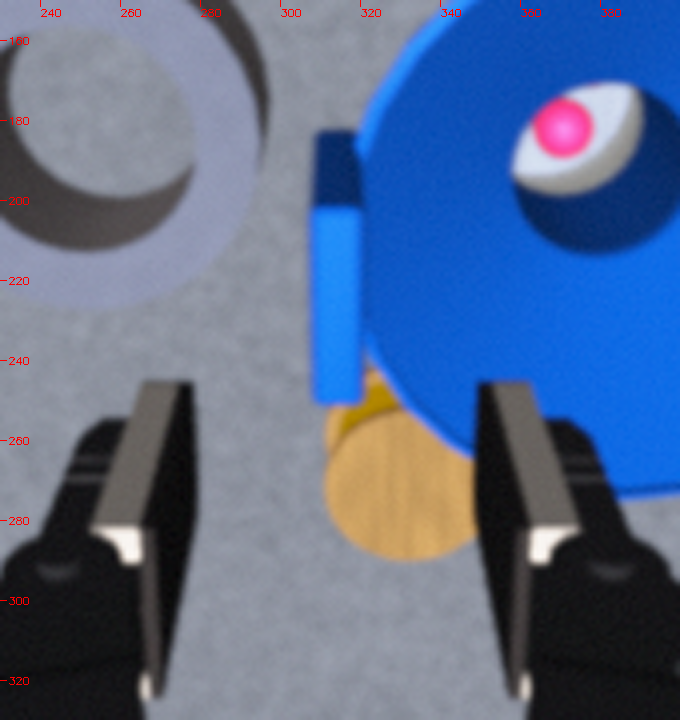

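Emit:
arm_command([
  [[-0.1, -0.25, 0.1, 1.5, 0, 0, -0.009], [-0.1, 0, 0, 2.0, 0, 0, 0], [-0.1, 0, 0, 2.0, 0, 0, 0], [-0.1, 0, 0, 1.3, 0, 0, 0], [-0.1, 0, 0, 0.7, 0, 0, 0]],
])

```text
time: 22.08
tool_pos: [0.4618, 0.0236, 0.1412]
ee_rot: [-179.8, 0.2, 0.7]
wrist_force: [-0.2, -0.4, 0.0]
finger_gap: 0.447
```

Emit:
arm_command([
  [[-0.1, 0, 0, 0, 0, 0, 0], [-0.5, 0, 0, 0, 0, 0, 0], [-0.7, 0, 0, 0, 0, 0, 0], [-1, 0, 0, 0, 0, 0, 0], [-1, 0, 0, 0, 0, 0, 0]],
])

```text
time: 22.5
tool_pos: [0.4645, 0.0212, 0.145]
ee_rot: [-179.9, -0.2, 0.5]
wrist_force: [-1.2, -1.6, 8.2]
finger_gap: 0.102
```

Emit:
arm_command([
  [[-1, 0, 0, 0, 0, 0, 0], [-1, 0, 0, 0, 0, 0, 0], [-1, 0, 0, -0.5, 0, 0, 0], [-1, 0, 0, -1.0, 0, 0, 0], [-1, 0, 0, -1.5, 0, 0, 0]],
])

```text
time: 22.92
tool_pos: [0.4622, 0.0214, 0.1729]
ee_rot: [-179.9, 0.2, 0.5]
wrist_force: [-0.3, -1.2, -2.1]
finger_gap: 0.1
```

Run:
```python
from h import *
plan((.456,.158,.213),n=10)
d=snap('side','s25.png'); crop(d,'s25w.png',310,120,440,250,4)
```

```text
0 [-0.05 -1.37 -0.4 ] [-0.     0.     0.001]
1 [-0.05 -1.37 -0.4 ] [-0.     0.     0.001]
2 [-0.05 -1.37 -0.4 ] [-0.     0.     0.001]
3 [-0.05 -1.37 -0.4 ] [-0.     0.     0.001]
4 [-0.06 -1.37 -0.4 ] [-0.     0.     0.001]
5 [-0.06 -1.37 -0.4 ] [-0.     0.     0.001]
6 [-0.06 -1.37 -0.4 ] [-0.     0.     0.001]
7 [-0.06 -1.37 -0.4 ] [-0.     0.     0.001]
8 [-0.06 -1.37 -0.4 ] [-0.     0.     0.001]
9 [-0.06 -1.37 -0.4 ] [-0.     0.     0.001]
from [0.4622 0.0214 0.1729] [-179.9    0.2    0.5] t 22.9167 gap 0.1 F [-0.3 -1.2 -2.1]
```

View pics/s25w.png

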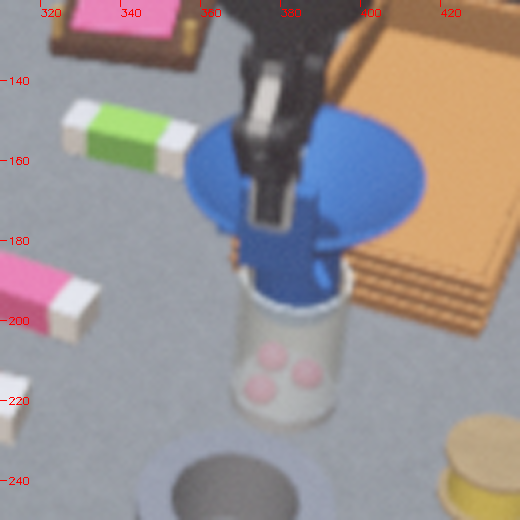

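Emit:
arm_command([
  [[-1, 0, 0, -0.8, 0, 0, 0], [-1, 0, 0, -1.0, 0, 0, 0], [-1, 0, 0, -1.5, 0, 0, 0], [-1, 0, 0, -1.5, 0, 0, 0], [-1, 0, 0, -0.5, 0, 0, 0]],
])

```text
time: 23.38
tool_pos: [0.464, 0.0224, 0.2278]
ee_rot: [-179.8, -0.2, 0.5]
wrist_force: [0.2, 0.5, -1.7]
finger_gap: 0.104
```

Emit:
arm_command([
  [[-1, -0.05, -1.0, 0, 0, 0, 0], [-1, -0.1, -2.0, 0, 0, 0, 0], [-1, -0.1, -2.5, 0, 0, 0, 0], [-1, -0.1, -2.5, 0, 0, 0, 0], [-1, -0.1, -2.5, 0, 0, 0, 0]],
])

```text
time: 23.8
tool_pos: [0.4563, 0.1286, 0.2252]
ee_rot: [-179.8, 0.2, 0.5]
wrist_force: [0.7, -0.2, -1.7]
finger_gap: 0.106
```

Emit:
arm_command([
  [[-1, -0.1, -1.8, 0, 0, 0, 0], [-1, -0.1, -1.0, 0, 0, 0, 0], [-1, 0, -0.4, 0, 0, 0, 0], [-1, 0, 0, 0, 0, 0, 0], [-1, 0, 0, 0, 0, 0, 0]],
])

```text
time: 24.22
tool_pos: [0.4551, 0.1575, 0.2259]
ee_rot: [-179.9, 0.1, 0.4]
wrist_force: [-0.3, -1.2, -1.5]
finger_gap: 0.1
```

Run:
```python
from h import *
plan((.456,.158,.213))
d=snap('side','s26.png'); crop(d,'s26a.png',310,130,440,290,4)
d=snap('scene','s26.png'); crop(d,'s26b.png',300,110,420,240,5)
```

```text
0 [ 0.09 -0.05  1.29] [-0.002  0.002  0.008]
from [0.4551 0.1575 0.2259] [-1.799e+02  1.000e-01  4.000e-01] t 24.2167 gap 0.1 F [-0.3 -1.2 -1.5]
```

View pics/s26a.png

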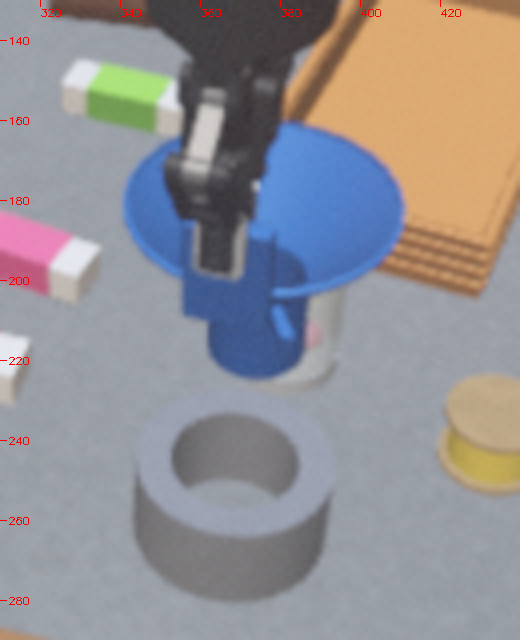

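View pics/s26b.png

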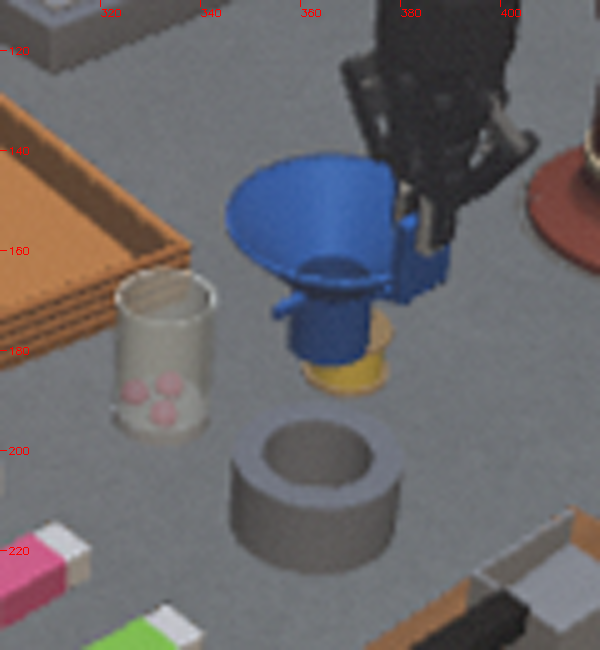

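Run:
```python
from h import *
a=viewer.read_camera('scene');b=viewer.read_camera('side')
print('spout',tri(a,(365.8,179),b,(373.9,218.3)),p2w(a,365.8,179,.14),p2w(b,373.9,218.3,.14))
print('rest',tri(a,(363.4,201.),b,(368.5,245)),p2w(a,363.4,201,.055),p2w(b,368.5,245,.055))
```

```text
spout [0.44763857 0.09133893 0.13563406] [0.45162855 0.09465106 0.14      ] [0.44674869 0.0966546  0.14      ]
rest [0.45333605 0.09417529 0.05489223] [0.45393656 0.09526603 0.055     ] [0.45337674 0.09324296 0.055     ]
```

Emit:
arm_command([
  [[-1, 0.35, 0, 1.0, 0, 0, 0], [-1, 0, 0, 1.5, 0, 0, 0], [-1, 0, 0, 2.0, 0, 0, 0], [-1, 0, 0, 1.5, 0, 0, 0], [-1, 0, 0, 1.0, 0, 0, 0]],
])

```text
time: 24.83
tool_pos: [0.458, 0.1579, 0.1542]
ee_rot: [-179.9, 0.2, 0.5]
wrist_force: [1.1, -0.3, -0.4]
finger_gap: 0.101
```

Run:
```python
from h import *
plan((.459,.158,.10))
d=snap('side','s27.png'); crop(d,'s27a.png',310,130,440,290,4)
d=snap('scene','s27.png'); crop(d,'s27b.png',300,110,420,240,5)
```

```text
0 [0.06 0.   2.71] [-0.001  0.002  0.004]
1 [ 0.06 -0.    2.71] [-0.001  0.002  0.004]
from [0.458  0.1579 0.1542] [-179.9    0.2    0.5] t 24.8333 gap 0.101 F [ 1.1 -0.3 -0.4]
```

View pics/s27a.png

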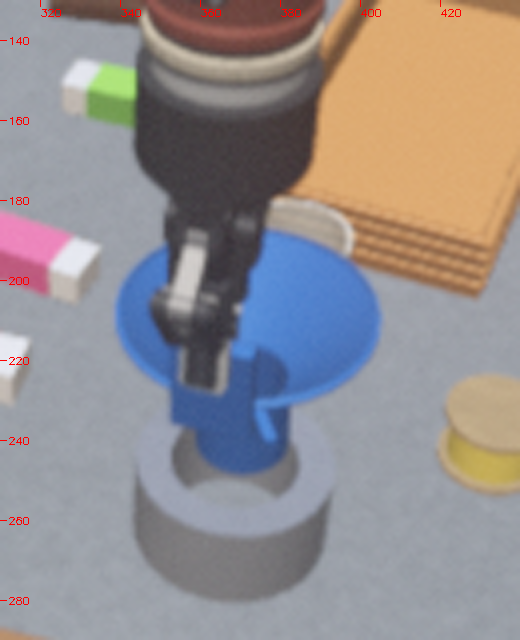

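View pics/s27b.png

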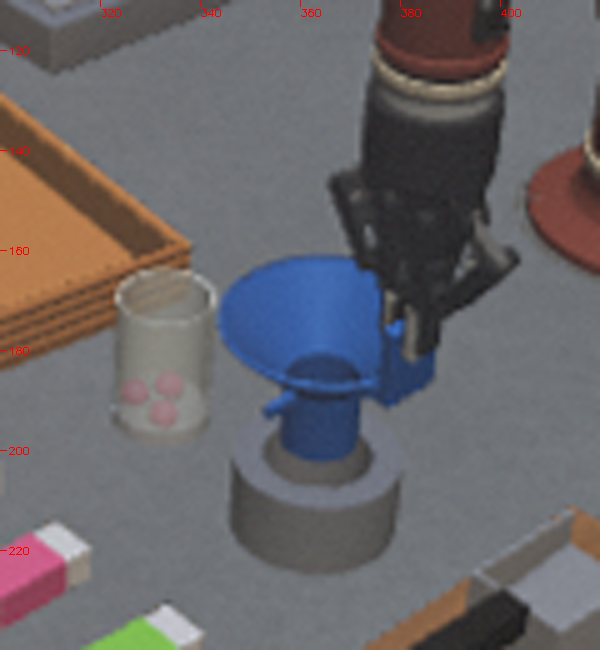

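Emit:
arm_command([
  [[-1, 0.05, 0, 1.2, 0, 0, 0], [-1, 0, 0, 1.4, 0, 0, 0], [-1, 0, 0, 1.2, 0, 0, 0], [-1, 0, 0, 0.9, 0, 0, 0], [-1, 0, 0, 0.4, 0, 0, 0]],
])

```text
time: 25.35
tool_pos: [0.459, 0.1588, 0.1046]
ee_rot: [-179.8, 0.1, 0.5]
wrist_force: [0.1, -0.4, -1.4]
finger_gap: 0.102
```

Emit:
arm_command([
  [[-1, 0, 0, 0.2, 0, 0, 0], [-0.7, 0, 0, 0, 0, 0, 0], [-0.5, 0, 0, 0, 0, 0, 0], [-0.2, 0, 0, 0, 0, 0, 0], [-0.2, 0, 0, 0, 0, 0, 0]],
])

```text
time: 25.77
tool_pos: [0.4596, 0.1593, 0.104]
ee_rot: [-179.8, -0.0, 0.5]
wrist_force: [-0.2, -0.2, 0.5]
finger_gap: 0.402
```

Run:
```python
from h import *
plan((.459,.158,.20))
d=snap('side','s28.png'); crop(d,'s28a.png',310,130,440,290,4)
d=snap('scene','s28.png'); crop(d,'s28b.png',300,110,420,240,5)
```

```text
0 [-0.02  0.03 -3.2 ] [-0.001 -0.     0.003]
1 [-0.02  0.04 -3.2 ] [-0.001 -0.     0.003]
2 [-0.02  0.04 -3.2 ] [-0.001 -0.     0.003]
from [0.4596 0.1593 0.104 ] [-179.8   -0.     0.5] t 25.7667 gap 0.402 F [-0.2 -0.2  0.5]
```

View pics/s28a.png

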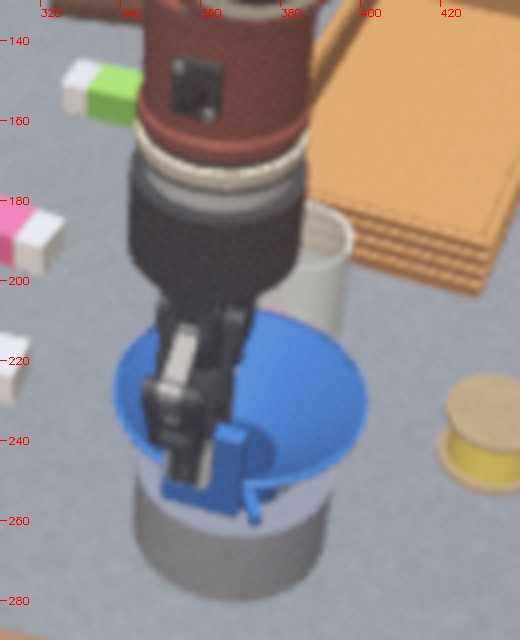

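View pics/s28b.png

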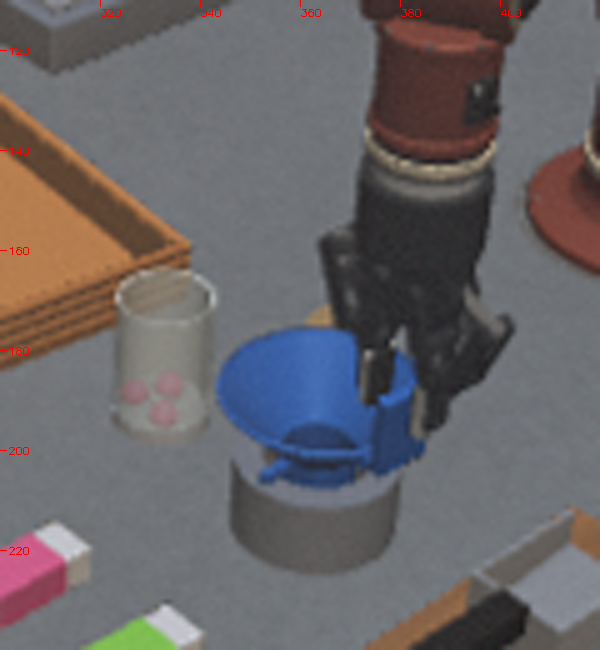

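Emit:
arm_command([
  [[-0.2, 0, 0, -1.0, 0, 0, 0], [-0.2, 0, 0, -2.5, 0, 0, 0], [-0.2, 0, 0.3, -3.5, 0, 0, 0], [0.2, 0, 1.5, -3.5, 0, 0, 0], [0.6, 0, 3.0, -1.5, 0, 0, 0]],
])

```text
time: 26.28
tool_pos: [0.4618, 0.1153, 0.2278]
ee_rot: [-179.5, -0.4, 0.9]
wrist_force: [0.7, 0.1, -0.5]
finger_gap: 0.67
```

Emit:
arm_command([
  [[1, 0, 3.5, 0, 0, 0, 0], [1, 0, 3.5, 0, 0, 0, 0], [1, 0, 3.5, 0, 0, 0, 0], [1, 0, 3.5, 0, 0, 0, 0], [1, 0, 2.5, 0, 0, 0, 0]],
])

```text
time: 26.7
tool_pos: [0.4606, -0.058, 0.223]
ee_rot: [-179.9, 0.0, 0.3]
wrist_force: [0.2, 0.3, -0.4]
finger_gap: 0.998
```

Run:
```python
from h import *
d=snap('wrist','s29w.png'); crop(d,'s29wc.png',240,150,400,320,4)
plan((.458,-.047,.22))
d=snap('side','s29.png'); crop(d,'s29a.png',310,130,440,290,4)
```

```text
0 [-0.25 -1.66  0.28] [ 0.003  0.001 -0.002]
from [ 0.4605 -0.0636  0.2228] [ 1.799e+02  1.000e-01 -1.000e-01] t 26.75 gap 1.0 F [ 0.1 -4.   1.6]
```

View pics/s29wc.png

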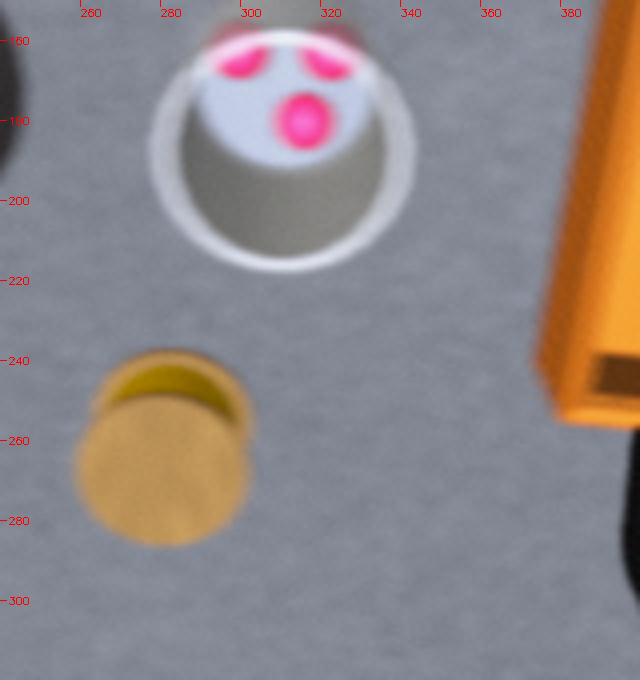

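View pics/s29a.png

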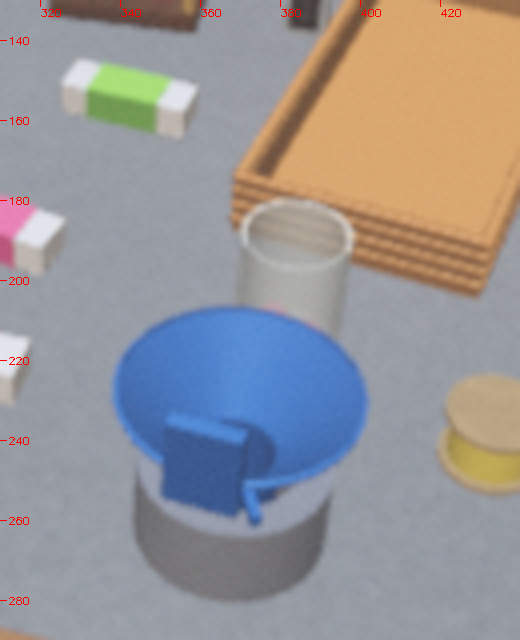

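Run:
```python
from h import *
d=snap('wrist','s30w.png'); crop(d,'s30wc.png',180,130,440,320,3); print(d['eye'],d['attitude'])
plan((.458,-.047,.22))
import pickle; pickle.dump(d,open('w30.pkl','wb'))
```

```text
[ 0.5428619  -0.06039438  0.38884379] [ 1.61440346e+02 -6.05756535e-02 -9.00633562e+01]
0 [-0.28 -0.98  0.28] [-0.002  0.001  0.003]
from [ 0.4608 -0.0568  0.2228] [-179.9    0.     0.2] t 26.85 gap 0.997 F [-0.1  0.1  0.2]
```

View pics/s30wc.png

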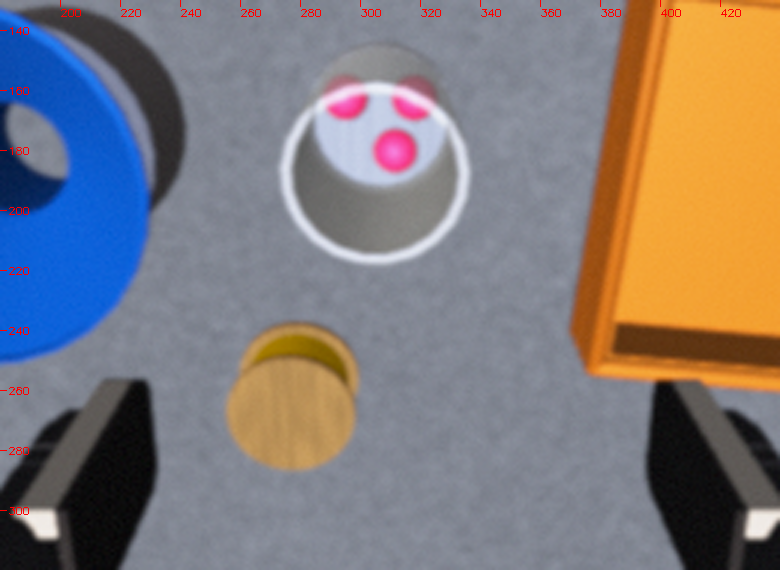

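Run:
```python
from h import *
import pickle; d=pickle.load(open('w30.pkl','rb'))
print(p2w(d,305,188,.1))
a=viewer.read_camera('scene');b=viewer.read_camera('side')
print(p2w(a,333.1,169.6,.1),p2w(b,310+296/4,130+236/4,.1))
```

```text
[ 0.45984501 -0.05183272  0.1       ]
[ 0.45821364 -0.04754027  0.1       ] [ 0.45701245 -0.04822326  0.1       ]
```

Emit:
arm_command([
  [[1, -0.15, -0.4, 1.0, 0, 0, -0.003], [1, 0, -0.4, 2.0, 0, 0, 0], [1, 0, 0, 2.5, 0, 0, 0], [1, 0, 0, 2.0, 0, 0, 0], [1, 0, 0, 1.0, 0, 0, 0]],
])

```text
time: 27.37
tool_pos: [0.458, -0.0437, 0.1357]
ee_rot: [-179.7, 0.3, 0.9]
wrist_force: [0.8, -0.0, 0.0]
finger_gap: 0.999
```

Run:
```python
from h import *
plan((.459,-.049,.03))
d=snap('wrist','s31w.png'); crop(d,'s31wc.png',180,100,440,320,3)
d=snap('scene','s31.png'); crop(d,'s31b.png',280,90,400,210,4)
```

```text
0 [0.05 0.19 3.52] [-0.001  0.002  0.005]
1 [0.04 0.19 3.52] [-0.001  0.002  0.005]
2 [0.04 0.18 3.52] [-0.001  0.002  0.005]
from [ 0.458  -0.0437  0.1357] [-179.7    0.3    0.9] t 27.3667 gap 0.999 F [ 0.8 -0.   0. ]
```

View pics/s31wc.png

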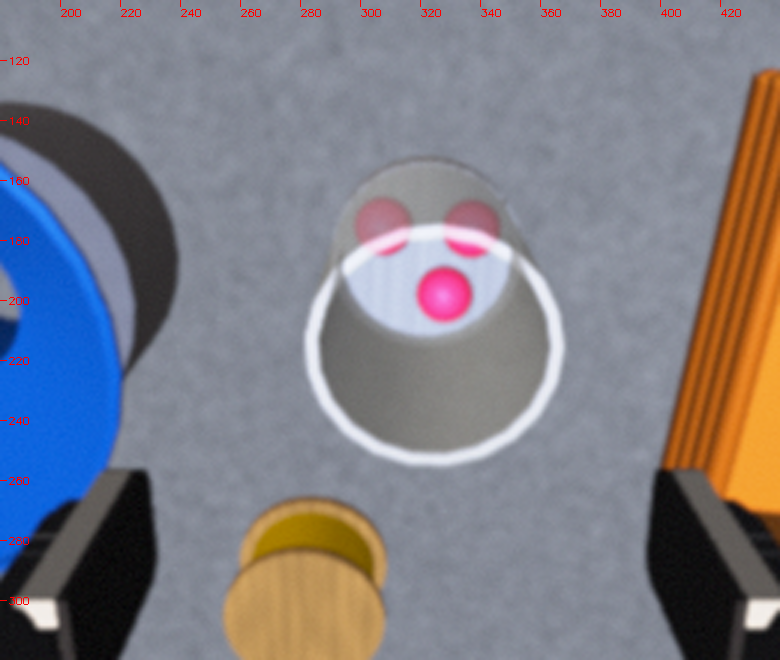

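View pics/s31b.png

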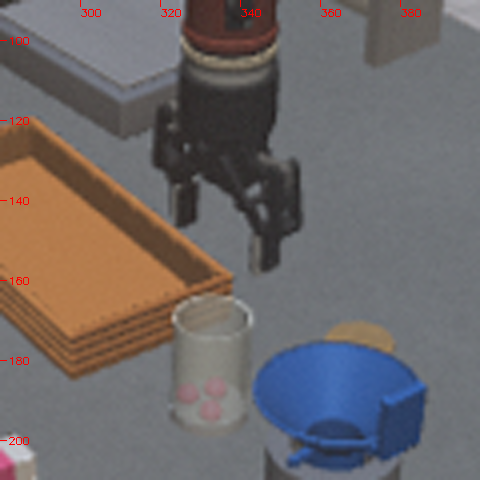

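Emit:
arm_command([
  [[1, 0.1, 0.35, 0, 0, 0, 0.015], [1, 0, 0.3, 0, 0, 0, 0], [1, 0, 0, 0.5, 0, 0, 0], [1, 0, 0, 1.0, 0, 0, 0], [1, 0, 0, 0.5, 0, 0, 0]],
])

```text
time: 27.88
tool_pos: [0.4606, -0.0526, 0.1176]
ee_rot: [-179.8, 0.0, -0.2]
wrist_force: [-0.6, 0.0, -0.3]
finger_gap: 1.004
```

Run:
```python
from h import *
d=snap('wrist','s32w.png'); crop(d,'s32wc.png',180,100,440,320,3)
plan((.459,-.05,.03))
```

```text
0 [-0.02 -0.07  2.89] [-0.001  0.001 -0.001]
1 [-0.02 -0.08  2.89] [-0.001  0.001 -0.001]
2 [-0.03 -0.08  2.89] [-0.001  0.001 -0.001]
from [ 0.4598 -0.0525  0.1168] [-1.798e+02  1.000e-01 -2.000e-01] t 27.9333 gap 1.003 F [-0.1  0.2 -1.1]
```

View pics/s32wc.png

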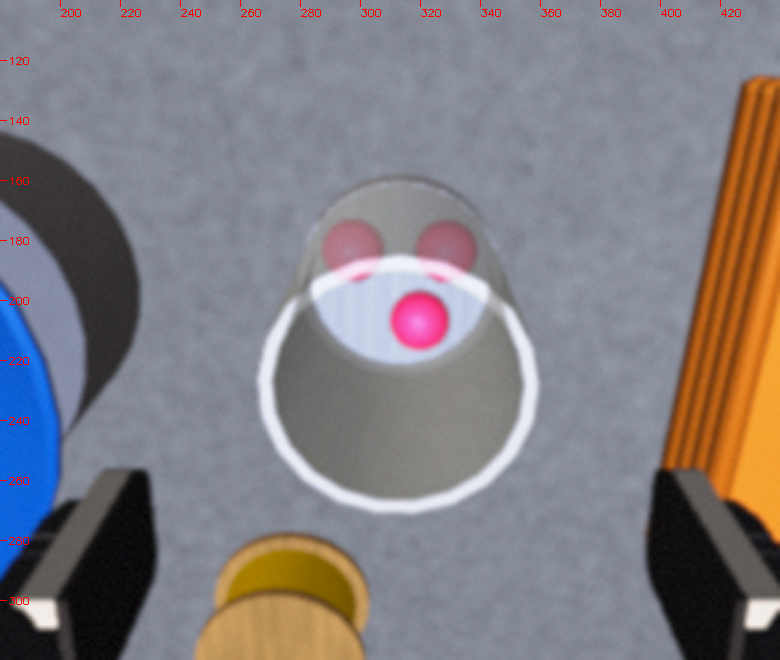

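Emit:
arm_command([
  [[1, 0, 0, 0.8, 0, 0, 0], [1, 0, 0, 1.2, 0, 0, 0], [1, 0, 0, 1.2, 0, 0, 0], [1, 0, 0, 0.8, 0, 0, 0], [1, 0, 0, 0.5, 0, 0, 0]],
])

```text
time: 28.35
tool_pos: [0.4601, -0.0523, 0.0718]
ee_rot: [-179.8, 0.1, -0.2]
wrist_force: [0.7, -0.4, 0.3]
finger_gap: 0.998
```

Run:
```python
from h import *
plan((.459,-.0525,.03))
d=snap('wrist','s33w.png'); crop(d,'s33wc.png',180,150,440,370,3)
d=snap('scene','s33.png'); crop(d,'s33b.png',280,90,400,210,5)
```

```text
0 [-0.05  0.02  2.09] [-0.002  0.001 -0.002]
1 [-0.05  0.01  2.09] [-0.002  0.001 -0.002]
from [ 0.4601 -0.0523  0.0718] [-1.798e+02  1.000e-01 -2.000e-01] t 28.35 gap 0.998 F [ 0.7 -0.4  0.3]
```

View pics/s33wc.png

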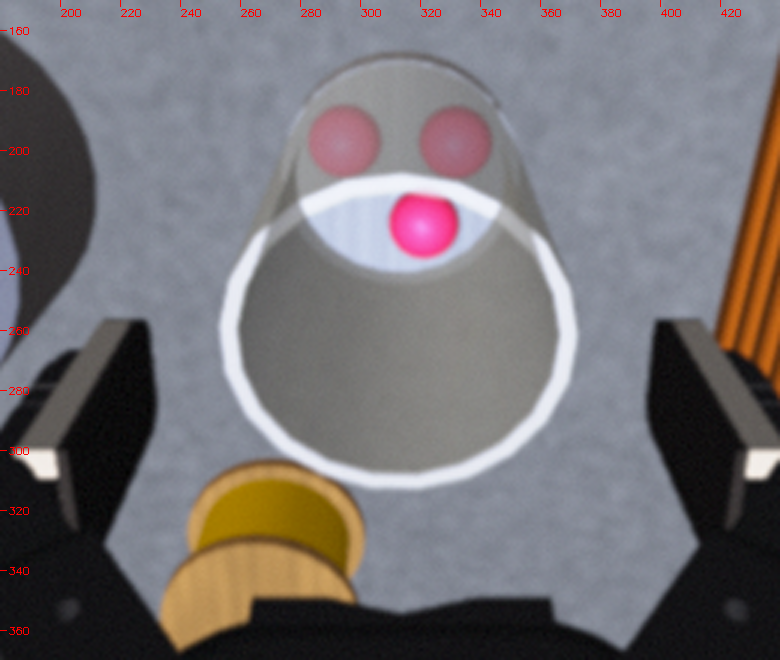

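View pics/s33b.png

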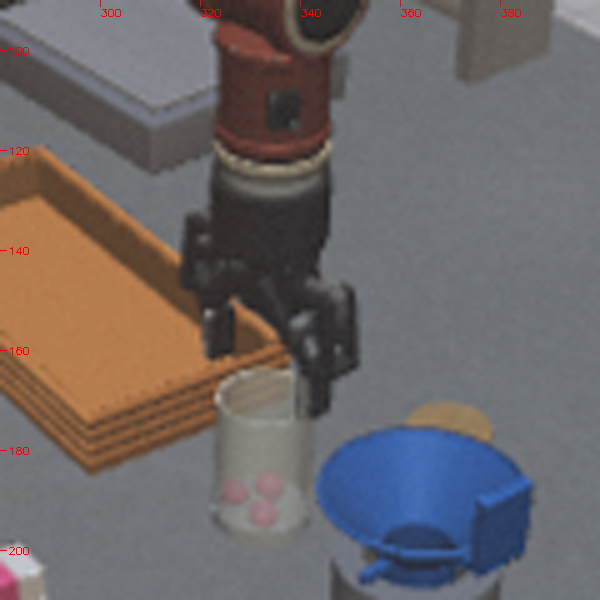

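Emit:
arm_command([
  [[1, 0, 0, 0.8, 0, 0, 0], [1, 0, 0, 1.2, 0, 0, 0], [1, 0, 0, 1.2, 0, 0, 0], [1, 0, 0, 1.0, 0, 0, 0], [0.8, 0, 0, 0.3, 0, 0, 0]],
])

```text
time: 28.87
tool_pos: [0.4599, -0.0521, 0.0266]
ee_rot: [-179.8, 0.1, -0.2]
wrist_force: [-0.2, 0.9, -0.2]
finger_gap: 0.899
```

Emit:
arm_command([
  [[0.7, 0, 0, 0, 0, 0, 0], [0.6, 0, 0, 0, 0, 0, 0], [0.4, 0, 0, 0, 0, 0, 0], [-1, 0, 0, 0, 0, 0, 0], [-1, 0, 0, 0, 0, 0, 0]],
])

```text
time: 29.28
tool_pos: [0.4608, -0.0519, 0.0285]
ee_rot: [-179.8, -0.0, -0.2]
wrist_force: [-1.7, 1.5, 4.3]
finger_gap: 0.772
```

Run:
```python
from h import *
plan((.459,-.0525,.13))
d=snap('side','s34.png'); crop(d,'s34b.png',320,120,440,240,5)
```

```text
0 [-0.06  0.01 -3.38] [-0.001 -0.    -0.001]
1 [-0.06  0.01 -3.38] [-0.001 -0.    -0.001]
2 [-0.06  0.02 -3.38] [-0.001 -0.    -0.001]
from [ 0.4608 -0.0519  0.0285] [-179.8   -0.    -0.2] t 29.2833 gap 0.772 F [-1.7  1.5  4.3]
```

View pics/s34b.png

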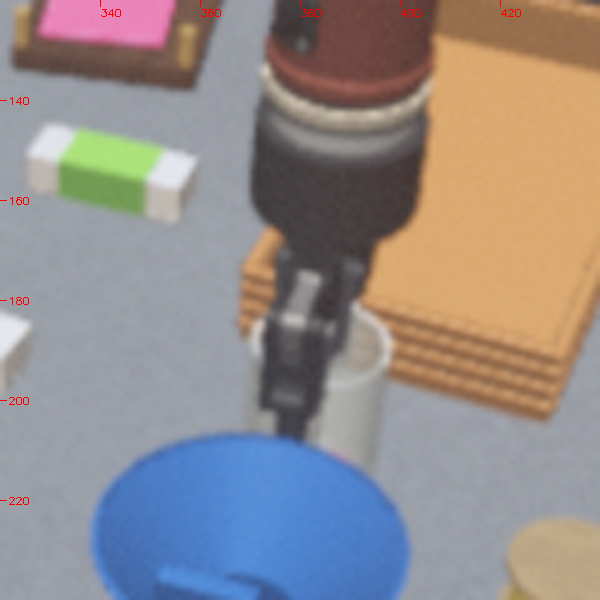

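Emit:
arm_command([
  [[-1, 0, 0, -0.8, 0, 0, 0], [-1, 0, 0, -1.5, 0, 0, 0], [-1, 0, 0, -2.5, 0, 0, 0], [-1, 0, 0, -2.5, 0, 0, 0], [-1, 0, 0, -1.5, 0, 0, 0]],
])

```text
time: 29.75
tool_pos: [0.4611, -0.0528, 0.1178]
ee_rot: [-179.8, -0.1, -0.2]
wrist_force: [0.9, 0.5, -3.2]
finger_gap: 0.769
```

Emit:
arm_command([
  [[-1, 0, 1.0, -0.5, 0, 0, 0], [-1, -0.2, 2.0, 0, 0, 0, 0], [-1, -0.3, 2.5, 0, 0, 0, 0], [-1, -0.3, 2.5, 0, 0, 0, 0], [-1, -0.3, 2.5, 0, 0, 0, 0]],
])

```text
time: 30.17
tool_pos: [0.4477, -0.1594, 0.1196]
ee_rot: [-179.8, 0.2, -0.2]
wrist_force: [-0.2, -0.5, -2.7]
finger_gap: 0.771
```

Emit:
arm_command([
  [[-1, -0.2, 2.5, 0, 0, 0, 0], [-1, -0.1, 2.2, 0, 0, 0, 0], [-1, 0, 1.4, 0, 0, 0, 0], [-1, 0, 0.6, 0, 0, 0, 0], [-1, 0, 0, 0, 0, 0, 0]],
])

```text
time: 30.58
tool_pos: [0.4446, -0.2268, 0.1193]
ee_rot: [-179.9, 0.2, -0.4]
wrist_force: [-0.3, 0.1, -3.0]
finger_gap: 0.775
```

Run:
```python
from h import *
plan((.447,-.2245,.0375))
d=snap('side','s35.png'); crop(d,'s35a.png',330,60,470,220,4)
d=snap('scene','s35.png'); crop(d,'s35b.png',230,60,370,220,4)
```

```text
0 [ 0.09 -0.07  2.73] [-0.001  0.001 -0.002]
1 [ 0.09 -0.07  2.73] [-0.001  0.001 -0.002]
2 [ 0.08 -0.07  2.73] [-0.001  0.001 -0.002]
from [ 0.4446 -0.2268  0.1193] [-179.9    0.2   -0.4] t 30.5833 gap 0.775 F [-0.3  0.1 -3. ]
```

View pics/s35a.png

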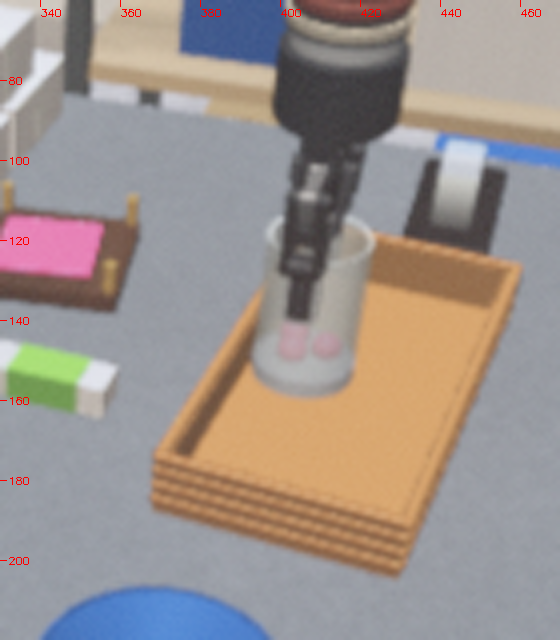

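View pics/s35b.png

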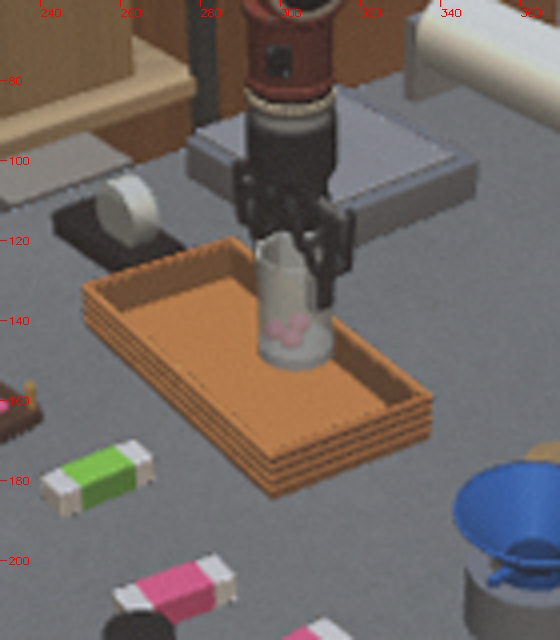

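Emit:
arm_command([
  [[-1, 0.2, -0.1, 1.5, 0, 0, 0], [-1, 0, 0, 2.0, 0, 0, 0], [-1, 0, 0, 2.0, 0, 0, 0], [-1, 0, 0, 1.5, 0, 0, 0], [-1, 0, 0, 0.6, 0, 0, 0]],
])

```text
time: 31.1
tool_pos: [0.4467, -0.2205, 0.0423]
ee_rot: [-179.7, 0.3, 0.0]
wrist_force: [-0.7, 0.0, -2.2]
finger_gap: 0.768
```

Emit:
arm_command([
  [[-1, 0, 0, 0.3, 0, 0, 0], [-1, 0, 0, 0.2, 0, 0, 0], [-1, 0, 0, 0, 0, 0, 0], [-1, 0, 0, 0, 0, 0, 0], [-1, 0, 0, 0, 0, 0, 0]],
])

```text
time: 31.52
tool_pos: [0.4485, -0.2234, 0.04]
ee_rot: [-179.9, -0.0, -0.2]
wrist_force: [-0.8, -0.1, -3.9]
finger_gap: 0.771
```

Emit:
arm_command([
  [[-1, 0, 0, 0.3, 0, 0, 0], [-1, 0, 0, 0.1, 0, 0, 0], [-1, 0, 0, 0, 0, 0, 0], [-1, 0, 0, 0, 0, 0, 0], [-1, 0, 0, 0, 0, 0, 0]],
])

```text
time: 31.93
tool_pos: [0.4487, -0.2235, 0.0365]
ee_rot: [-179.9, -0.1, -0.2]
wrist_force: [-0.8, 1.0, 5.4]
finger_gap: 0.767
```

Emit:
arm_command([
  [[0.6, 0, 0, 0, 0, 0, 0], [0.7, 0, 0, 0, 0, 0, 0], [0.85, 0, 0, 0, 0, 0, 0], [1, 0, 0, 0, 0, 0, 0], [1, 0, 0, 0, 0, 0, 0]],
])

```text
time: 32.35
tool_pos: [0.4478, -0.2232, 0.0352]
ee_rot: [-179.8, 0.1, -0.2]
wrist_force: [0.1, 0.1, 0.4]
finger_gap: 0.998
```

Run:
```python
from h import *
plan((.447,-.2245,.15))
d=snap('side','s36.png'); crop(d,'s36a.png',330,60,470,220,4)
d=snap('wrist','s36.png'); crop(d,'s36b.png',180,150,440,370,3)
```

```text
0 [-0.03  0.03 -3.83] [-0.001  0.    -0.001]
1 [-0.03  0.04 -3.83] [-0.001  0.    -0.001]
2 [-0.03  0.04 -3.83] [-0.001  0.    -0.001]
from [ 0.4478 -0.2232  0.0352] [-1.798e+02  1.000e-01 -2.000e-01] t 32.35 gap 0.998 F [0.1 0.1 0.4]
```

View pics/s36a.png

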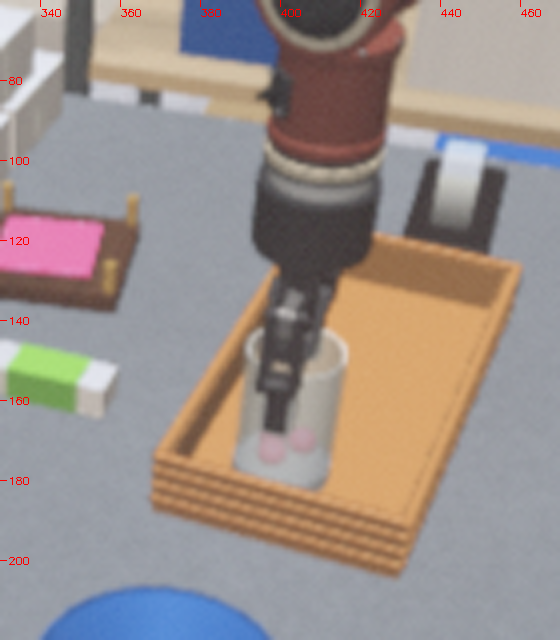

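View pics/s36b.png

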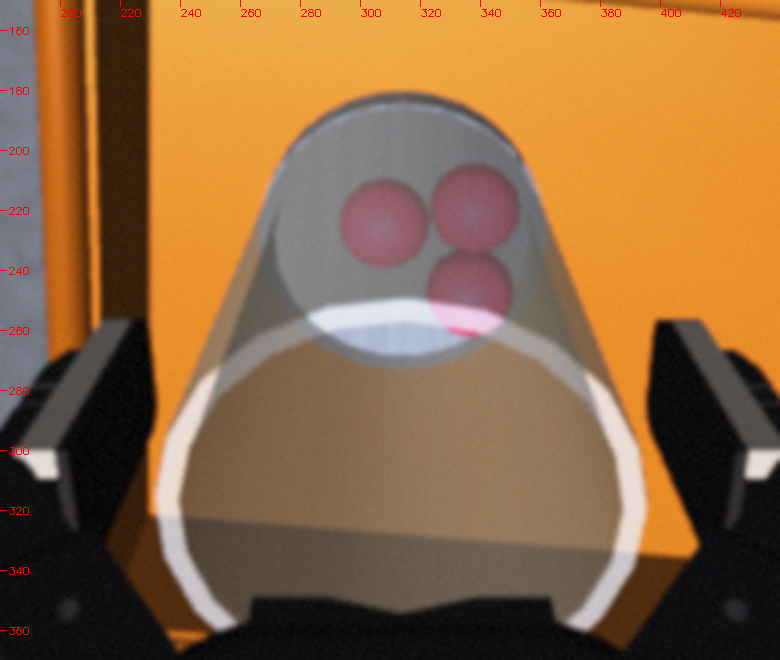

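Emit:
arm_command([
  [[1, 0, 0, -1.5, 0, 0, 0], [1, 0, 0, -3.0, 0, 0, 0], [1, 0, 0, -4.0, 0, 0, 0], [1, 0, 0, -4.0, 0, 0, 0], [1, 0, 0, -2.5, 0, 0, 0]],
])

```text
time: 32.87
tool_pos: [0.4493, -0.2241, 0.1889]
ee_rot: [-179.9, -0.2, -0.2]
wrist_force: [1.0, -0.6, 0.3]
finger_gap: 1.0
```

Run:
```python
from h import *
plan((.637,-.0755,.15),(180,0,-6.6),n=8)
d=snap('side','s37.png'); crop(d,'s37a.png',190,60,470,320,3)
d=snap('scene','s37s.png')
```

```text
0 [ 2.34 -1.86  0.5 ] [-0.    -0.     0.014]
1 [ 2.31 -1.9   0.49] [-0.    -0.     0.014]
2 [ 2.29 -1.93  0.49] [-0.    -0.     0.014]
3 [ 2.26 -1.96  0.49] [-0.    -0.     0.014]
4 [ 2.23 -1.99  0.49] [-0.    -0.     0.014]
5 [ 2.2  -2.02  0.49] [-0.    -0.     0.014]
6 [ 2.18 -2.05  0.49] [-0.    -0.     0.014]
7 [ 2.15 -2.08  0.49] [-0.    -0.     0.014]
from [ 0.4493 -0.2241  0.1889] [-179.9   -0.2   -0.2] t 32.8667 gap 1.0 F [ 1.  -0.6  0.3]
```

View pics/s37a.png

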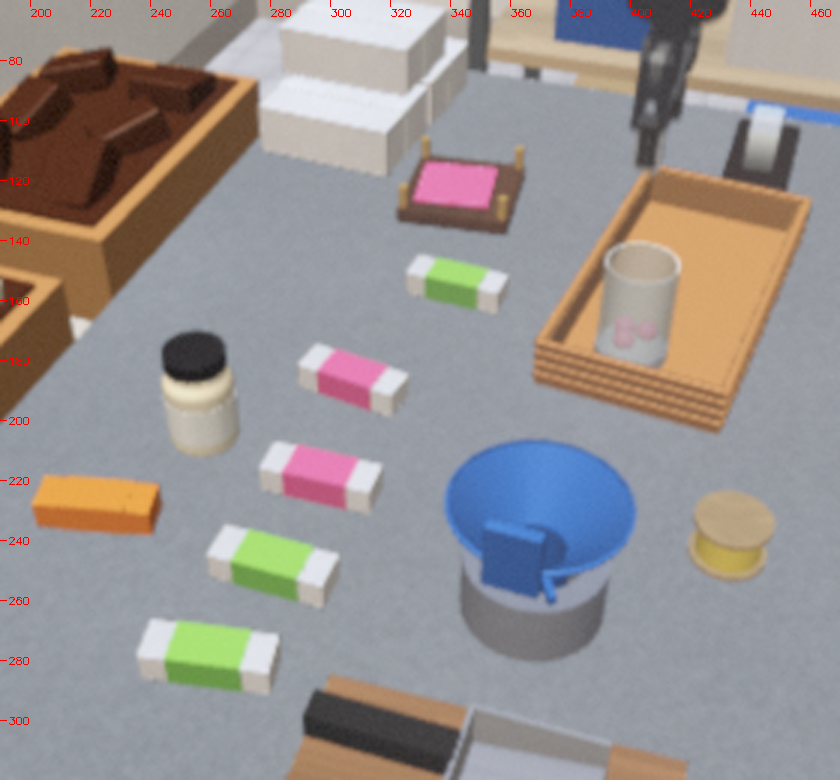

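View pics/s37s.png

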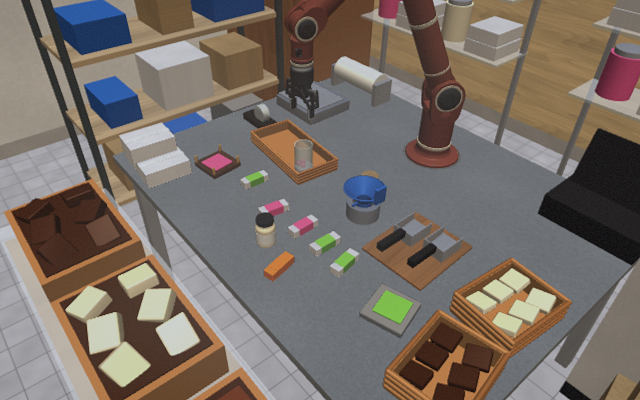

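Run:
```python
from fit import *
print(p2w(A,273.5,208.5,.015),p2w(B,307.5,186,.015))
h,w=.0475,.017
g=lambda x,y:(190+x/3,60+y/3)
fit([(B,g(315,343),(h,-w,.026)),(B,g(408,375),(-h,-w,.026)),(B,g(301,364),(h,w,.026)),(B,g(300,378),(h,w,0)),(B,g(390,415),(-h,w,0)),(B,g(391,392),(-h,w,.026))],[.65,-.1,-.2],0,'A')
c=fit
```

```text
[ 0.6701197  -0.09381081  0.015     ] [ 0.66971605 -0.0952352   0.015     ]
A [ 0.67   -0.0978] -8.7 res [0.7 1.1 1.2 2.  0.4 0.6]
```

Emit:
arm_command([
  [[1, 2.3, -1.2, 0, 0, 0, 0.025], [1, 3.0, -1.6, 0.5, 0, 0, 0.03], [1, 3.4, -1.8, 0.5, 0, 0, 0.03], [1, 3.4, -2.0, 0.5, 0, 0, 0.03], [0.6, 3.0, -2.0, 0.3, 0, 0, 0.03]],
])

```text
time: 33.38
tool_pos: [0.605, -0.146, 0.1653]
ee_rot: [-179.8, 0.2, -8.6]
wrist_force: [0.1, -1.0, -0.3]
finger_gap: 0.886
```

Emit:
arm_command([
  [[0.4, 2.8, -1.6, 0, 0, 0, 0], [0.3, 1.5, -1.0, 0, 0, 0, 0], [0.2, 0.4, -0.3, 0, 0, 0, 0], [0.2, 0, 0, 0, 0, 0, 0], [0.2, 0, 0, 0, 0, 0, 0]],
])

```text
time: 33.8
tool_pos: [0.6534, -0.1263, 0.1661]
ee_rot: [-179.9, 0.3, -8.5]
wrist_force: [0.3, -0.7, 0.2]
finger_gap: 0.6
```

Run:
```python
from h import *
import pickle
d=snap('wrist','s38.png'); pickle.dump(d,open('w38.pkl','wb'))
crop(d,'s38b.png',180,50,460,250,3)
plan((.637,-.0755,.15),(180,0,-6.6),n=8)
```

```text
0 [-0.3  -0.61  0.21] [-0.     0.    -0.004]
1 [-0.29 -0.61  0.21] [-0.     0.    -0.004]
2 [-0.29 -0.61  0.21] [-0.     0.    -0.004]
3 [-0.29 -0.61  0.21] [-0.     0.    -0.004]
4 [-0.29 -0.61  0.21] [-0.     0.    -0.004]
5 [-0.28 -0.61  0.21] [-0.     0.    -0.004]
6 [-0.28 -0.61  0.21] [-0.     0.    -0.004]
7 [-0.28 -0.62  0.21] [-0.     0.    -0.004]
from [ 0.6533 -0.1271  0.1666] [-179.9    0.2   -8.6] t 33.85 gap 0.598 F [-0.1  0.2 -0.3]
```

View pics/s38.png

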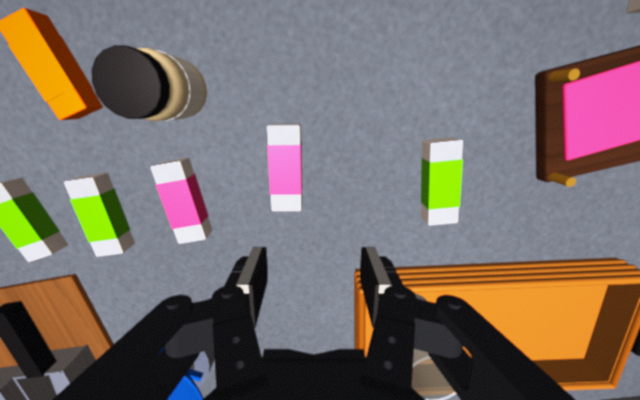

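Run:
```python
from h import *
import pickle; d=pickle.load(open('w38.pkl','rb'))
a=p2w(d,283.5,125,.026);b=p2w(d,286,211,.026); print(a,b,(a+b)/2,np.degrees(np.arctan2(*(a-b)[1::-1])),np.linalg.norm(a-b))
c=(a+b)/2
plan((*c[:2],.10),(180,0,np.degrees(np.arctan2(*(a-b)[1::-1]))),n=5)
```

```text
[ 0.71877492 -0.10505098  0.026     ] [ 0.62496471 -0.09065913  0.026     ] [ 0.67186982 -0.09785506  0.026     ] -8.72200483501827 0.09490774324674806
0 [ 0.29 -0.63  1.33] [-0.     0.001  0.   ]
1 [ 0.28 -0.63  1.33] [-0.     0.001  0.   ]
2 [ 0.28 -0.63  1.33] [-0.     0.001  0.   ]
3 [ 0.28 -0.63  1.33] [-0.     0.001  0.   ]
4 [ 0.28 -0.63  1.33] [-0.     0.001  0.   ]
from [ 0.6533 -0.1271  0.1666] [-179.9    0.2   -8.6] t 33.85 gap 0.598 F [-0.1  0.2 -0.3]
```

View pics/s38b.png

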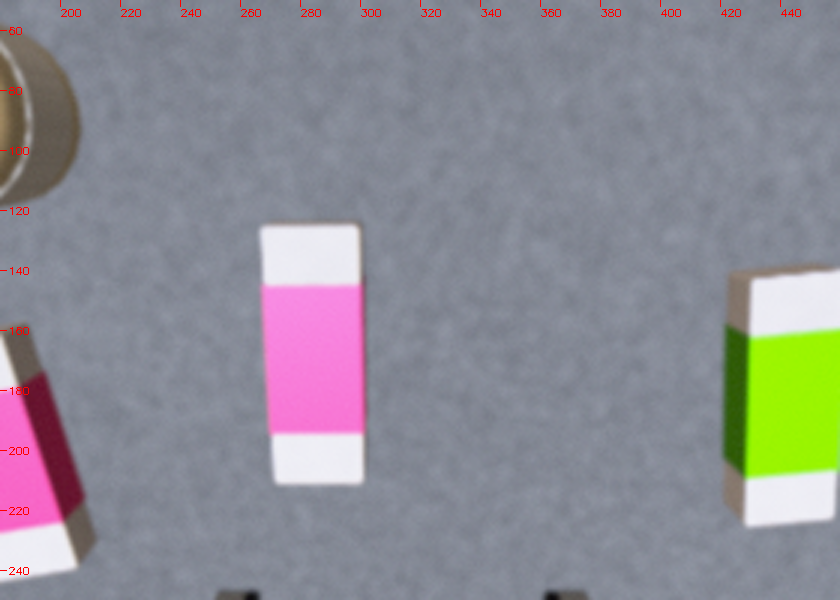

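Emit:
arm_command([
  [[0.2, 0.3, -0.6, 1.3, 0, 0, 0], [0.2, 0.3, -0.6, 1.3, 0, 0, 0], [0.2, 0.3, -0.7, 1.4, 0, 0, 0], [0.2, 0.3, -0.7, 1.4, 0, 0, 0], [0.2, 0.2, -0.5, 1.2, 0, 0, 0]],
])

```text
time: 34.27
tool_pos: [0.6728, -0.0947, 0.0987]
ee_rot: [-179.8, 0.2, -8.4]
wrist_force: [-1.0, -0.1, -0.4]
finger_gap: 0.601
```

Run:
```python
from h import *
d=snap('wrist','s39.png'); crop(d,'s39b.png',200,130,420,330,3)
plan((.672,-.098,-.018),(180,0,-8.7),n=8)
```

```text
0 [0.03 0.07 1.43] [-0.001  0.001  0.001]
1 [0.02 0.07 1.43] [-0.001  0.001  0.001]
2 [0.02 0.07 1.43] [-0.001  0.001  0.001]
3 [0.02 0.07 1.43] [-0.001  0.001  0.001]
4 [0.02 0.06 1.43] [-0.001  0.001  0.001]
5 [0.02 0.06 1.43] [-0.001  0.001  0.001]
6 [0.02 0.06 1.43] [-0.001  0.001  0.001]
7 [0.02 0.06 1.43] [-0.001  0.001  0.001]
from [ 0.6716 -0.093   0.0961] [-179.7    0.5   -8.3] t 34.3167 gap 0.598 F [-0.5  1.4 -1.5]
```

View pics/s39b.png

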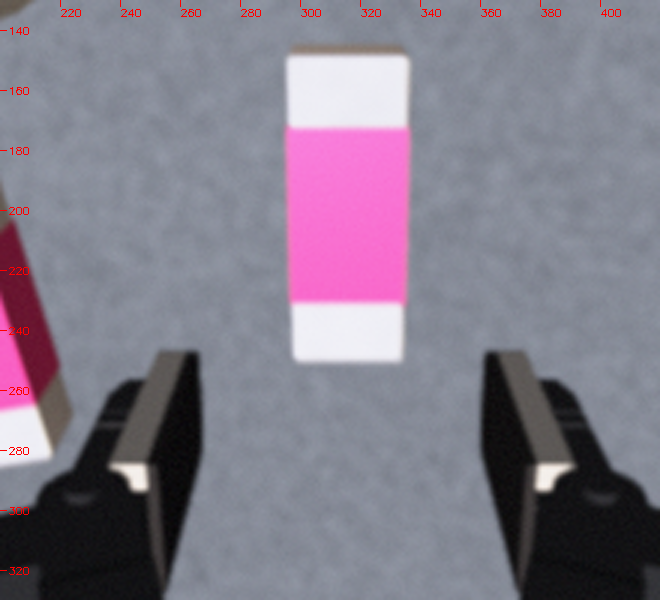

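Emit:
arm_command([
  [[0.2, 0.05, 0.25, 1.2, 0, 0, 0], [0.2, 0, 0, 2.0, 0, 0, 0], [0.2, 0, 0, 2.0, 0, 0, 0], [0.2, 0, 0, 1.5, 0, 0, 0], [0.2, 0, 0, 1.0, 0, 0, 0]],
])

```text
time: 34.73
tool_pos: [0.6722, -0.0998, 0.0221]
ee_rot: [-179.9, 0.2, -8.5]
wrist_force: [0.7, -0.1, 0.5]
finger_gap: 0.598
```

Run:
```python
from h import *
plan((.672,-.096,-.018),(180,0,-8.7),n=8)
d=snap('side','s40.png'); crop(d,'s40b.png',250,120,370,230,5)
d=snap('wrist','s40.png'); crop(d,'s40c.png',200,130,420,330,3)
```

```text
0 [-0.01 -0.05  0.5 ] [-0.  0.  0.]
1 [-0.01 -0.05  0.5 ] [-0.  0.  0.]
2 [-0.01 -0.05  0.5 ] [-0.  0.  0.]
3 [-0.01 -0.05  0.5 ] [-0.  0.  0.]
4 [-0.01 -0.05  0.5 ] [-0.  0.  0.]
5 [-0.01 -0.05  0.5 ] [-0.  0.  0.]
6 [-0.01 -0.05  0.5 ] [-0.  0.  0.]
7 [-0.01 -0.05  0.5 ] [-0.  0.  0.]
from [ 0.6722 -0.0998  0.0221] [-179.9    0.2   -8.5] t 34.7333 gap 0.598 F [ 0.7 -0.1  0.5]
```

View pics/s40b.png

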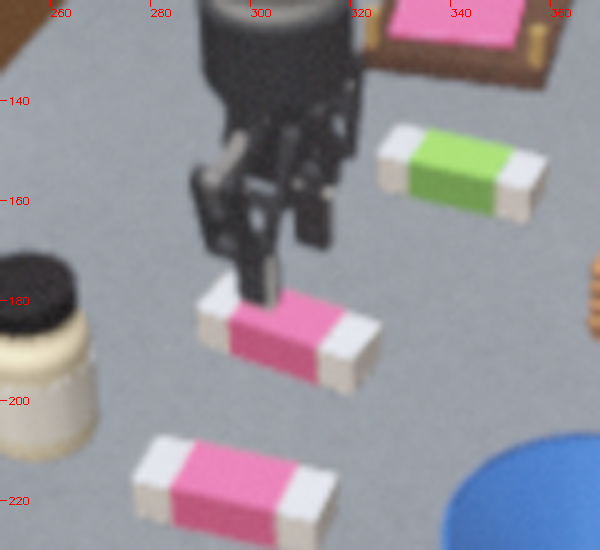

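View pics/s40c.png

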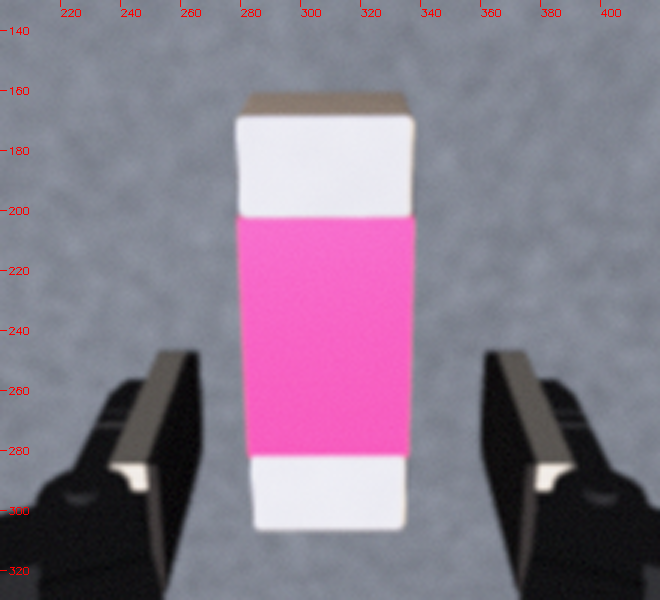

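Emit:
arm_command([
  [[0.2, 0, -0.25, 0.6, 0, 0, 0], [0.2, 0, 0, 1.2, 0, 0, 0], [0.2, 0, 0, 1.2, 0, 0, 0], [0.2, 0, 0, 0.8, 0, 0, 0], [0.2, 0, 0, 0.2, 0, 0, 0]],
])

```text
time: 35.25
tool_pos: [0.6721, -0.0963, -0.018]
ee_rot: [-179.9, 0.3, -8.5]
wrist_force: [-0.6, -0.2, -0.3]
finger_gap: 0.602
```

Run:
```python
from h import *
plan((.672,-.097,-.018),(180,0,-8.7),n=8)
d=snap('side','s41.png'); crop(d,'s41b.png',250,120,370,230,5)
d=snap('wrist','s41.png'); crop(d,'s41c.png',200,130,420,330,3)
```

```text
0 [0.   0.01 0.  ] [-0.     0.001  0.   ]
1 [0.   0.01 0.  ] [-0.     0.001  0.   ]
2 [0.   0.01 0.  ] [-0.     0.001  0.   ]
3 [0.   0.01 0.  ] [-0.     0.001  0.   ]
4 [0.   0.01 0.  ] [-0.     0.001  0.   ]
5 [0.   0.01 0.  ] [-0.     0.001  0.   ]
6 [0.   0.01 0.  ] [-0.     0.001  0.   ]
7 [0.   0.01 0.  ] [-0.     0.001  0.   ]
from [ 0.6721 -0.0963 -0.018 ] [-179.9    0.3   -8.5] t 35.25 gap 0.602 F [-0.6 -0.2 -0.3]
```

View pics/s41b.png

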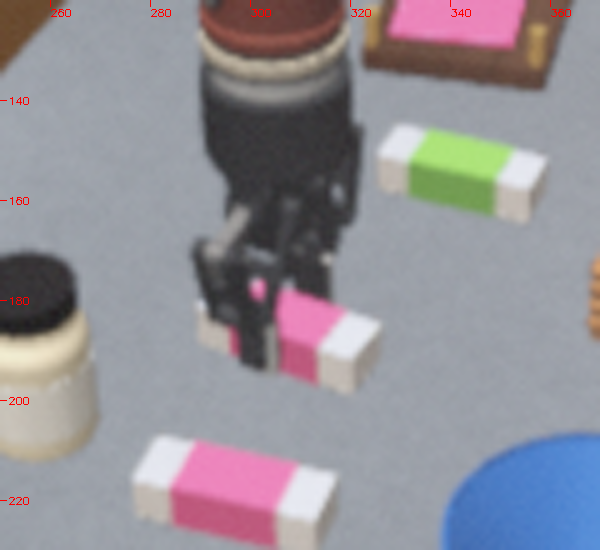

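View pics/s41c.png

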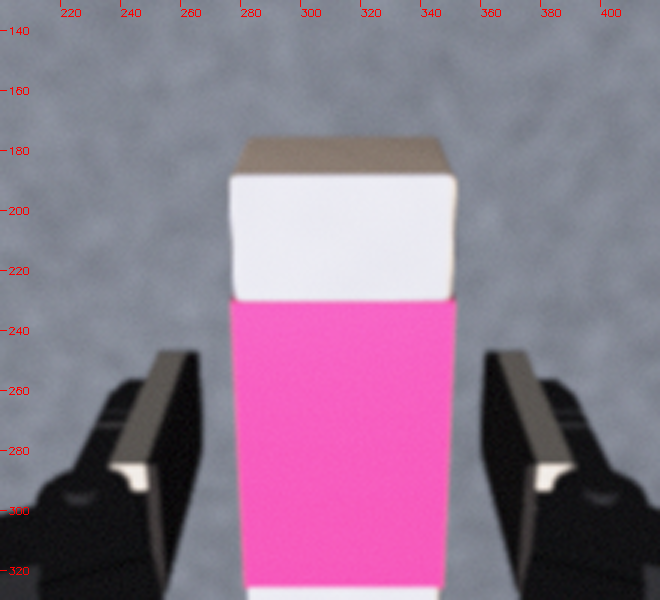

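Emit:
arm_command([
  [[0, 0, 0, 0, 0, 0, 0], [-1, 0, 0, 0, 0, 0, 0], [-1, 0, 0, 0, 0, 0, 0], [-1, 0, 0, 0, 0, 0, 0], [-1, 0, 0, 0, 0, 0, 0]],
])

```text
time: 35.77
tool_pos: [0.6744, -0.0965, -0.0148]
ee_rot: [-179.8, -0.0, -8.5]
wrist_force: [-0.1, -0.3, 2.8]
finger_gap: 0.381
```

Emit:
arm_command([
  [[-1, 0, 0, -1.0, 0, 0, 0], [-1, 0, 0, -2.5, 0, 0, 0], [-1, 0, 0, -4.0, 0, 0, 0], [-1, 0, 0, -4.0, 0, 0, 0], [-1, 0, 0, -2.5, 0, 0, 0]],
])

```text
time: 36.18
tool_pos: [0.6755, -0.097, 0.1292]
ee_rot: [-179.8, -0.2, -8.5]
wrist_force: [0.2, 0.1, -0.1]
finger_gap: 0.382
```

Run:
```python
from h import *
plan((.417,-.4276,.14),(180,0,-5.6),n=15,prof=True)
d=snap('side','s42.png'); crop(d,'s42b.png',250,80,370,210,4)
```

```text
0 [-0.23  0.4  -0.01] [-0.    -0.    -0.001]
1 [-0.67  1.18 -0.04] [-0.    -0.    -0.002]
2 [-1.08  1.91 -0.07] [-0.    -0.    -0.003]
3 [-1.46  2.55 -0.09] [-0.    -0.    -0.004]
4 [-1.77  3.07 -0.11] [-0.    -0.    -0.004]
5 [-2.02  3.46 -0.12] [-0.    -0.    -0.005]
6 [-2.18  3.7  -0.12] [-0.    -0.    -0.005]
7 [-2.25  3.77 -0.12] [-0.    -0.    -0.005]
8 [-2.22  3.67 -0.12] [-0.    -0.    -0.005]
9 [-2.09  3.42 -0.11] [-0.    -0.    -0.005]
10 [-1.86  3.02 -0.1 ] [-0.    -0.    -0.004]
11 [-1.55  2.49 -0.08] [-0.    -0.    -0.004]
12 [-1.17  1.86 -0.06] [-0.    -0.    -0.003]
13 [-0.72  1.15 -0.04] [-0.    -0.    -0.002]
14 [-0.25  0.39 -0.01] [-0.    -0.    -0.001]
from [ 0.6755 -0.097   0.1292] [-179.8   -0.2   -8.5] t 36.1833 gap 0.382 F [ 0.2  0.1 -0.1]
```

View pics/s42b.png

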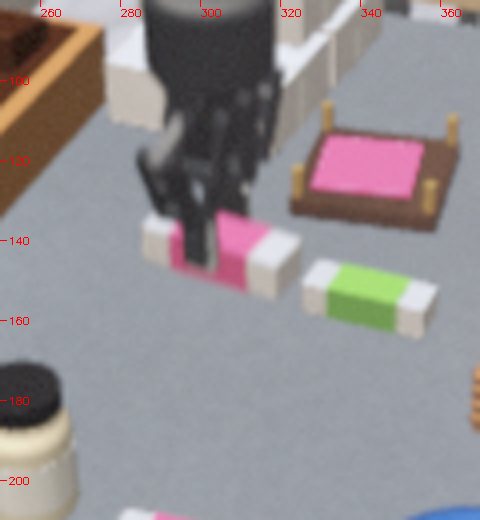

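Emit:
arm_command([
  [[-1, -0.3, 0.4, 0, 0, 0, 0], [-1, -0.7, 1.2, 0, 0, 0, -0.003], [-1, -1.1, 1.9, -0.1, 0, 0, -0.004], [-1, -1.5, 2.6, -0.2, 0, 0, -0.005], [-1, -1.8, 3.1, -0.2, 0, 0, -0.005]],
])

```text
time: 36.65
tool_pos: [0.6048, -0.1796, 0.1266]
ee_rot: [-179.7, 0.4, -7.3]
wrist_force: [0.6, -0.9, -0.2]
finger_gap: 0.383
```

Emit:
arm_command([
  [[-1, -2.0, 3.4, -0.2, 0, 0, -0.005], [-1, -2.2, 3.7, -0.1, 0, 0, -0.005], [-1, -2.2, 3.7, -0.1, 0, 0, -0.005], [-1, -2.2, 3.7, 0, 0, 0, -0.005], [-1, -2.1, 3.4, 0, 0, 0, -0.005]],
])

```text
time: 37.07
tool_pos: [0.4772, -0.3436, 0.1306]
ee_rot: [-179.8, 0.4, -6.2]
wrist_force: [0.3, -1.0, -0.3]
finger_gap: 0.381
```

Emit:
arm_command([
  [[-1, -1.9, 3.0, 0, 0, 0, -0.004], [-1, -1.5, 2.5, 0, 0, 0, -0.004], [-1, -1.2, 1.9, 0, 0, 0, -0.003], [-1, -0.7, 1.1, 0, 0, 0, 0], [-1, -0.3, 0.4, 0, 0, 0, 0]],
])

```text
time: 37.48
tool_pos: [0.4128, -0.4268, 0.1307]
ee_rot: [-179.8, 0.4, -5.8]
wrist_force: [0.1, 0.0, -1.5]
finger_gap: 0.383
```

Run:
```python
from h import *
d=snap('side','s43.png'); crop(d,'s43b.png',340,40,480,210,4)
d=snap('scene','s43.png'); crop(d,'s43c.png',220,50,360,200,4)
plan((.417,-.4276,-.007),(180,0,-5.6),n=10)
```

```text
0 [0.02 0.04 1.38] [-0.  0.  0.]
1 [0.02 0.04 1.38] [-0.  0.  0.]
2 [0.02 0.04 1.38] [-0.  0.  0.]
3 [0.02 0.04 1.38] [-0.  0.  0.]
4 [0.01 0.04 1.38] [-0.  0.  0.]
5 [0.01 0.04 1.38] [-0.  0.  0.]
6 [0.01 0.03 1.38] [-0.  0.  0.]
7 [0.01 0.03 1.38] [-0.  0.  0.]
8 [0.01 0.03 1.38] [-0.  0.  0.]
9 [0.01 0.03 1.38] [-0.  0.  0.]
from [ 0.4161 -0.4243  0.1314] [-179.7    0.2   -5.5] t 37.5833 gap 0.378 F [ 0.7  0.4 -1.3]
```

View pics/s43b.png

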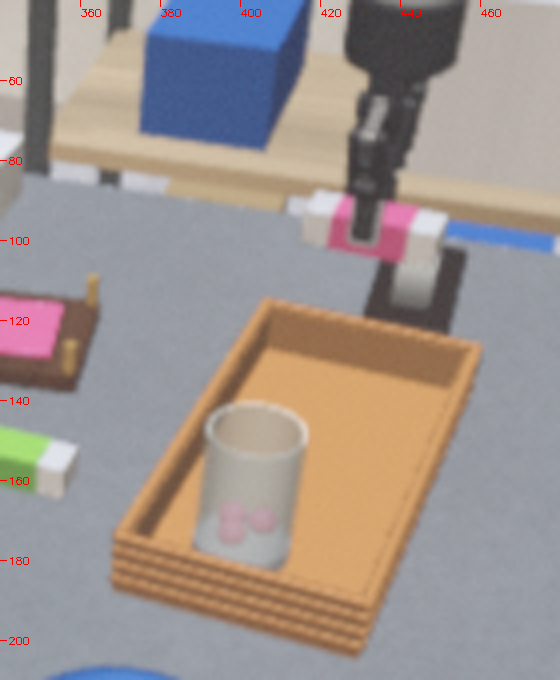

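View pics/s43c.png

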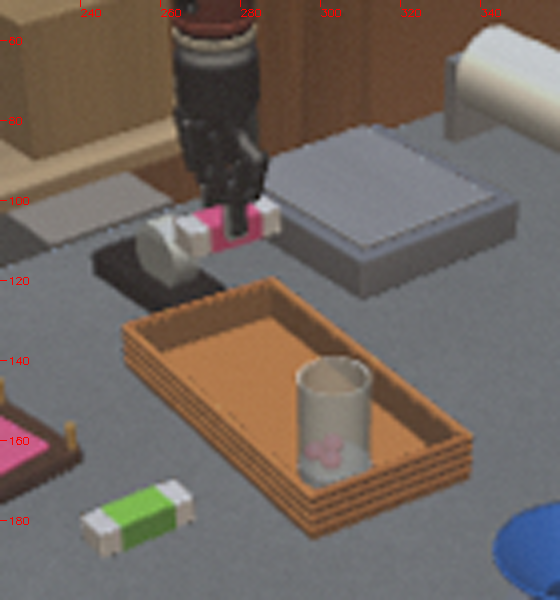

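Emit:
arm_command([
  [[-1, 0.1, 0.3, 1.5, 0, 0, 0], [-1, 0, 0, 2.5, 0, 0, 0], [-1, 0, 0, 2.5, 0, 0, 0], [-1, 0, 0, 2.0, 0, 0, 0], [-1, 0, 0, 1.0, 0, 0, 0]],
])

```text
time: 38.0
tool_pos: [0.4186, -0.4233, 0.0346]
ee_rot: [-179.5, 0.2, -5.2]
wrist_force: [-0.5, 0.2, 0.1]
finger_gap: 0.381
```

Run:
```python
from h import *
d=snap('scene','s44.png'); crop(d,'s44c.png',220,70,360,190,4)
plan((.417,-.4276,-.007),(180,0,-5.6),n=5)
```

```text
0 [-0.01  0.1   0.81] [-0.002  0.001  0.001]
1 [-0.01  0.09  0.81] [-0.002  0.001  0.001]
2 [-0.01  0.09  0.82] [-0.002  0.001  0.001]
3 [-0.01  0.09  0.82] [-0.002  0.001  0.001]
4 [-0.01  0.09  0.82] [-0.002  0.001  0.001]
from [ 0.418  -0.4232  0.0338] [-179.5    0.3   -5.2] t 38.05 gap 0.382 F [-0.6  0.9 -2.2]
```

View pics/s44c.png

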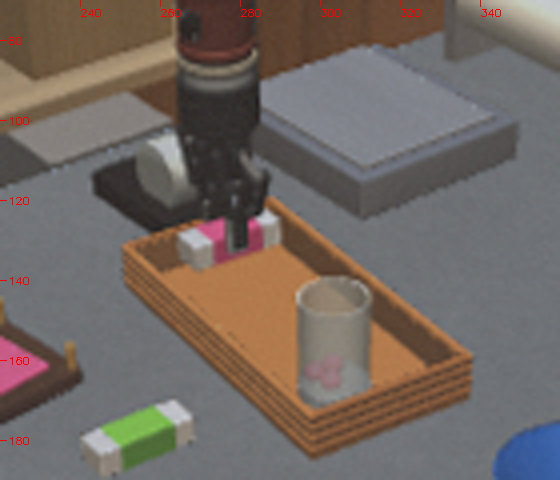

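Emit:
arm_command([
  [[-1, 0, 0, 1.2, 0, 0, 0], [-1, 0, 0, 1.2, 0, 0, 0], [-1, 0, 0, 0.9, 0, 0, 0], [-1, 0, 0, 0.5, 0, 0, 0], [-1, 0, 0, 0.2, 0, 0, 0]],
])

```text
time: 38.47
tool_pos: [0.4177, -0.427, -0.0033]
ee_rot: [-179.8, 0.1, -5.5]
wrist_force: [-0.2, 0.3, -0.6]
finger_gap: 0.384
```

Emit:
arm_command([
  [[-1, 0, 0, 0.15, 0, 0, 0], [-0.15, 0, 0, 0, 0, 0, 0], [-0.1, 0, 0, 0, 0, 0, 0], [0.1, 0, 0, 0, 0, 0, 0], [0.1, 0, 0, 0, 0, 0, 0]],
])

```text
time: 38.88
tool_pos: [0.4183, -0.4277, -0.0034]
ee_rot: [-179.9, 0.0, -5.5]
wrist_force: [-0.3, 0.5, -0.5]
finger_gap: 0.548
```

Emit:
arm_command([
  [[0.1, 0, 0, -0.8, 0, 0, 0], [0.1, 0, 0, -2.0, 0, 0, 0], [0.1, 0, 0, -4.0, 0, 0, 0], [0.1, 0, 0, -4.0, 0, 0, 0], [0.1, 0, 0, -4.0, 0, 0, 0]],
])

```text
time: 39.3
tool_pos: [0.4178, -0.4275, 0.1462]
ee_rot: [-179.8, 0.1, -5.4]
wrist_force: [0.7, -1.4, 0.4]
finger_gap: 0.547
```

Run:
```python
from h import *
d=snap('side','s45.png'); crop(d,'s45a.png',190,60,470,300,3)
d=snap('scene','s45.png'); crop(d,'s45c.png',220,70,380,250,4)
plan((.6476,.0296,.14),(180,0,2.7),n=15,prof=True)
```

```text
0 [ 0.2  -0.52  0.01] [ 0.    -0.    -0.002]
1 [ 0.58 -1.55  0.04] [ 0.    -0.    -0.005]
2 [ 0.96 -2.51  0.06] [ 0.    -0.001 -0.007]
3 [ 1.31 -3.34  0.08] [ 0.001 -0.001 -0.01 ]
4 [ 1.62 -4.03  0.1 ] [ 0.001 -0.001 -0.012]
5 [ 1.88 -4.52  0.11] [ 0.001 -0.001 -0.014]
6 [ 2.08 -4.82  0.12] [ 0.001 -0.001 -0.015]
7 [ 2.2  -4.89  0.12] [ 0.001 -0.001 -0.015]
8 [ 2.22 -4.75  0.12] [ 0.001 -0.001 -0.015]
9 [ 2.14 -4.41  0.12] [ 0.001 -0.001 -0.014]
10 [ 1.95 -3.88  0.1 ] [ 0.001 -0.001 -0.012]
11 [ 1.65 -3.19  0.09] [ 0.001 -0.001 -0.01 ]
12 [ 1.26 -2.37  0.06] [ 0.    -0.001 -0.007]
13 [ 0.79 -1.46  0.04] [ 0.    -0.    -0.005]
14 [ 0.27 -0.49  0.01] [ 0.    -0.    -0.002]
from [ 0.4223 -0.4314  0.1525] [179.6  -0.7  -5.5] t 39.4 gap 0.551 F [ 0.3  0.1 -0.6]
```

View pics/s45a.png

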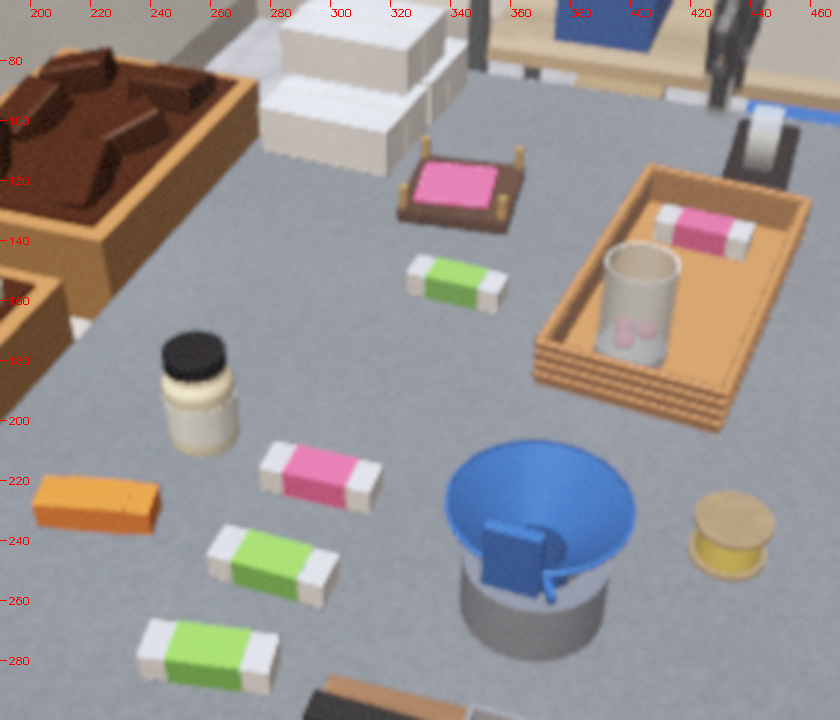

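View pics/s45c.png

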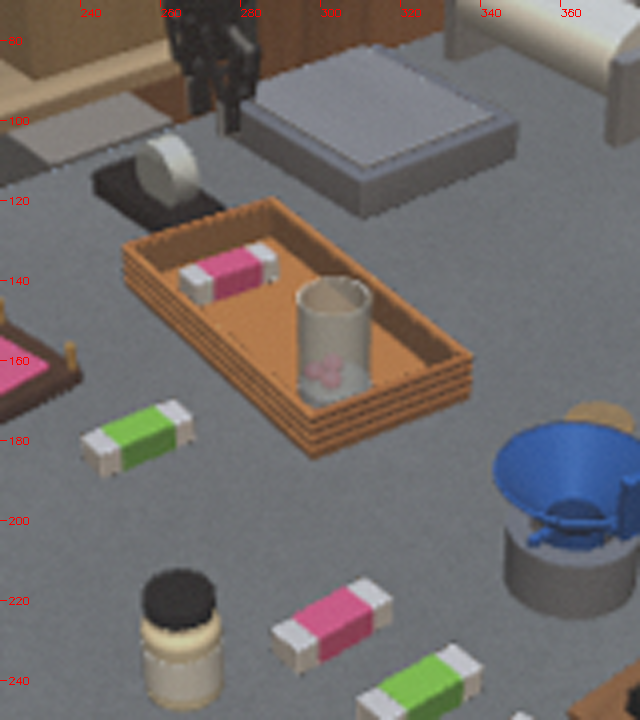

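Emit:
arm_command([
  [[0.2, 0.5, -1.3, 0, 0, 0, -0.01], [0.2, 1.2, -2.6, 0, 0, 0, -0.01], [0.2, 1.6, -3.6, 0, 0, 0, -0.01], [0.2, 1.8, -3.9, 0, 0, 0, -0.01], [0.2, 1.9, -3.9, 0, 0, 0, -0.01]],
])

```text
time: 39.82
tool_pos: [0.4968, -0.2796, 0.143]
ee_rot: [-179.7, 0.2, -2.6]
wrist_force: [0.4, 0.7, -0.3]
finger_gap: 0.595
```

Emit:
arm_command([
  [[0.2, 2.0, -3.9, 0, 0, 0, -0.01], [0.2, 2.0, -3.9, 0, 0, 0, -0.01], [0.2, 2.0, -3.9, 0, 0, 0, -0.01], [0.2, 2.0, -3.9, 0, 0, 0, -0.01], [0.2, 2.0, -3.9, 0, 0, 0, -0.01]],
])

```text
time: 40.23
tool_pos: [0.5963, -0.0962, 0.1434]
ee_rot: [-179.8, 0.3, 0.4]
wrist_force: [0.7, 0.0, -0.6]
finger_gap: 0.598
```

Emit:
arm_command([
  [[0.2, 1.3, -3.0, 0, 0, 0, -0.01], [0.2, 0.6, -2.0, 0, 0, 0, -0.01], [0.2, 0, -1.0, 0, 0, 0, -0.01], [0.2, 0, 0, 0, 0, 0, 0], [0.2, 0, 0, 0, 0, 0, 0]],
])

```text
time: 40.65
tool_pos: [0.6139, -0.0404, 0.1441]
ee_rot: [-179.9, 0.2, 2.0]
wrist_force: [0.5, -1.5, -0.6]
finger_gap: 0.602
```

Run:
```python
from h import *
import pickle
d=snap('wrist','s46.png'); pickle.dump(d,open('w46.pkl','wb'))
crop(d,'s46b.png',200,50,460,250,3)
plan((.6476,.0296,.14),(180,0,2.7),n=5)
```

```text
0 [ 0.72 -1.41  0.09] [-0.     0.001 -0.003]
1 [ 0.72 -1.41  0.09] [-0.     0.001 -0.003]
2 [ 0.73 -1.41  0.09] [-0.     0.001 -0.003]
3 [ 0.73 -1.4   0.09] [-0.     0.001 -0.003]
4 [ 0.73 -1.4   0.09] [-0.     0.001 -0.003]
from [ 0.614  -0.0421  0.1443] [-179.9    0.2    1.9] t 40.7 gap 0.599 F [ 0.3  0.1 -0.3]
```

View pics/s46b.png

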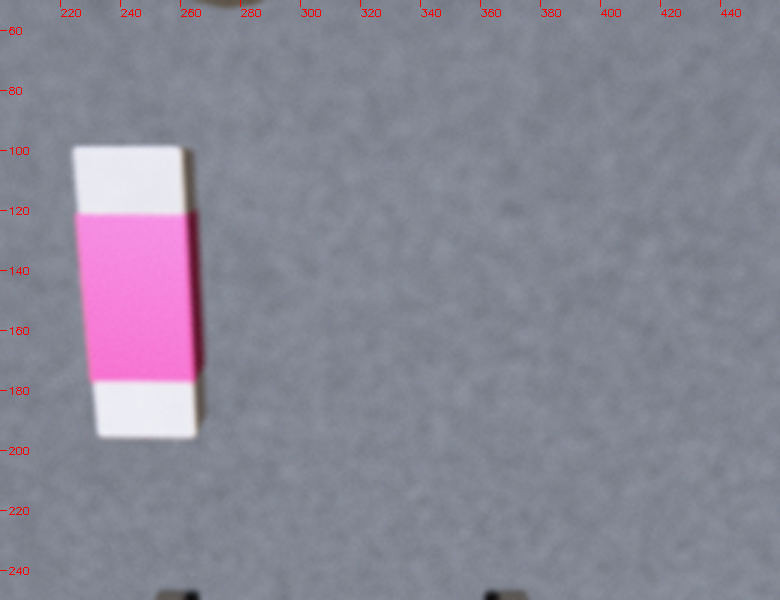

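Run:
```python
from h import *
import pickle; d=pickle.load(open('w46.pkl','rb'))
g=lambda x,y:(200+x/3,50+y/3)
a=p2w(d,*g(127,147),.026);b=p2w(d,*g(147,437),.026); yaw=np.degrees(np.arctan2(*(a-b)[1::-1]));c=(a+b)/2
print(c,yaw,np.linalg.norm(a-b))
plan((*c[:2],.09),(180,0,yaw),n=5)
```

```text
[0.65072125 0.02725796 0.026     ] 1.6489509250043184 0.09458185387147541
0 [ 0.78 -1.36  1.09] [-0.     0.001  0.001]
1 [ 0.78 -1.36  1.09] [-0.     0.001  0.001]
2 [ 0.78 -1.36  1.09] [-0.     0.001  0.001]
3 [ 0.78 -1.36  1.09] [-0.     0.001  0.001]
4 [ 0.78 -1.36  1.09] [-0.     0.001  0.001]
from [ 0.614  -0.0421  0.1443] [-179.9    0.2    1.9] t 40.7 gap 0.599 F [ 0.3  0.1 -0.3]
```

Emit:
arm_command([
  [[0.2, 0.8, -1.4, 0.5, 0, 0, 0], [0.2, 0.9, -1.8, 1.0, 0, 0, 0], [0.2, 0.9, -1.8, 1.5, 0, 0, 0], [0.2, 0.9, -1.4, 1.5, 0, 0, 0], [0.2, 0.4, -0.5, 1.0, 0, 0, 0]],
])

```text
time: 41.12
tool_pos: [0.6516, 0.0311, 0.0888]
ee_rot: [-179.8, 0.1, 2.0]
wrist_force: [-0.8, 0.3, -0.0]
finger_gap: 0.6
```

Emit:
arm_command([
  [[0.2, 0, 0, 1.0, 0, 0, 0], [0.2, 0, 0, 1.5, 0, 0, 0], [0.2, 0, 0, 1.2, 0, 0, 0], [0.2, 0, 0, 0.8, 0, 0, 0], [0.2, 0, 0, 0, 0, 0, 0]],
])

```text
time: 41.53
tool_pos: [0.6499, 0.0287, 0.0431]
ee_rot: [-179.9, 0.3, 1.9]
wrist_force: [-0.5, 0.2, -0.4]
finger_gap: 0.603
```

Run:
```python
from h import *
plan((.6507,.0273,-.018),(180,0,1.8),n=8)
d=snap('wrist','s47.png'); crop(d,'s47c.png',200,130,420,330,3)
```

```text
0 [0.01 0.02 0.76] [-0.     0.001  0.   ]
1 [0.01 0.02 0.76] [-0.     0.001  0.   ]
2 [0.01 0.02 0.76] [-0.     0.001  0.   ]
3 [0.01 0.02 0.76] [-0.     0.001  0.   ]
4 [0.01 0.02 0.76] [-0.     0.001  0.   ]
5 [0.01 0.02 0.76] [-0.     0.001  0.   ]
6 [0.01 0.02 0.76] [-0.     0.001  0.   ]
7 [0.01 0.02 0.76] [-0.     0.001  0.   ]
from [0.6499 0.0287 0.0431] [-179.9    0.3    1.9] t 41.5333 gap 0.603 F [-0.5  0.2 -0.4]
```

View pics/s47c.png

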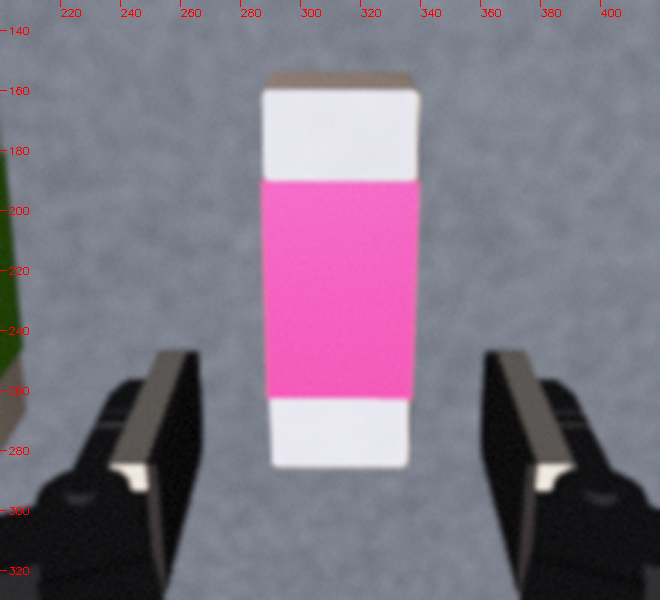

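Emit:
arm_command([
  [[0.2, 0, 0, 1.0, 0, 0, 0], [0.2, 0, 0, 1.7, 0, 0, 0], [0.2, 0, 0, 1.7, 0, 0, 0], [0.2, 0, 0, 1.2, 0, 0, 0], [0.2, 0, 0, 0.5, 0, 0, 0]],
])

```text
time: 42.0
tool_pos: [0.6506, 0.0309, -0.0176]
ee_rot: [-179.8, 0.2, 2.0]
wrist_force: [0.3, 0.3, -0.9]
finger_gap: 0.602
```

Emit:
arm_command([
  [[0.1, 0, 0, 0, 0, 0, 0], [0, 0, 0, 0, 0, 0, 0], [-1, 0, 0, 0, 0, 0, 0], [-1, 0, 0, 0, 0, 0, 0], [-1, 0, 0, 0, 0, 0, 0]],
])

```text
time: 42.42
tool_pos: [0.6529, 0.0312, -0.0145]
ee_rot: [-179.8, -0.1, 2.0]
wrist_force: [0.2, -0.2, 3.2]
finger_gap: 0.378
```

Emit:
arm_command([
  [[-1, 0, 0, 0, 0, 0, 0], [-1, 0, 0, 0, 0, 0, 0], [-1, 0, 0, -1.0, 0, 0, 0], [-1, 0, 0, -2.5, 0, 0, 0], [-1, 0, 0, -4.0, 0, 0, 0]],
])

```text
time: 42.83
tool_pos: [0.6475, 0.0305, 0.0557]
ee_rot: [-179.9, 0.7, 2.0]
wrist_force: [0.6, -0.4, 0.1]
finger_gap: 0.385
```

Run:
```python
from h import *
d=snap('side','s48.png'); crop(d,'s48a.png',230,120,370,270,4)
plan((.425,-.348,.14),(180,0,-5.6),n=15,prof=True)
```

```text
0 [-0.27  0.41 -0.08] [-0.    -0.     0.001]
1 [-0.78  1.2  -0.25] [-0.    -0.     0.004]
2 [-1.26  1.95 -0.4 ] [-0.    -0.     0.007]
3 [-1.66  2.62 -0.53] [-0.    -0.001  0.009]
4 [-1.98  3.18 -0.64] [-0.    -0.001  0.011]
5 [-2.2   3.62 -0.72] [-0.    -0.001  0.013]
6 [-2.31  3.9  -0.77] [-0.    -0.001  0.014]
7 [-2.31  4.02 -0.78] [-0.    -0.001  0.014]
8 [-2.2   3.96 -0.76] [-0.    -0.001  0.014]
9 [-2.01  3.73 -0.71] [-0.    -0.001  0.013]
10 [-1.74  3.33 -0.62] [-0.    -0.001  0.011]
11 [-1.4   2.77 -0.51] [-0.    -0.001  0.009]
12 [-1.03  2.08 -0.38] [-0.    -0.     0.007]
13 [-0.63  1.29 -0.24] [-0.    -0.     0.004]
14 [-0.21  0.44 -0.08] [-0.    -0.     0.001]
from [0.6553 0.0313 0.0672] [-179.8   -0.5    2. ] t 42.8833 gap 0.379 F [2.4 0.3 4.2]
```

View pics/s48a.png

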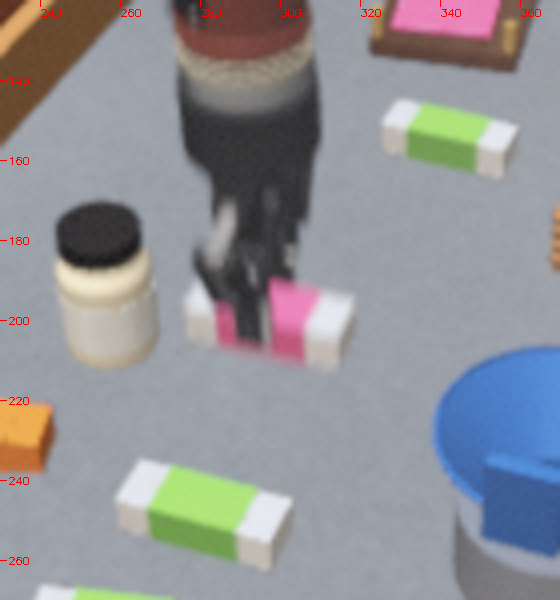

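Emit:
arm_command([
  [[-1, -0.3, 0.4, -2.0, 0, 0, 0], [-1, -0.8, 1.2, -2.5, 0, 0, 0.005], [-1, -1.3, 2.0, -2.5, 0, 0, 0.008], [-1, -1.7, 2.6, -1.5, 0, 0, 0.01], [-1, -2.0, 3.2, -0.5, 0, 0, 0.012]],
])

```text
time: 43.3
tool_pos: [0.595, -0.063, 0.1524]
ee_rot: [-179.7, -0.4, 0.2]
wrist_force: [0.6, -0.1, -1.5]
finger_gap: 0.384
```

Emit:
arm_command([
  [[-1, -2.2, 3.6, 0, 0, 0, 0.013], [-1, -2.3, 3.9, 0, 0, 0, 0.014], [-1, -2.3, 4.0, 0, 0, 0, 0.014], [-1, -2.2, 3.9, 0, 0, 0, 0.014], [-1, -2.0, 3.7, 0, 0, 0, 0.013]],
])

```text
time: 43.72
tool_pos: [0.4825, -0.2437, 0.1488]
ee_rot: [-179.8, 0.1, -3.9]
wrist_force: [0.5, -0.6, -0.9]
finger_gap: 0.378
```

Emit:
arm_command([
  [[-1, -1.7, 3.3, 0, 0, 0, 0.011], [-1, -1.4, 2.8, 0, 0, 0, 0.01], [-1, -1.0, 2.1, 0, 0, 0, 0.007], [-1, -0.6, 1.3, 0, 0, 0, 0], [-1, -0.2, 0.5, 0, 0, 0, 0]],
])

```text
time: 44.13
tool_pos: [0.4245, -0.3413, 0.1483]
ee_rot: [-179.9, 0.2, -5.8]
wrist_force: [-0.8, -0.2, -1.3]
finger_gap: 0.378
```

Run:
```python
from h import *
plan((.425,-.348,-.006),(180,0,-5.6),n=10)
d=snap('scene','s49.png'); crop(d,'s49a.png',220,50,360,200,4)
```

```text
0 [0.02 0.07 1.54] [-0.  0. -0.]
1 [0.02 0.07 1.54] [-0.  0. -0.]
2 [0.02 0.07 1.54] [-0.  0. -0.]
3 [0.01 0.07 1.54] [-0.  0. -0.]
4 [0.01 0.07 1.54] [-0.  0. -0.]
5 [0.01 0.07 1.54] [-0.  0. -0.]
6 [0.01 0.07 1.54] [-0.  0. -0.]
7 [0.01 0.07 1.54] [-0.  0. -0.]
8 [0.01 0.07 1.54] [-0.  0. -0.]
9 [0.01 0.07 1.54] [-0.  0. -0.]
from [ 0.4245 -0.3413  0.1483] [-179.9    0.2   -5.8] t 44.1333 gap 0.378 F [-0.8 -0.2 -1.3]
```

View pics/s49a.png

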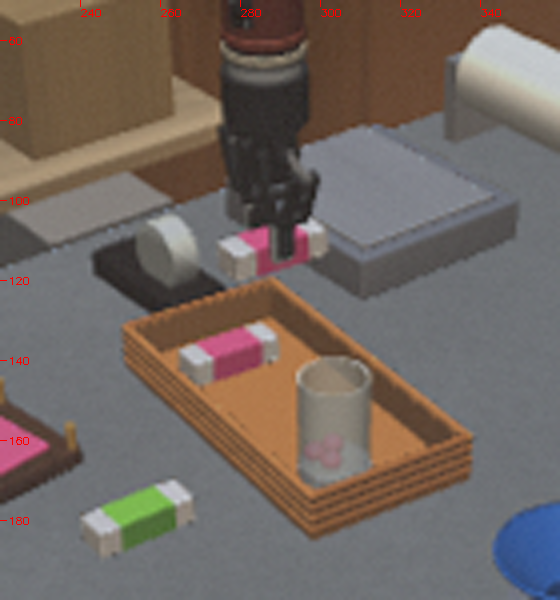

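Emit:
arm_command([
  [[-1, 0.1, 0.4, 1.5, 0, 0, 0], [-1, 0, 0, 2.5, 0, 0, 0], [-1, 0, 0, 3.0, 0, 0, 0], [-1, 0, 0, 2.5, 0, 0, 0], [-1, 0, 0, 1.5, 0, 0, 0]],
])

```text
time: 44.6
tool_pos: [0.4278, -0.3388, 0.0359]
ee_rot: [-179.6, 0.2, -5.3]
wrist_force: [-0.1, 0.6, -0.2]
finger_gap: 0.385
```

Emit:
arm_command([
  [[-1, 0, 0, 1.2, 0, 0, 0], [-1, 0, 0, 1.2, 0, 0, 0], [-1, 0, 0, 0.9, 0, 0, 0], [-1, 0, 0, 0.5, 0, 0, 0], [-1, 0, 0, 0.2, 0, 0, 0]],
])

```text
time: 45.02
tool_pos: [0.4281, -0.3405, -0.0023]
ee_rot: [-179.8, 0.1, -5.4]
wrist_force: [-1.0, -0.4, 0.2]
finger_gap: 0.38
```

Run:
```python
from h import *
plan((.425,-.346,-.006),(180,0,-5.6),n=1)
d=snap('scene','s50.png'); crop(d,'s50a.png',220,70,360,200,5)
```

```text
0 [-0.26  0.58  0.36] [-0.004  0.002  0.003]
from [ 0.4281 -0.3405 -0.0023] [-1.798e+02  1.000e-01 -5.400e+00] t 45.0167 gap 0.38 F [-1.  -0.4  0.2]
```

View pics/s50a.png

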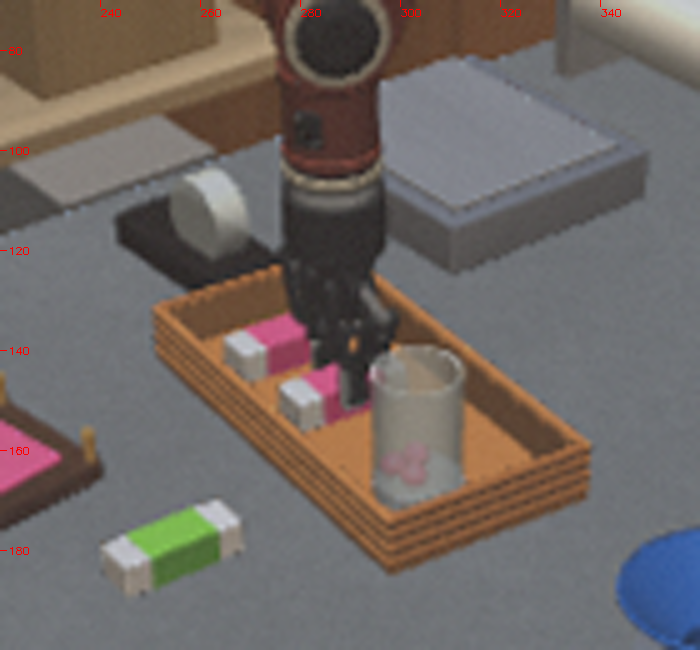

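Emit:
arm_command([
  [[-1, 0, 0, 0.25, 0, 0, 0], [-1, 0, 0, 0, 0, 0, 0], [-0.15, 0, 0, 0, 0, 0, 0], [0, 0, 0, 0, 0, 0, 0], [0.1, 0, 0, 0, 0, 0, 0]],
])

```text
time: 45.48
tool_pos: [0.428, -0.342, -0.0037]
ee_rot: [-179.9, 0.0, -5.5]
wrist_force: [-0.1, -0.1, 0.5]
finger_gap: 0.55
```

Emit:
arm_command([
  [[0.1, 0, 0, 0, 0, 0, 0], [0.1, 0, 0, -0.6, 0, 0, 0], [0.1, 0, 0, -1.5, 0, 0, 0], [0.1, 0, 0, -3.0, 0, 0, 0], [0.1, 0, 0, -4.0, 0, 0, 0]],
])

```text
time: 45.9
tool_pos: [0.4259, -0.3406, 0.0859]
ee_rot: [-179.6, 0.4, -5.5]
wrist_force: [1.0, -0.4, -0.9]
finger_gap: 0.555
```

Emit:
arm_command([
  [[0.1, 0, 0, -4.0, 0, 0, 0], [0.1, 0, 0, -4.0, 0, 0, 0], [0.1, 0, 0, -3.0, 0, 0, 0], [0.1, 0, 0, 0, 0, 0, 0], [0.1, 0, 0, 0, 0, 0, 0]],
])

```text
time: 46.32
tool_pos: [0.4288, -0.343, 0.1993]
ee_rot: [-180.0, -0.2, -5.5]
wrist_force: [-0.7, 0.1, -1.2]
finger_gap: 0.551
```

Run:
```python
from h import *
plan((.425,-.346,.2),(180,0,-5.6),n=1)
d=snap('scene','s51.png'); crop(d,'s51a.png',180,70,480,290,2)
d=snap('side','s51b.png')
d=snap('wrist','s51w.png')
```

```text
0 [-0.35  0.33 -0.07] [-0.    -0.003  0.001]
from [ 0.4288 -0.343   0.1993] [-180.    -0.2   -5.5] t 46.3167 gap 0.551 F [-0.7  0.1 -1.2]
```

View pics/s51a.png

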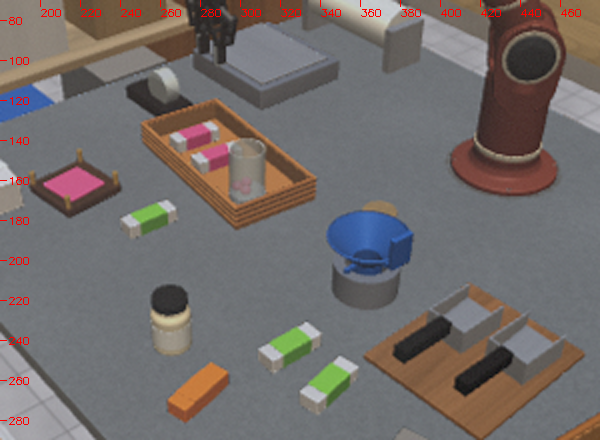

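View pics/s51b.png

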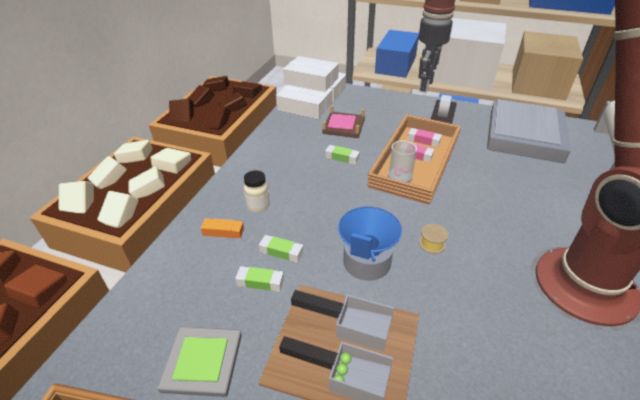

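View pics/s51w.png

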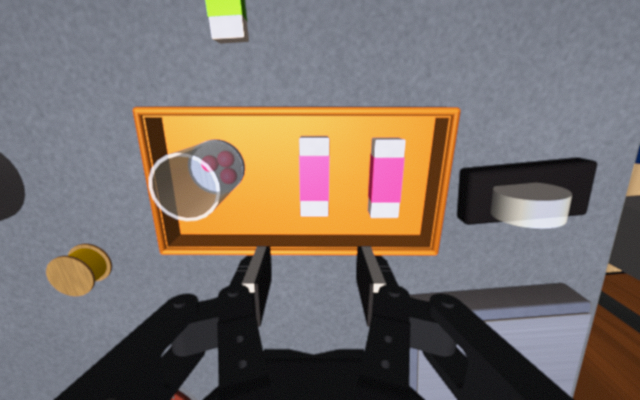

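Run:
```python
from plant import arm
print(arm.finish_job())
```

```text
the job is handed in; nothing more can be done
None
```

I made up the pink order and handed the job in at about 46 s of the 200 s allowed; the simulator gave no verdict.

- **Sweets:** I set the funnel in the jar and tipped in all three pink sweets. The emptied scoop went back level on the board.
- **Funnel and jar:** I hung the funnel back in its rest and stood the jar upright in the basket.
- **Cartons:** I laid both visible pink cartons flat in the basket. I saw no third pink carton in any view.

The last pictures from all three cameras show this:
- The jar is upright with three sweets in it, both pink cartons are flat and right way up on the basket floor, and the funnel hangs level in its rest.
- Both scoops are level on the board, the green one still holding its three sweets.
- The green cartons, the orange look-alike and the cream jar are where they started, and the gripper is clear of everything.

Three checks disagreed along the way:
- **First grasp missed:** the gripper closed just above the funnel's tab. The cameras showed the fingertips about 24–35 mm higher (depending on finger opening) than the stated tool geometry, so I used the camera-based height from then on.
- **Jar may have shifted slightly:** gripping the funnel the second time was about 6 mm off sideways and may have nudged the jar a few millimetres. The jar stayed upright.
- **Carton knocked aside:** one pink carton moved about 4 cm partway through the run, so I measured it again before picking it up.

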